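# Load the bench lift's tray, set its valve to float and lock it

### The arm

A 6-joint arm with a two-finger parallel gripper is mounted at the origin on the work surface. World frame = base frame: x ahead of the robot, y to its left, z up, the work surface at z = 0. Lengths are in mm, angles in rad, forces in N, time in s.
With the tool pointing down it reaches from about 400 to 925 mm from the base axis. Payload 12.5 kg.
Tool frame: the origin (TCP) lies between the finger pads; the fingertips stand 11 mm ahead of it and the grasp point (between the pads) lies 8 mm behind it; y points along the fingers, x is the direction in which the jaws open and shut, and the axes are right-handed (so a half turn about y gives the same grasp; the last joint's range is limited). The gripper opens to 95 mm and grips with 3 to 60 N. Pads are 20 mm wide; open, the fingers measure 119 mm over their backs; the gripper's body (75 mm by 180 mm) begins 59 mm behind the grasp point.
Start: joints at [-1.272, 0.491, 1.559, -0, 1.092, -0.106], TCP at [246.17, -574.496, 225.661] pointing down, gripper open.
Joint ranges: [-3.1, 3.1], [-0.84, 2.19], [0.05, 2.79], [-1.13, 4.28], [0.06, 2.93], [-2.69, 2.69]. Speed limits (rad/s): [2.22, 2.22, 2.79, 3.14, 3.14, 3.14].

### API

Orientations are given as [roll, pitch, yaw] about the fixed x, y, z axes, in that order (R = Rz(yaw) Ry(pitch) Rx(roll)).
In Python, from cell import env gives the robot as it stands.
- The arm moves only by the tool jog_arm, never from a script. Its argument "series" is a list of rows, each an object of numbers: "dx", "dy", "dz": the shift along the world's x, y, z in m; "rx", "ry", "rz": the turn, a rotation vector about the world's x, y, z in degrees; "gripper": the opening, from 0 (shut) to 1 (fully open). A call has 1 to 12 rows; each row shifts and turns the commanded pose from where the row before left it; what a row does not reach is not made up. A row lasts 1/10 s, in which the tool goes at most 50 mm and 8.59 degrees, less where a joint would pass 70% of its speed; a pose out of reach is approached as far as the arm can. A call is refused whole if a number of a shift passes 0.05 or a number of a turn 8.59, either way. A call with a gripper value outside its range is refused whole. The fingers move at their own pace and stop on an object; the grip force is fixed at half the most. Time passes only in rows, so rows that do not move let the fingers close. It gives the time, the measured TCP pose, the force and the opening at its end, in the units of the state.
- env.state(): the state, without advancing time (a new reading comes with each control period).
- env.read_camera(name): name is "side" or "top"; returns the picture (480x640x3 uint8, red, green, blue); there is no depth.
- env.camera_info(name): a dict with "camera_matrix" (3x3 intrinsics, pixels), "R" (3x3) and "t" (3): a world point X has camera coordinates R X + t. Camera axes: x right, y down, z forward; pixel columns grow to the right and rows downward; lengths in mm; the calibration is good to about 2 mm. A picture is of the moment at which its call begins. camera_info takes no time and is no camera call.
- env.job_done(): hands the job in, once; it reports no verdict.
The state is a dict: "t": time; "joints": joint angles; "qvel": joint speeds; "tau": joint torques, N m; "eef_pos": TCP position; "tcp_rot": TCP orientation; "ft_force": force on the tool from outside, world axes, zero at the start; "moment": the same for the moment, N m; "opening": opening from 0.0 (shut) to 1.0 (fully open).
Only numpy, scipy, OpenCV 4.12 (cv2) and the standard library are available. Lean on these libraries where they do the work, as an engineer would, in place of code of your own. Each camera call takes 0.05 s, during which the arm holds its last target.

### The job

Pack all the hexagonal terminal insulators standing on the bench flat into the lift's tray as one close honeycomb block, flat faces touching, each against at least two others. Then push the valve lever past its stiff detent into the float notch, and lock it there by pushing the orange-handled pin through the holes of both cheek plates (from either side) until its handle meets the plate. Leave the tin, the tape and the meter where they are.

Things in the scene. Friction and masses are not known exactly. Their poses are not given: they have to be found in the camera images.
- hex1_tab (a point): Terminal insulator 1 (may be absent): red resin hex base, 44 mm across flats, 16 high; on it an upright brass tab, 20 mm wide (own x), 10 thick (own y), 44 high; 0.12 kg. The point is the tab's centre, 38 mm above the underside, 22 above the base's top. Own z up, own x square to two flats, own y through two corners: grip along own y. Starts upright on the bench, any yaw.
- hex2_tab (a point): Terminal insulator 2 (may be absent): red resin hex base, 44 mm across flats, 16 high; on it an upright brass tab, 20 mm wide (own x), 10 thick (own y), 44 high; 0.12 kg. The point is the tab's centre, 38 mm above the underside, 22 above the base's top. Own z up, own x square to two flats, own y through two corners: grip along own y. Starts upright on the bench, any yaw.
- hex3_tab (a point): Terminal insulator 3 (may be absent): red resin hex base, 44 mm across flats, 16 high; on it an upright brass tab, 20 mm wide (own x), 10 thick (own y), 44 high; 0.12 kg. The point is the tab's centre, 38 mm above the underside, 22 above the base's top. Own z up, own x square to two flats, own y through two corners: grip along own y. Starts upright on the bench, any yaw.
- hex4_tab (a point): Terminal insulator 4 (may be absent): red resin hex base, 44 mm across flats, 16 high; on it an upright brass tab, 20 mm wide (own x), 10 thick (own y), 44 high; 0.12 kg. The point is the tab's centre, 38 mm above the underside, 22 above the base's top. Own z up, own x square to two flats, own y through two corners: grip along own y. Starts upright on the bench, any yaw.
- hex5_tab (a point): Terminal insulator 5 (may be absent): red resin hex base, 44 mm across flats, 16 high; on it an upright brass tab, 20 mm wide (own x), 10 thick (own y), 44 high; 0.12 kg. The point is the tab's centre, 38 mm above the underside, 22 above the base's top. Own z up, own x square to two flats, own y through two corners: grip along own y. Starts upright on the bench, any yaw.
- hex6_tab (a point): Terminal insulator 6 (may be absent): red resin hex base, 44 mm across flats, 16 high; on it an upright brass tab, 20 mm wide (own x), 10 thick (own y), 44 high; 0.12 kg. The point is the tab's centre, 38 mm above the underside, 22 above the base's top. Own z up, own x square to two flats, own y through two corners: grip along own y. Starts upright on the bench, any yaw.
- tray_floor (a point): Aluminium tray fixed on a low blue bench lift (230 x 156 mm, does not move). Point: centre of its inner floor, 40 mm above the bench. Inside 170 mm along own x, 108 along own y; walls 6 mm thick, 10 high; z up. Two rows of insulators along own x fit, with flats square to own x. Lift and valve may swap sides between starts.
- lever (a joint): Valve lever, rad. 0 = hold (leans 0.35 back to the valve's -x), 1.0 = end stop, the float notch (leans 0.65 to +x, at the green mark). Starts at 0 to 0.3. Light friction (2 N at the knob) up to 0.4, where the detent adds about 8 N; let go before about 0.75 it stays or springs back; past that the detent pulls it to the stop and holds it.
- lever_knob (a point): Centre of the lever's red ball knob, 30 mm in diameter, on a steel shank of 14 mm diameter, 130 mm from the pivot; moves with the lever.
- lever_pivot (a point): Lever pivot, 45 mm above the bench, on the fixed grey valve block (150 x 76 x 40 mm; white mark at hold, green at float). Own axes are the valve's: x the way the lever is pushed to float, roughly away from the robot; y the pivot axis; z up. The knob lies 130 mm from here at (sin a, 0, cos a), a = joint - 0.35.
- hole_left (a point): Centre of the 14 mm lock hole, in the outer face of the steel cheek on the valve's +y side, 80 mm above the bench. Axes as lever_pivot; hole axis along y, 9 mm ahead (+x) of and 35 above the pivot. Two upright cheeks, 6 mm thick, 70 long, top 98 above the bench, 54 apart inside, flank the lever. In float the pin passes behind the shank; out of float it blocks the lever.
- hole_right (a point): The same for the cheek on the valve's own -y side, in line with the other hole; outer faces 66 mm apart.
- pin_grip (a point): Lock pin lying on the bench: orange square grip 16 x 16 x 60 mm, with a steel rod 10 mm thick, 95 long, tapered over its last 6 mm, standing out of one end; 0.10 kg. Point: centre of the grip, 30 mm behind the shoulder where the rod begins. Own x points along the rod to its nose, own z up.
- pin_tip (a point): Nose of the lock pin's rod, 125 mm ahead of the grip's centre along own x.
- tin: Bystander: round yellow tin 68 mm in diameter, 26 mm high; origin at its underside's centre.
- tape: Bystander: roll of paper tape lying flat, 72 mm in diameter, 20 mm high; origin at its underside's centre.
- meter: Bystander: green hand-held multimeter 130 x 70 x 33 mm lying flat; origin at its underside's centre.
Not all that is in view belongs to the job. Leave any pink or purple look-alike of the part that bears hex3_tab alone. Leave any turquoise look-alike of the part that bears hex4_tab alone.

How it is judged:
By the outcome, as a careful person would: the job done as asked, in the order asked, and still so for the second after the job is handed in, with the robot touching nothing.
Of hex1, hex2, hex3, hex4, hex5, hex6 only 4 to 6 are there at a start; the rules pass over those that are not, and their reading is None.
At some moment in a run one of hex1, hex2, hex3, hex4, hex5, hex6 may be knocked a few centimetres aside while the robot is not near it.
It also fails if it takes over 210 s, if anything falls off the work surface, if the arm or the gripper's body presses on something with over 40 N, if the wrist force passes 120 N, or if a joint passes its speed limit or range.

## Working session

There is one attempt and no reset: what is moved stays moved. The work goes in short steps, Python scripts to look and compute and a tool call to move; the robot and the scene stay as the last step left them, time stands still between calls to the robot, and variables do not carry over. Pictures are saved under pics/ and viewed, and the job is handed in when it is done.

Besides the shell and the picture viewer there is one more tool, called after ">>>" as name(argument=value, ...) on one line, values as JSON. jog_arm: Moves the arm, as the interface text tells. Its arguments: {"type":"object","properties":{"series":{"type":"array"}},"required":["series"]}

```bash
ls; mkdir -p pics; python3 - <<'E'
from cell import env
import cv2
s=env.state();print(s)
for n in("side","top"):
    i=env.camera_info(n);print(n,i)
    cv2.imwrite(f"pics/{n}0.png",env.read_camera(n)[:,:,::-1])
E
```

```text
pics
{'t': 0.0, 'joints': array([-1.27156732e+00,  4.91555123e-01,  1.55946091e+00, -2.35350246e-06,
        1.09168192e+00, -1.05622357e-01]), 'qvel': array([-0.00210428, -0.00085898, -0.00057165,  0.00117501,  0.00028329,
        0.00065593]), 'tau': array([ 1.69094528e-03, -6.12642574e+01, -2.58180767e+01,  6.93051796e-02,
        4.81954997e-02, -1.02230324e-04]), 'eef_pos': array([ 246.1148394 , -574.24856917,  225.06054834]), 'tcp_rot': array([-1.57068188e+00,  1.09935979e-03, -1.16594382e+00]), 'ft_force': array([-0.08841099,  1.09311698,  0.76925062]), 'moment': array([ 0.00844329, -0.01762813, -0.00829864]), 'opening': 0.9999852157302368}
side {'camera_matrix': array([[450.64401597,   0.        , 316.88269909],
       [  0.        , 450.64401597, 233.54289934],
       [  0.        ,   0.        ,   1.        ]]), 'R': array([[-0.9961515 , -0.08762682,  0.00192972],
       [-0.04915658,  0.54031847, -0.84002356],
       [ 0.07256593, -0.83688559, -0.54254649]]), 't': array([ 524.02535035,  118.97413059, 1069.49092061])}
top {'camera_matrix': array([[483.01670896,   0.        , 321.46528453],
       [  0.        , 483.01670896, 243.51865076],
       [  0.        ,   0.        ,   1.        ]]), 'R': array([[-0.01743323, -0.99977965, -0.01169311],
       [-0.9922376 ,  0.01873954, -0.12293643],
       [ 0.12312846,  0.00945916, -0.99234566]]), 't': array([ 14.47936934, 523.42689412, 968.8692616 ])}
```

View pics/top0.png

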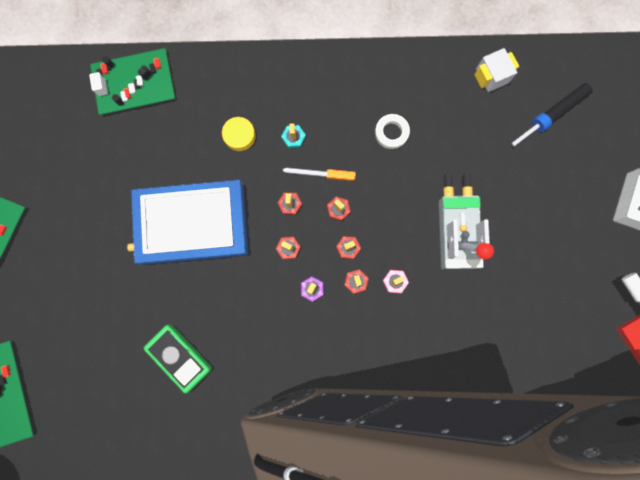

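View pics/side0.png

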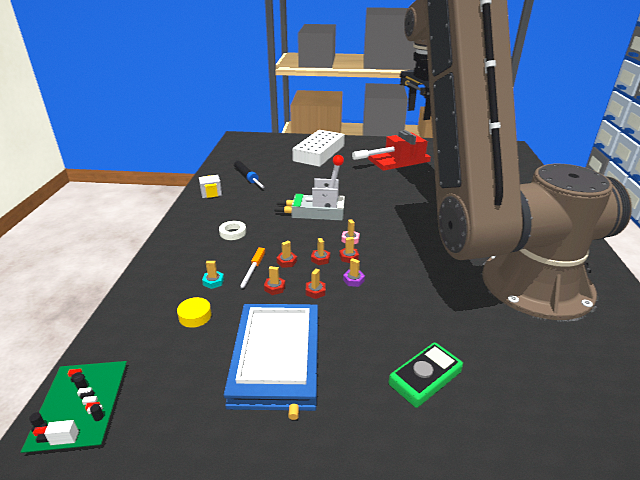

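Red: five candidates in top view at (290,203), (339,208), (288,247), (349,247), (356,281). The look-alikes are turquoise (293,135), purple (312,289) and pink (396,281), which I leave alone. Enlarging next.

```bash
cat > h.py <<'E'
import numpy as np,cv2
from cell import env
def proj(n,X):
    i=env.camera_info(n);X=np.atleast_2d(X)
    c=X@i["R"].T+i["t"];p=c@i["camera_matrix"].T;return p[:,:2]/p[:,2:]
def back(n,px,z):
    i=env.camera_info(n);px=np.atleast_2d(np.array(px,float))
    d=np.c_[px,np.ones(len(px))]@np.linalg.inv(i["camera_matrix"]).T@i["R"]
    o=-i["R"].T@i["t"];k=(z-o[2])/d[:,2];return o+d*k[:,None]
def tri(pt,ps):
    P=[env.camera_info(n)["camera_matrix"]@np.c_[env.camera_info(n)["R"],env.camera_info(n)["t"]] for n in("top","side")]
    X=cv2.triangulatePoints(P[0],P[1],np.array(pt,float).reshape(2,1),np.array(ps,float).reshape(2,1));return (X[:3]/X[3]).ravel()
def crop(src,dst,x0,y0,w,h,f):
    im=cv2.imread(src) if isinstance(src,str) else src
    cv2.imwrite(dst,cv2.resize(im[y0:y0+h,x0:x0+w],None,fx=f,fy=f,interpolation=cv2.INTER_CUBIC))
E
python3 - <<'E'
from h import *
crop("pics/top0.png","pics/c1.png",265,180,145,120,5)
crop("pics/top0.png","pics/c2.png",120,170,140,105,5)
crop("pics/top0.png","pics/c3.png",425,170,90,110,5)
crop("pics/side0.png","pics/c4.png",190,225,190,80,4)
crop("pics/top0.png","pics/c5.png",275,115,90,75,7)
crop("pics/side0.png","pics/c6.png",270,140,100,90,6)
E
```

```text
(no output)
```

View pics/c1.png

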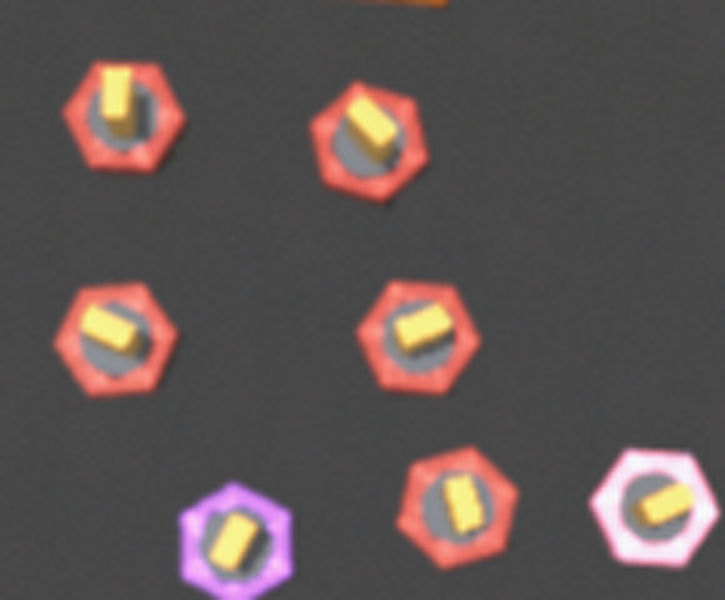

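View pics/c2.png

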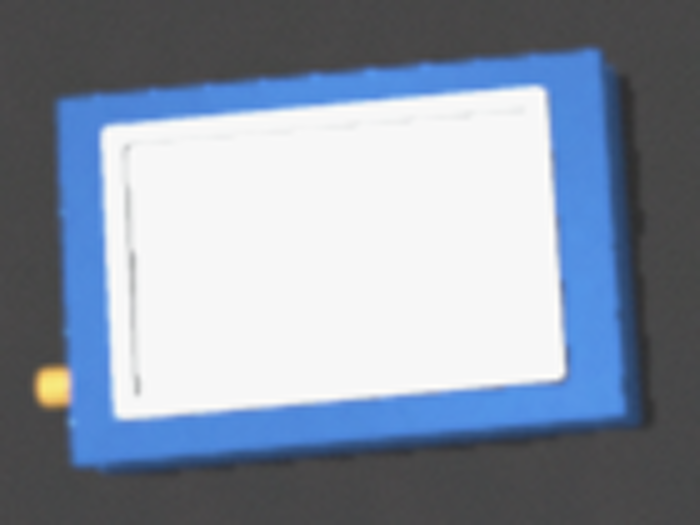

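View pics/c3.png

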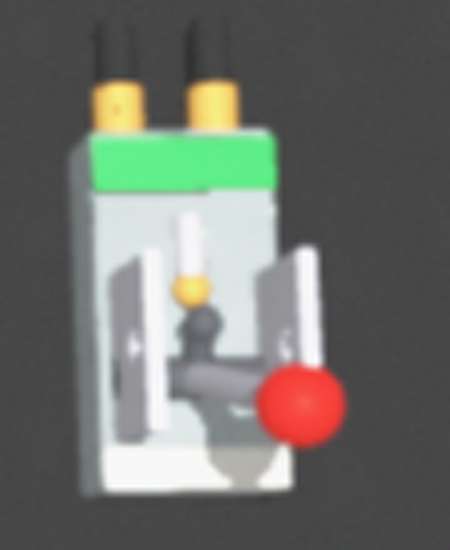

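View pics/c4.png

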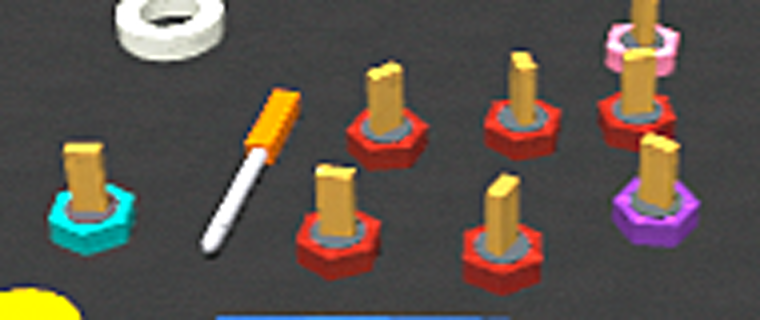

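View pics/c5.png

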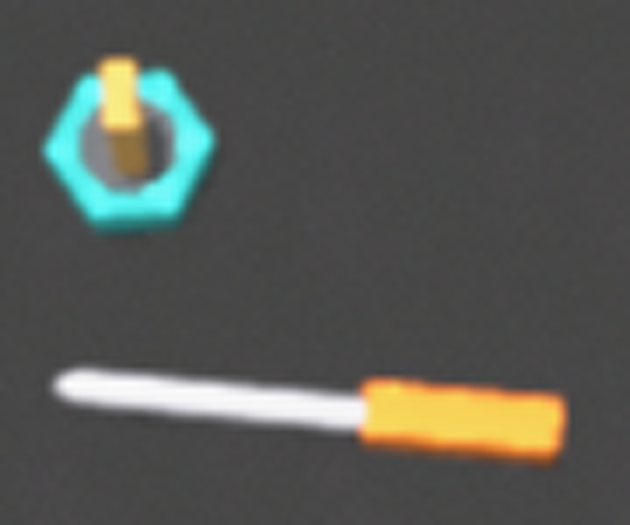

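View pics/c6.png

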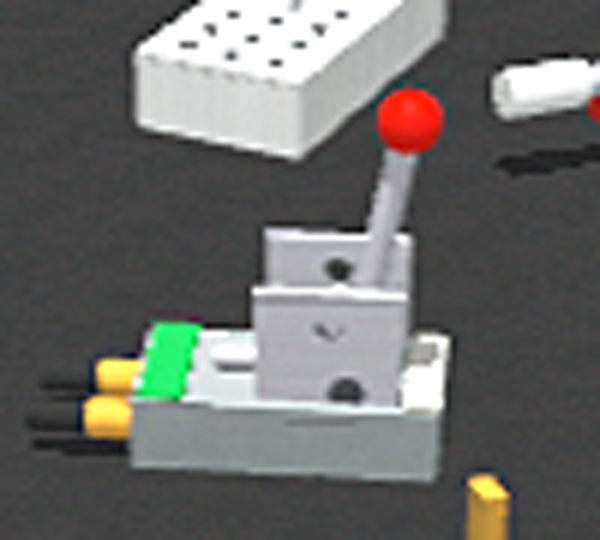

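```bash
cat > fit.py <<'E'
from h import *
from scipy.optimize import minimize
S=8
def hullmask(pts,x0,y0,w,h):
    m=np.zeros((h*S,w*S),np.uint8)
    hp=cv2.convexHull(((pts-[x0,y0]+.5)*S).astype(np.float32))
    cv2.fillConvexPoly(m,np.round(hp).astype(np.int32),255)
    return cv2.resize(m,(w,h),interpolation=cv2.INTER_AREA)/255.
def rot(a): return np.array([[np.cos(a),-np.sin(a)],[np.sin(a),np.cos(a)]])
def hexpts(x,y,a,z0):
    R=44/np.sqrt(3);an=np.radians(30+60*np.arange(6))+a
    c=np.c_[x+R*np.cos(an),y+R*np.sin(an)]
    return np.vstack([np.c_[c,np.full(6,z0)],np.c_[c,np.full(6,z0+16.)]])
def tabpts(x,y,a,z0):
    c=np.array([[sx*10,sy*5] for sx in(-1,1) for sy in(-1,1)])@rot(a).T+[x,y]
    return np.vstack([np.c_[c,np.full(4,z0+16.)],np.c_[c,np.full(4,z0+60.)]])
def hues(im):
    hs=cv2.cvtColor(im,cv2.COLOR_RGB2HSV_FULL).astype(int);return hs[...,0]*360/255,hs[...,1]/255,hs[...,2]/255
def masks(im):
    H,Sa,V=hues(im)
    return ((H<14)|(H>346))&(Sa>.4)&(V>.3), (H>25)&(H<60)&(Sa>.4)&(V>.3)
def fithex(im,cam,px,z0=0,guess=None):
    """fit one hex near pixel px"""
    red,yel=masks(im)
    x0,y0=int(px[0])-24,int(px[1])-24;w=h=48
    sub=red[y0:y0+h,x0:x0+w].astype(np.uint8)
    n,l,st,ce=cv2.connectedComponentsWithStats(sub,connectivity=8)
    k=1+np.argmax([st[i,4]-8*np.hypot(*(ce[i]-24)) for i in range(1,n)])
    pts=np.argwhere(l==k)[:,::-1]
    # soft target: red|yellow|grey inside hull, filled with pixel coverage
    hull=cv2.convexHull(pts.astype(np.int32))
    t=np.zeros((h,w),np.uint8);cv2.fillConvexPoly(t,hull,1);t=t.astype(float)
    c0=back(cam,[ce[k]+[x0,y0]],z0+8)[0]
    best=None
    for a0 in np.radians([0,15,30,45]):
        f=lambda p:np.sum((hullmask(proj(cam,hexpts(p[0],p[1],p[2],z0)),x0,y0,w,h)-t)**2)
        r=minimize(f,[c0[0],c0[1],a0],method="Nelder-Mead",options=dict(initial_simplex=[[c0[0],c0[1],a0],[c0[0]+4,c0[1],a0],[c0[0],c0[1]+4,a0],[c0[0],c0[1],a0+.2]],xatol=.01,fatol=.05))
        if best is None or r.fun<best.fun: best=r
    x,y,a=best.x
    tm=yel[y0:y0+h,x0:x0+w].astype(float)
    sc=[np.sum((hullmask(proj(cam,tabpts(x,y,a+i*np.pi/3,z0)),x0,y0,w,h)-tm)**2) for i in range(3)]
    i=int(np.argmin(sc));a=(a+i*np.pi/3+np.pi/2)%np.pi-np.pi/2
    return x,y,np.degrees(a),best.fun,np.round(sc,0),int(st[k,4])
E
python3 - <<'E'
from fit import *
im=cv2.imread("pics/top0.png")[:,:,::-1].copy()
for p in [(290,203),(339,208),(288,247),(349,247),(356,281)]:
    x,y,a,*r=fithex(im,"top",p); print(p,np.round([x,y,a],1),r)
# tray: rim top corners from crop c2 (5x), z=50 outer, and lift corners
c=np.array([[101,128],[545,87],[566,380],[117,417]])/5.-.4+[120,170]
w=back("top",c,50);print(np.round(w,1)); print([round(float(np.hypot(*(w[i]-w[(i+1)%4])[:2])),1) for i in range(4)],w.mean(0),[np.degrees(np.arctan2(*(w[(i+1)%4]-w[i])[1::-1])) for i in range(4)])
E
```

```text
(290, 203) [615.9  72.3  -7.3] [np.float64(32.56058439061899), array([44., 47., 11.]), 235]
(339, 208) [601.8 -32.5  43.3] [np.float64(35.17290272971934), array([12., 43., 49.]), 250]
(288, 247) [518.9  76.6  66.1] [np.float64(38.39752402921953), array([49.,  9., 44.]), 244]
(349, 247) [518.  -50.9 -68.9] [np.float64(43.79397154940408), array([38.,  9., 48.]), 251]
(356, 281) [445.  -66.2  15.8] [np.float64(44.67589388696655), array([ 7., 37., 45.]), 256]
[[629.3 379.2  50. ]
 [643.  195.   50. ]
 [520.6 185.7  50. ]
 [508.8 369.2  50. ]]
[184.7, 122.8, 183.9, 121.0] [575.4174747  282.28948983  50.        ] [np.float64(-85.76835733414163), np.float64(-175.6327957484007), np.float64(93.66397210167389), np.float64(4.7646916281552)]
```

```bash
cat >> fit.py <<'E'
def boxpts(x,y,a,lx,ly,z0,z1):
    c=np.array([[sx*lx/2,sy*ly/2] for sx in(-1,1) for sy in(-1,1)])@rot(a).T+[x,y]
    return np.vstack([np.c_[c,np.full(4,z0)],np.c_[c,np.full(4,z1)]])
def fitbox(mask,cam,p0,lx,ly,z0,z1):
    ys,xs=np.nonzero(mask);x0,y0=xs.min()-6,ys.min()-6;w,h=xs.max()-x0+7,ys.max()-y0+7
    hull=cv2.convexHull(np.c_[xs-x0,ys-y0].astype(np.int32))
    t=np.zeros((h,w),np.uint8);cv2.fillConvexPoly(t,hull,1);t=t.astype(float)
    f=lambda p:np.sum((hullmask(proj(cam,boxpts(p[0],p[1],p[2],lx,ly,z0,z1)),x0,y0,w,h)-t)**2)
    s=np.array(p0,float);sim=[s,s+[4,0,0],s+[0,4,0],s+[0,0,.05]]
    r=minimize(f,s,method="Nelder-Mead",options=dict(initial_simplex=sim,xatol=.01,fatol=.05))
    return np.r_[r.x[:2],np.degrees(r.x[2])],r.fun
E
python3 - <<'E'
from fit import *
for cam in("top","side"):
    im=cv2.imread(f"pics/{cam}0.png")[:,:,::-1].copy()
    H,Sa,V=hues(im)
    m=(V>.6)&(Sa<.2)
    c=proj(cam,[[575,282,40]])[0].astype(int)
    n,l=cv2.connectedComponents(m.astype(np.uint8),connectivity=4);m=l==l[c[1],c[0]]
    print(cam,m.sum())
    for z0 in(40,50): print(z0,fitbox(m,cam,[575,282,-1.497],182,120,z0,50))
    mb=(H>200)&(H<235)&(Sa>.5); n,l=cv2.connectedComponents(mb.astype(np.uint8)); 
    q=proj(cam,[[575,378,36]])[0].astype(int);k=l[q[1],q[0]];mb=l==k;print(k,mb.sum())
    for zt in(34,38): print('lift',zt,fitbox(mb,cam,[575,282,-1.497],230,156,0,zt))
# side cam cross check of hexes
im=cv2.imread("pics/side0.png")[:,:,::-1].copy()
for X in [(615.9,72.3),(601.8,-32.5),(518.9,76.6),(518,-50.9)]:
    p=proj("side",[[*X,8]])[0]
    r=fithex(im,"side",p);print(np.round(p),np.round(r[:3],1),r[3:])
E
```

```text
top 5301
40 (array([575.76383027, 283.75069912, -85.91397184]), np.float64(162.94737408688962))
50 (array([574.27973378, 282.21268777, -86.0004959 ]), np.float64(271.37797770088423))
0 303950
lift 34 (array([145.28977086, 529.2772199 ,  89.25220502]), np.float64(296730.3918954248))
lift 38 (array([190.69000625, 444.57751169, 118.09366927]), np.float64(297158.15889273357))
side 4965
40 (array([580.41393809, 281.64046858, -85.70895348]), np.float64(85.12552095347944))
50 (array([579.50815718, 289.39974241, -85.36020973]), np.float64(246.31426374471357))
37 3821
lift 34 (array([580.85263082, 281.17168969, -85.69863232]), np.float64(253.24478277585547))
lift 38 (array([580.58242191, 281.54779681, -85.81573727]), np.float64(105.44019992310649))
[276. 286.] [619.7  71.2  -2.2] (np.float64(11.307035755478664), array([30., 44., 75.]), 207)
[288. 259.] [606.8 -33.1  40. ] (np.float64(7.0986082276047675), array([182., 238., 189.]), 178)Traceback (most recent call last):
  File "<stdin>", line 17, in <module>
  File "fit.py", line 37, in fithex
    r=minimize(f,[c0[0],c0[1],a0],method="Nelder-Mead",options=dict(initial_simplex=[[c0[0],c0[1],a0],[c0[0]+4,c0[1],a0],[c0[0],c0[1]+4,a0],[c0[0],c0[1],a0+.2]],xatol=.01,fatol=.05))
    res = _minimize_neldermead(fun, x0, args, callback, bounds=bounds,
                               **options)
    fsim[j] = func(sim[j])
              ~~~~^^^^^^^^
    fx = function(np.copy(x), *(wrapper_args + args))
  File "fit.py", line 36, in <lambda>
    f=lambda p:np.sum((hullmask(proj(cam,hexpts(p[0],p[1],p[2],z0)),x0,y0,w,h)-t)**2)
                                ~~~~^^^^^^^^^^^^^^^^^^^^^^^^^^^^^^^
  File "h.py", line 4, in proj
    i=env.camera_info(n);X=np.atleast_2d(X)
ValueError: time passes only in moves, steps and waits
```

```bash
python3 - <<'E'
from cell import env
import pickle
try:
    pickle.dump({n:env.camera_info(n) for n in("top","side")},open("cam.pkl","wb"))
except Exception as e: print(e)
print(env.state()['t'])
E
ls
```

```text
0.1
cam.pkl
fit.py
h.py
pics
```

```bash
sed -i 's/env.camera_info(\([^)]*\))/CAM[\1]/g; 2a import pickle\nCAM=pickle.load(open("cam.pkl","rb"))' h.py; cat >> h.py <<'E'
def over(src,dst,cam,polys,x0,y0,w,h,f):
    im=cv2.imread(src) if isinstance(src,str) else src[:,:,::-1]
    b=cv2.resize(im[y0:y0+h,x0:x0+w],None,fx=f,fy=f,interpolation=cv2.INTER_CUBIC)
    for P in polys:
        q=np.round((proj(cam,P)-[x0,y0]+.5)*f-.5).astype(np.int32)
        cv2.polylines(b,[q.reshape(-1,1,2)],True,(255,0,0),1)
    cv2.imwrite(dst,b)
E
python3 - <<'E'
from fit import *
hx=[(615.9,72.3,-7.3),(601.8,-32.5,43.3),(518.9,76.6,66.1),(518,-50.9,-68.9),(445,-66.2,15.8)]
P=[]
for x,y,a in hx:
    a=np.radians(a);q=hexpts(x,y,a,0);P+=[q[:6],q[6:]];t=tabpts(x,y,a,0)[4:];P+=[t[[0,1,3,2]]]
over("pics/top0.png","pics/o1.png","top",P,265,180,145,120,5)
over("pics/side0.png","pics/o2.png","side",P,230,225,150,80,5)
E
```

```text
(no output)
```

View pics/o1.png

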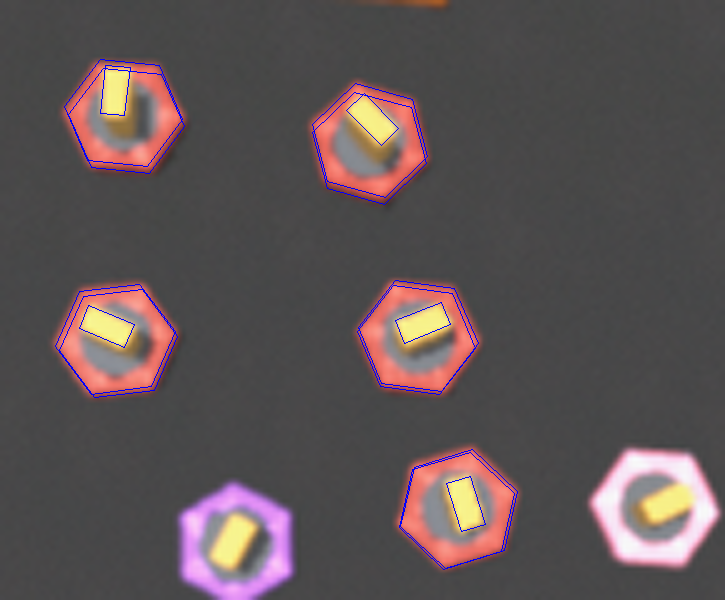

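View pics/o2.png

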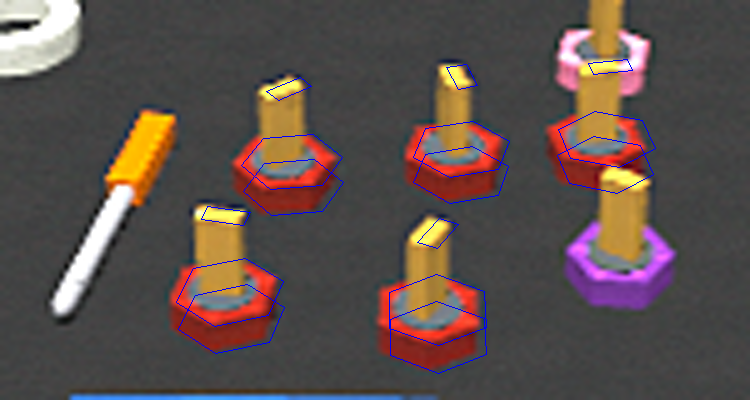

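>>> jog_arm(series=[{"dx": 0.0167,"dy": 0.0423,"rz": -7.4,"gripper": 0.45},{"dx": 0.0167,"dy": 0.0423},{"dx": 0.0167,"dy": 0.0423},{"dx": 0.0167,"dy": 0.0423},{"dx": 0.0167,"dy": 0.0423},{"dx": 0.0167,"dy": 0.0423},{"dx": 0.0167,"dy": 0.0423},{"dx": 0.0167,"dy": 0.0423},{"dx": 0.0167,"dy": 0.0423},{"dx": 0.0167,"dy": 0.0423},{"dx": 0.0167,"dy": 0.0423},{"dx": 0.0167,"dy": 0.0423}])

```text
$.series[0]: bad value
```

>>> jog_arm(series=[{"dz": -0.04},{"dz": -0.04},{"dz": -0.03},{}])

```text
$.series[0]: bad value
```

```bash
python3 - <<'E'
from h import *
cv2.imwrite("pics/t1.png",env.read_camera("top")[:,:,::-1]);cv2.imwrite("pics/s1.png",env.read_camera("side")[:,:,::-1])
crop("pics/t1.png","pics/t1c.png",270,190,150,120,5)
crop("pics/s1.png","pics/s1c.png",260,170,150,120,5)
s=env.state();print(s['eef_pos'],np.degrees(s['tcp_rot']),s['opening'])
E
```

```text
[ 246.11665453 -574.3562811   225.30068386] [-8.99956306e+01  3.64386612e-02 -6.68095100e+01] 1.0023608056471254
```

View pics/t1c.png

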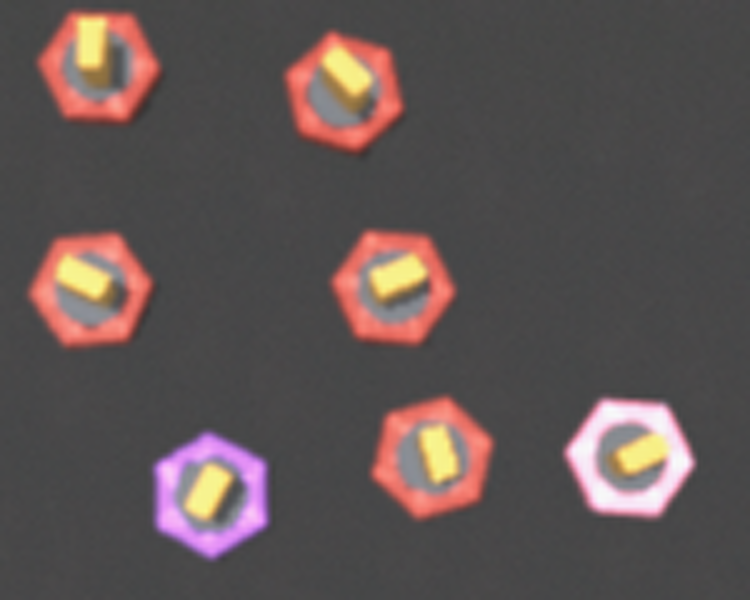

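View pics/s1c.png

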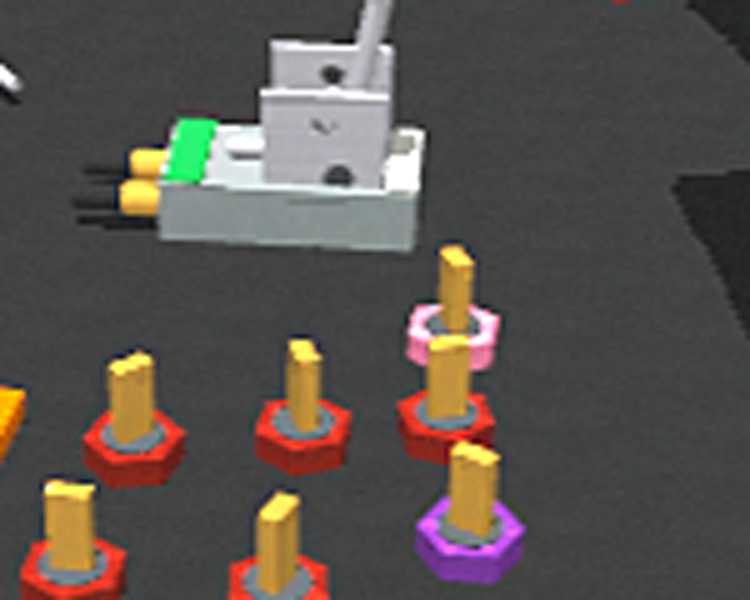

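The rows need every key. The arm hasn't moved.

>>> jog_arm(series=[{"dx": 0.0167,"dy": 0.0423,"dz": 0,"rx": 0,"ry": 0,"rz": -7.4,"gripper": 0.45},{"dx": 0.0167,"dy": 0.0423,"dz": 0,"rx": 0,"ry": 0,"rz": 0,"gripper": 0.45},{"dx": 0.0167,"dy": 0.0423,"dz": 0,"rx": 0,"ry": 0,"rz": 0,"gripper": 0.45},{"dx": 0.0167,"dy": 0.0423,"dz": 0,"rx": 0,"ry": 0,"rz": 0,"gripper": 0.45},{"dx": 0.0167,"dy": 0.0423,"dz": 0,"rx": 0,"ry": 0,"rz": 0,"gripper": 0.45},{"dx": 0.0167,"dy": 0.0423,"dz": 0,"rx": 0,"ry": 0,"rz": 0,"gripper": 0.45},{"dx": 0.0167,"dy": 0.0423,"dz": 0,"rx": 0,"ry": 0,"rz": 0,"gripper": 0.45},{"dx": 0.0167,"dy": 0.0423,"dz": 0,"rx": 0,"ry": 0,"rz": 0,"gripper": 0.45},{"dx": 0.0167,"dy": 0.0423,"dz": 0,"rx": 0,"ry": 0,"rz": 0,"gripper": 0.45},{"dx": 0.0167,"dy": 0.0423,"dz": 0,"rx": 0,"ry": 0,"rz": 0,"gripper": 0.45},{"dx": 0.0167,"dy": 0.0423,"dz": 0,"rx": 0,"ry": 0,"rz": 0,"gripper": 0.45},{"dx": 0.0167,"dy": 0.0423,"dz": 0,"rx": 0,"ry": 0,"rz": 0,"gripper": 0.45}])

```text
t: 1.4
eef_pos: [446.9, -65.1, 225.8]
tcp_rot: [-1.571, -0.0, -1.295]
ft_force: [0.3, -0.7, 0.4]
opening: 0.449
```

>>> jog_arm(series=[{"dx": 0,"dy": 0,"dz": -0.04,"rx": 0,"ry": 0,"rz": 0,"gripper": 0.45},{"dx": 0,"dy": 0,"dz": -0.04,"rx": 0,"ry": 0,"rz": 0,"gripper": 0.45},{"dx": 0,"dy": 0,"dz": -0.03,"rx": 0,"ry": 0,"rz": 0,"gripper": 0.45},{"dx": 0,"dy": 0,"dz": 0,"rx": 0,"ry": 0,"rz": 0,"gripper": 0.45}])

```text
t: 1.8
eef_pos: [445.1, -66.3, 113.0]
tcp_rot: [-1.576, 0.003, -1.295]
ft_force: [-0.1, -0.0, 0.6]
opening: 0.447
```

```bash
python3 - <<'E'
from h import *
cv2.imwrite("pics/t2.png",env.read_camera("top")[:,:,::-1]);cv2.imwrite("pics/s2.png",env.read_camera("side")[:,:,::-1])
crop("pics/t2.png","pics/t2c.png",270,190,150,120,5)
crop("pics/s2.png","pics/s2c.png",260,170,150,120,5)
s=env.state();print(s['eef_pos'],np.degrees(s['tcp_rot']),s['opening'])
E
```

```text
[446.74653367 -66.97035851 116.08392433] [-9.00360609e+01  1.83373457e-02 -7.42117819e+01] 0.448920259680898
```

View pics/t2c.png

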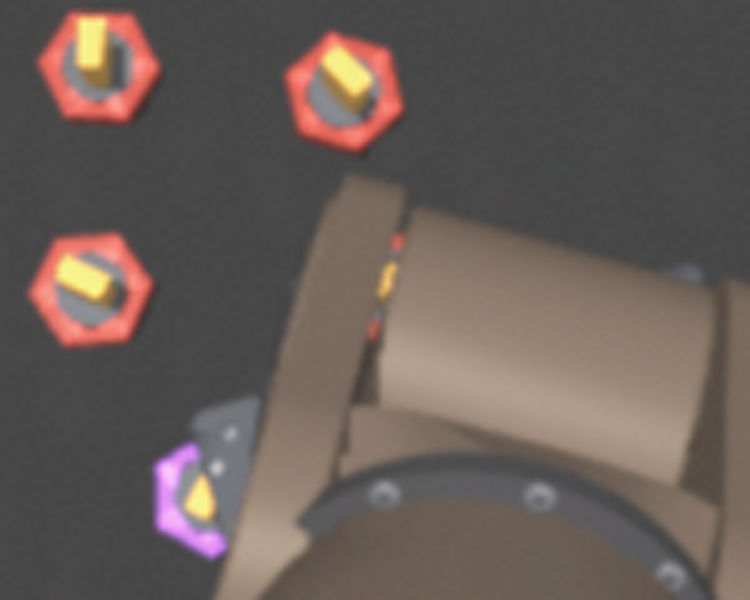

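View pics/s2c.png

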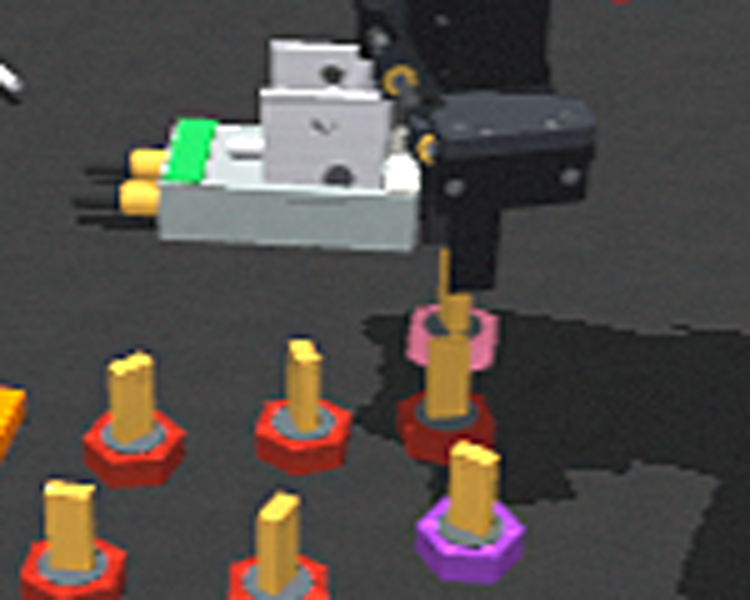

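```bash
python3 - <<'E'
from h import *
a=np.radians(-74.2);j=np.array([np.cos(a),np.sin(a),0]);w=np.array([-j[1],j[0],0])
T=np.array([446.75,-66.97,116.1])
for d in(21.4,33.4):
  for s in(-10,10): print(d,s,(proj("side",[T-j*d+w*s-[0,0,11]])[0]-[260,170])*5)
E
```

```text
21.4 -10 [489.8042161  282.31464817]
21.4 10 [449.47792649 286.36973056]
33.4 -10 [496.3973896  295.40252257]
33.4 10 [455.71804648 299.53365987]
```

>>> jog_arm(series=[{"dx": 0.003,"dy": 0,"dz": -0.035,"rx": 0,"ry": 0,"rz": 0,"gripper": 0.45},{"dx": 0,"dy": 0,"dz": -0.03,"rx": 0,"ry": 0,"rz": 0,"gripper": 0.45},{"dx": 0,"dy": 0,"dz": -0.02,"rx": 0,"ry": 0,"rz": 0,"gripper": 0.45},{"dx": 0,"dy": 0,"dz": 0,"rx": 0,"ry": 0,"rz": 0,"gripper": 0.45},{"dx": 0,"dy": 0,"dz": 0,"rx": 0,"ry": 0,"rz": 0,"gripper": 0},{"dx": 0,"dy": 0,"dz": 0,"rx": 0,"ry": 0,"rz": 0,"gripper": 0},{"dx": 0,"dy": 0,"dz": 0,"rx": 0,"ry": 0,"rz": 0,"gripper": 0},{"dx": 0,"dy": 0,"dz": 0,"rx": 0,"ry": 0,"rz": 0,"gripper": 0}])

```text
t: 2.7
eef_pos: [450.0, -67.0, 31.6]
tcp_rot: [-1.569, -0.001, -1.295]
ft_force: [-0.1, 0.5, -0.8]
opening: 0.171
```

```bash
python3 - <<'E'
from h import *
cv2.imwrite("pics/s3.png",env.read_camera("side")[:,:,::-1])
crop("pics/s3.png","pics/s3c.png",260,170,150,120,5)
s=env.state();print(s['eef_pos'],np.degrees(s['tcp_rot']),s['opening'],s['ft_force'])
E
```

```text
[449.82042419 -66.92965785  31.35310738] [-8.99455269e+01 -3.89995906e-02 -7.42054384e+01] 0.12625642281278754 [-0.96416915  1.87923685  1.59338928]
```

View pics/s3c.png

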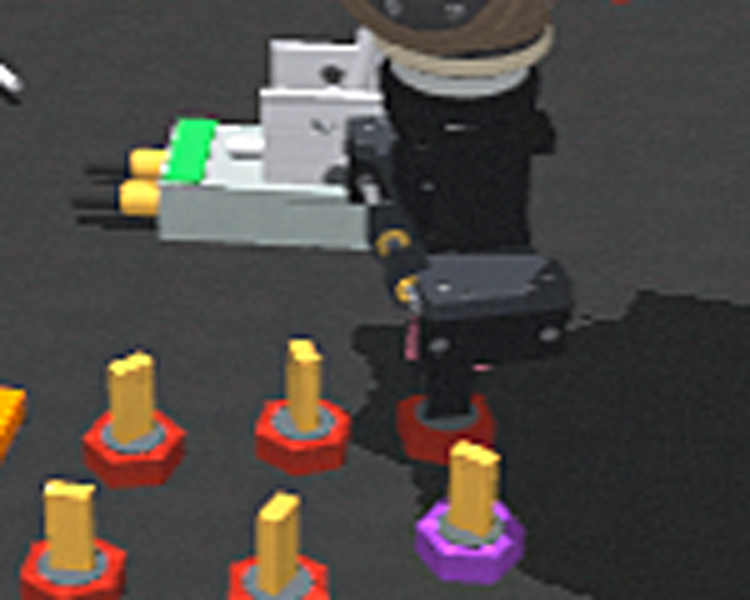

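>>> jog_arm(series=[{"dx": 0,"dy": 0,"dz": 0,"rx": 0,"ry": 0,"rz": 0,"gripper": 0},{"dx": 0,"dy": 0,"dz": 0.02,"rx": 0,"ry": 0,"rz": 0,"gripper": 0},{"dx": 0,"dy": 0,"dz": 0.04,"rx": 0,"ry": 0,"rz": 0,"gripper": 0},{"dx": 0,"dy": 0,"dz": 0.045,"rx": 0,"ry": 0,"rz": 0,"gripper": 0},{"dx": 0,"dy": 0,"dz": 0,"rx": 0,"ry": 0,"rz": 0,"gripper": 0}])

```text
t: 3.25
eef_pos: [451.4, -67.3, 140.1]
tcp_rot: [-1.564, -0.004, -1.295]
ft_force: [-0.2, 0.2, -1.6]
opening: 0.106
```

>>> jog_arm(series=[{"dx": 0.0126,"dy": 0.0342,"dz": 0,"rx": 0,"ry": 0,"rz": 6.54,"gripper": 0},{"dx": 0.0126,"dy": 0.0342,"dz": 0,"rx": 0,"ry": 0,"rz": 6.54,"gripper": 0},{"dx": 0.0126,"dy": 0.0342,"dz": 0,"rx": 0,"ry": 0,"rz": 6.54,"gripper": 0},{"dx": 0.0126,"dy": 0.0342,"dz": 0,"rx": 0,"ry": 0,"rz": 6.54,"gripper": 0},{"dx": 0.0126,"dy": 0.0342,"dz": 0,"rx": 0,"ry": 0,"rz": 6.54,"gripper": 0},{"dx": 0.0126,"dy": 0.0342,"dz": 0,"rx": 0,"ry": 0,"rz": 6.54,"gripper": 0},{"dx": 0.0126,"dy": 0.0342,"dz": 0,"rx": 0,"ry": 0,"rz": 6.54,"gripper": 0},{"dx": 0.0126,"dy": 0.0342,"dz": 0,"rx": 0,"ry": 0,"rz": 6.54,"gripper": 0},{"dx": 0.0126,"dy": 0.0342,"dz": 0,"rx": 0,"ry": 0,"rz": 6.54,"gripper": 0},{"dx": 0.0126,"dy": 0.0342,"dz": 0,"rx": 0,"ry": 0,"rz": 6.54,"gripper": 0},{"dx": 0.0126,"dy": 0.0342,"dz": 0,"rx": 0,"ry": 0,"rz": 6.54,"gripper": 0},{"dx": 0.0126,"dy": 0.0342,"dz": 0,"rx": 0,"ry": 0,"rz": 6.54,"gripper": 0}])

```text
t: 4.45
eef_pos: [600.8, 344.9, 134.5]
tcp_rot: [-1.571, 0.001, 0.079]
ft_force: [0.6, -0.2, -0.5]
opening: 0.101
```

>>> jog_arm(series=[{"dx": 0,"dy": 0,"dz": -0.02,"rx": 0,"ry": 0,"rz": 0,"gripper": 0},{"dx": 0,"dy": 0,"dz": 0,"rx": 0,"ry": 0,"rz": 0,"gripper": 0},{"dx": 0,"dy": 0,"dz": 0,"rx": 0,"ry": 0,"rz": 0,"gripper": 0}])

```text
t: 4.75
eef_pos: [600.3, 343.0, 114.8]
tcp_rot: [-1.572, 0.002, 0.074]
ft_force: [0.3, -0.7, -0.2]
opening: 0.103
```

```bash
cat >> h.py <<'E'
def snap(tag,rs=None,rt=None,f=5):
    for n,r in(("side",rs),("top",rt)):
        if r is None: continue
        im=env.read_camera(n)[:,:,::-1];cv2.imwrite(f"pics/{n}_{tag}.png",im);crop(im,f"pics/{n}_{tag}c.png",*r,f)
    s=env.state();print("t",round(s['t'],2),"pos",np.round(s['eef_pos'],1),"rot",np.round(np.degrees(s['tcp_rot']),1),"op",round(s['opening'],3),"F",np.round(s['ft_force'],1))
E
python3 - <<'E'
from h import *
snap("4",(210,290,120,120),(120,160,140,120))
E
```

```text
t 4.85 pos [600.9 342.9 116.1] rot [-90.   -0.    4.2] op 0.106 F [ 0.1 -0.4 -1.8]
```

View pics/side_4c.png

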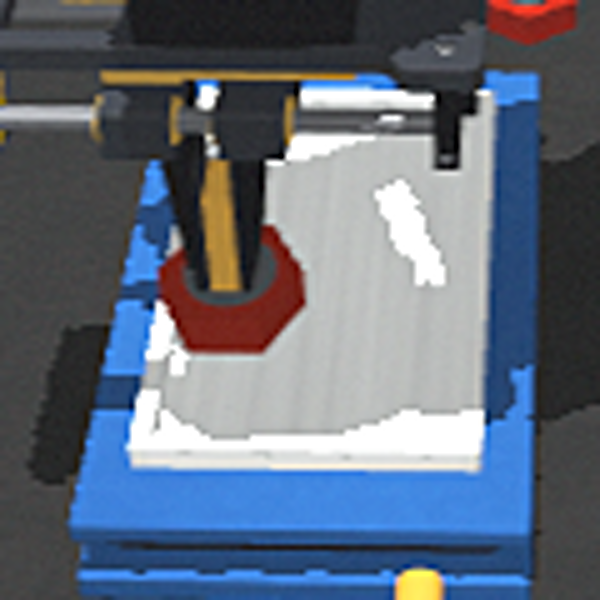

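View pics/top_4c.png

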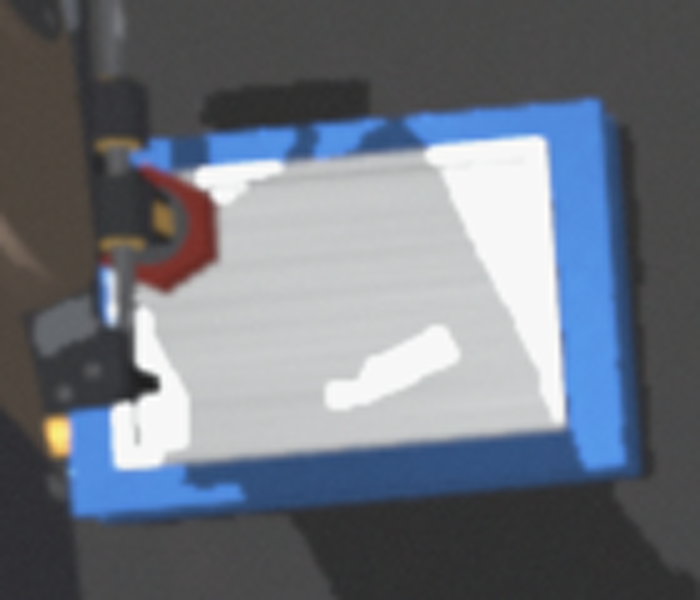

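>>> jog_arm(series=[{"dx": 0,"dy": 0,"dz": -0.025,"rx": 0,"ry": 0,"rz": 0,"gripper": 0},{"dx": 0,"dy": 0,"dz": -0.012,"rx": 0,"ry": 0,"rz": 0,"gripper": 0},{"dx": 0,"dy": 0,"dz": -0.005,"rx": 0,"ry": 0,"rz": 0,"gripper": 0},{"dx": 0,"dy": 0,"dz": -0.001,"rx": 0,"ry": 0,"rz": 0,"gripper": 0},{"dx": 0,"dy": 0,"dz": -0.001,"rx": 0,"ry": 0,"rz": 0,"gripper": 0},{"dx": 0,"dy": 0,"dz": 0,"rx": 0,"ry": 0,"rz": 0,"gripper": 0},{"dx": 0,"dy": 0,"dz": 0,"rx": 0,"ry": 0,"rz": 0,"gripper": 0}])

```text
t: 5.55
eef_pos: [601.0, 343.6, 72.3]
tcp_rot: [-1.571, -0.001, 0.075]
ft_force: [0.2, 0.8, -0.3]
opening: 0.103
```

```bash
python3 - <<'E'
from h import *
snap("5",(210,290,120,120),None)
E
```

```text
t 5.6 pos [600.9 343.6  72.2] rot [-90.   -0.    4.3] op 0.104 F [ 0.3 -0.3 -1.1]
```

View pics/side_5c.png

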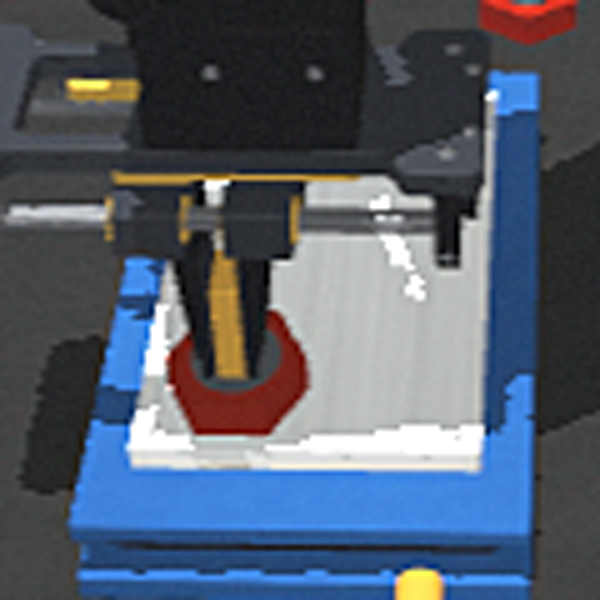

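>>> jog_arm(series=[{"dx": -0.0001,"dy": 0.001,"dz": 0,"rx": 0,"ry": 0,"rz": 0,"gripper": 0},{"dx": -0.0001,"dy": 0.001,"dz": 0,"rx": 0,"ry": 0,"rz": 0,"gripper": 0},{"dx": 0,"dy": 0.0005,"dz": 0,"rx": 0,"ry": 0,"rz": 0,"gripper": 0},{"dx": 0,"dy": 0,"dz": 0,"rx": 0,"ry": 0,"rz": 0,"gripper": 0}])

```text
t: 6.0
eef_pos: [600.5, 346.1, 71.7]
tcp_rot: [-1.571, -0.0, 0.075]
ft_force: [-0.4, -1.0, -1.3]
opening: 0.102
```

>>> jog_arm(series=[{"dx": 0,"dy": 0.0005,"dz": 0,"rx": 0,"ry": 0,"rz": 0,"gripper": 0},{"dx": 0,"dy": 0,"dz": 0,"rx": 0,"ry": 0,"rz": 0,"gripper": 0}])

```text
t: 6.2
eef_pos: [600.6, 346.5, 71.6]
tcp_rot: [-1.571, -0.0, 0.075]
ft_force: [-0.5, 0.2, -1.6]
opening: 0.107
```

>>> jog_arm(series=[{"dx": 0,"dy": 0.0005,"dz": 0,"rx": 0,"ry": 0,"rz": 0,"gripper": 0},{"dx": 0,"dy": 0,"dz": 0,"rx": 0,"ry": 0,"rz": 0,"gripper": 0}])

```text
t: 6.4
eef_pos: [600.6, 347.0, 71.6]
tcp_rot: [-1.571, -0.0, 0.075]
ft_force: [-0.0, -0.8, -1.2]
opening: 0.107
```

>>> jog_arm(series=[{"dx": 0,"dy": 0.0005,"dz": 0,"rx": 0,"ry": 0,"rz": 0,"gripper": 0},{"dx": 0,"dy": 0,"dz": 0,"rx": 0,"ry": 0,"rz": 0,"gripper": 0}])

```text
t: 6.6
eef_pos: [600.6, 347.5, 71.7]
tcp_rot: [-1.571, -0.0, 0.075]
ft_force: [0.1, 0.2, -0.9]
opening: 0.105
```

>>> jog_arm(series=[{"dx": 0,"dy": 0.0005,"dz": 0,"rx": 0,"ry": 0,"rz": 0,"gripper": 0},{"dx": 0,"dy": 0,"dz": 0,"rx": 0,"ry": 0,"rz": 0,"gripper": 0}])

```text
t: 6.8
eef_pos: [600.6, 348.1, 71.7]
tcp_rot: [-1.571, -0.0, 0.075]
ft_force: [-1.4, 0.3, -1.4]
opening: 0.105
```

>>> jog_arm(series=[{"dx": 0,"dy": 0.0005,"dz": 0,"rx": 0,"ry": 0,"rz": 0,"gripper": 0},{"dx": 0,"dy": 0,"dz": 0,"rx": 0,"ry": 0,"rz": 0,"gripper": 0}])

```text
t: 7.0
eef_pos: [600.6, 348.6, 71.7]
tcp_rot: [-1.571, -0.0, 0.075]
ft_force: [0.6, 0.2, -0.9]
opening: 0.1
```

```bash
python3 - <<'E'
from h import *
snap("6",(220,330,80,70),None,8)
E
```

```text
t 7.05 pos [600.6 348.5  71.7] rot [-90.   -0.    4.3] op 0.1 F [-0.3  1.  -1.1]
```

View pics/side_6c.png

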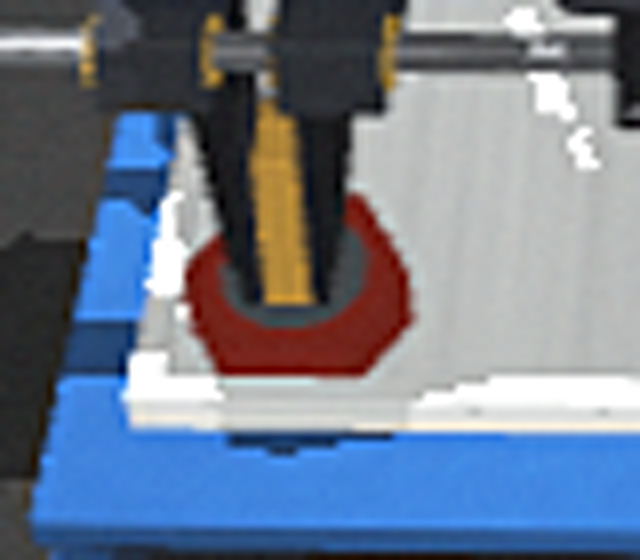

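>>> jog_arm(series=[{"dx": 0,"dy": 0.0005,"dz": 0,"rx": 0,"ry": 0,"rz": 0,"gripper": 0},{"dx": 0,"dy": 0.0005,"dz": 0,"rx": 0,"ry": 0,"rz": 0,"gripper": 0},{"dx": 0,"dy": 0,"dz": 0,"rx": 0,"ry": 0,"rz": 0,"gripper": 0}])

```text
t: 7.35
eef_pos: [600.6, 349.6, 71.7]
tcp_rot: [-1.571, -0.0, 0.075]
ft_force: [-1.0, -0.2, -1.7]
opening: 0.103
```

>>> jog_arm(series=[{"dx": 0,"dy": 0.0005,"dz": 0,"rx": 0,"ry": 0,"rz": 0,"gripper": 0},{"dx": 0,"dy": 0.0005,"dz": 0,"rx": 0,"ry": 0,"rz": 0,"gripper": 0},{"dx": 0,"dy": 0,"dz": 0,"rx": 0,"ry": 0,"rz": 0,"gripper": 0}])

```text
t: 7.65
eef_pos: [600.6, 350.2, 71.7]
tcp_rot: [-1.571, 0.0, 0.075]
ft_force: [0.1, -3.4, 0.4]
opening: 0.105
```

>>> jog_arm(series=[{"dx": 0.001,"dy": -0.0003,"dz": 0,"rx": 0,"ry": 0,"rz": 0,"gripper": 0},{"dx": 0.001,"dy": 0,"dz": 0,"rx": 0,"ry": 0,"rz": 0,"gripper": 0},{"dx": 0,"dy": 0,"dz": 0,"rx": 0,"ry": 0,"rz": 0,"gripper": 0}])

```text
t: 7.95
eef_pos: [602.3, 350.2, 71.6]
tcp_rot: [-1.571, 0.001, 0.074]
ft_force: [-3.6, -1.6, 0.3]
opening: 0.103
```

>>> jog_arm(series=[{"dx": 0.0005,"dy": 0,"dz": 0,"rx": 0,"ry": 0,"rz": 0,"gripper": 0},{"dx": 0.0005,"dy": 0,"dz": 0,"rx": 0,"ry": 0,"rz": 0,"gripper": 0},{"dx": 0,"dy": 0,"dz": 0,"rx": 0,"ry": 0,"rz": 0,"gripper": 0}])

```text
t: 8.25
eef_pos: [602.5, 350.2, 71.5]
tcp_rot: [-1.571, 0.002, 0.075]
ft_force: [-7.5, -1.1, 2.3]
opening: 0.108
```

>>> jog_arm(series=[{"dx": 0.0005,"dy": 0,"dz": 0,"rx": 0,"ry": 0,"rz": 0,"gripper": 0},{"dx": 0.0005,"dy": 0,"dz": 0,"rx": 0,"ry": 0,"rz": 0,"gripper": 0},{"dx": 0,"dy": 0,"dz": 0,"rx": 0,"ry": 0,"rz": 0,"gripper": 0}])

```text
t: 8.55
eef_pos: [602.6, 350.3, 71.5]
tcp_rot: [-1.571, 0.004, 0.075]
ft_force: [-11.6, -0.7, 5.0]
opening: 0.102
```

>>> jog_arm(series=[{"dx": -0.0022,"dy": -0.0002,"dz": 0,"rx": 0,"ry": 0,"rz": 0,"gripper": 0},{"dx": 0,"dy": 0,"dz": -0.0003,"rx": 0,"ry": 0,"rz": 0,"gripper": 0},{"dx": 0,"dy": 0,"dz": 0,"rx": 0,"ry": 0,"rz": 0,"gripper": 0.25},{"dx": 0,"dy": 0,"dz": 0,"rx": 0,"ry": 0,"rz": 0,"gripper": 0.25},{"dx": 0,"dy": 0,"dz": 0,"rx": 0,"ry": 0,"rz": 0,"gripper": 0.25}])

```text
t: 9.05
eef_pos: [602.8, 350.1, 71.5]
tcp_rot: [-1.571, -0.001, 0.074]
ft_force: [0.4, -0.3, 0.2]
opening: 0.239
```

>>> jog_arm(series=[{"dx": 0,"dy": 0,"dz": 0.02,"rx": 0,"ry": 0,"rz": 0,"gripper": 0.25},{"dx": 0,"dy": 0,"dz": 0.03,"rx": 0,"ry": 0,"rz": 0,"gripper": 0.25},{"dx": 0,"dy": 0,"dz": 0.04,"rx": 0,"ry": 0,"rz": 0,"gripper": 0.25},{"dx": 0,"dy": -0.04,"dz": 0.02,"rx": 0,"ry": 0,"rz": -7,"gripper": 0.45},{"dx": 0,"dy": -0.05,"dz": 0,"rx": 0,"ry": 0,"rz": -7,"gripper": 0.45},{"dx": 0,"dy": -0.05,"dz": 0,"rx": 0,"ry": 0,"rz": -7,"gripper": 0.45},{"dx": 0,"dy": 0,"dz": 0,"rx": 0,"ry": 0,"rz": -7,"gripper": 0.45}])

```text
t: 9.75
eef_pos: [602.7, 205.1, 181.9]
tcp_rot: [-1.571, -0.001, -0.423]
ft_force: [0.9, 0.9, -0.5]
opening: 0.446
```

```bash
python3 - <<'E'
from fit import *
snap("7",(220,220,150,150),(120,160,240,120),3)
A=(602.2,350.1,np.radians(-85.7))
q=hexpts(*A,40);t=tabpts(*A,40)[4:]
P=[q[:6],q[6:],t[[0,1,3,2]]]
over("pics/side_7.png","pics/o3.png","side",P,220,320,80,70,8)
over("pics/top_7.png","pics/o4.png","top",P,120,160,100,100,6)
for n in("top","side"):
    im=cv2.imread(f"pics/{n}_7.png")[:,:,::-1].copy()
    r=fithex(im,n,proj(n,[[602,350,48]])[0],40);print(n,np.round(r[:3],1),r[3])
E
```

```text
t 9.85 pos [602.9 208.7 181.8] rot [-90.  -0. -24.] op 0.449 F [-0.9 -0.1  1. ]Traceback (most recent call last):
  File "<stdin>", line 10, in <module>
  File "fit.py", line 28, in fithex
    k=1+np.argmax([st[i,4]-8*np.hypot(*(ce[i]-24)) for i in range(1,n)])
        ~~~~~~~~~^^^^^^^^^^^^^^^^^^^^^^^^^^^^^^^^^^^^^^^^^^^^^^^^^^^^^^^
    return _wrapfunc(a, 'argmax', axis=axis, out=out, **kwds)
    return _wrapit(obj, method, *args, **kwds)
    result = getattr(arr, method)(*args, **kwds)
ValueError: attempt to get argmax of an empty sequence
```

View pics/side_7.png

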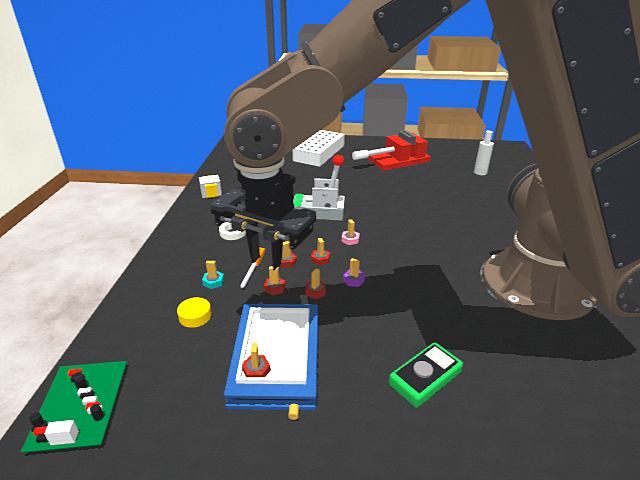

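View pics/o3.png

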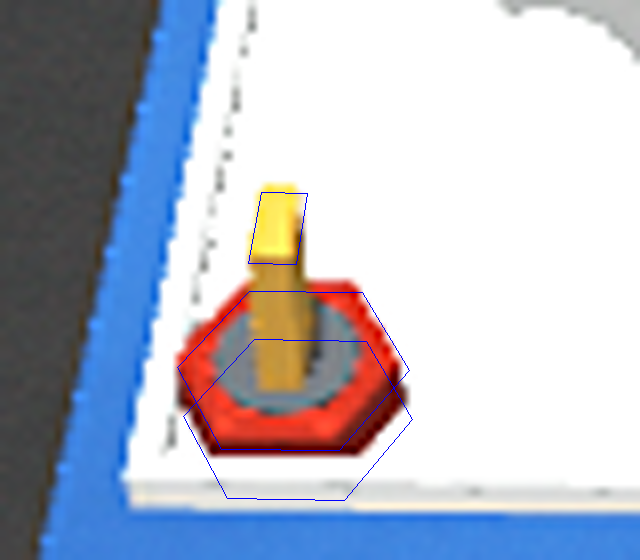

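View pics/o4.png

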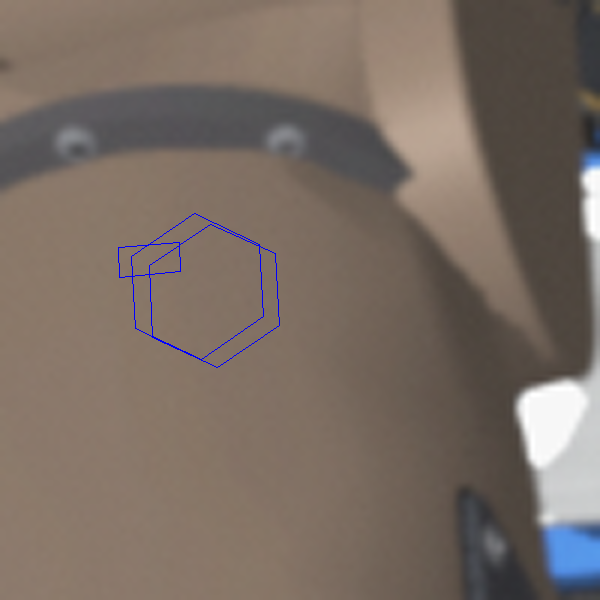

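>>> jog_arm(series=[{"dx": -0.02,"dy": -0.0334,"dz": 0,"rx": 0,"ry": 0,"rz": 0,"gripper": 0.45},{"dx": -0.02,"dy": -0.0334,"dz": 0,"rx": 0,"ry": 0,"rz": 0,"gripper": 0.45},{"dx": -0.02,"dy": -0.0334,"dz": 0,"rx": 0,"ry": 0,"rz": 0,"gripper": 0.45},{"dx": -0.02,"dy": -0.0334,"dz": 0,"rx": 0,"ry": 0,"rz": 0,"gripper": 0.45},{"dx": 0,"dy": 0,"dz": -0.04,"rx": 0,"ry": 0,"rz": 0,"gripper": 0.45},{"dx": 0,"dy": 0,"dz": -0.03,"rx": 0,"ry": 0,"rz": 0,"gripper": 0.45},{"dx": 0,"dy": 0,"dz": 0,"rx": 0,"ry": 0,"rz": 0,"gripper": 0.45},{"dx": 0,"dy": 0,"dz": 0,"rx": 0,"ry": 0,"rz": 0,"gripper": 0.45}])

```text
t: 10.65
eef_pos: [522.8, 77.1, 111.7]
tcp_rot: [-1.571, 0.0, -0.411]
ft_force: [-0.1, 0.3, 0.2]
opening: 0.449
```

```bash
python3 - <<'E'
from fit import *
snap("8",(260,200,120,120),None,5)
im=cv2.imread("pics/side_8.png")[:,:,::-1].copy()
for p in [(275,285),(316,289)]:
    try:print(np.round(fithex(im,"side",p)[:4],1))
    except Exception as e: print(e)
E
```

```text
t 10.7 pos [523.1  77.  112.4] rot [-90.   -0.1 -23.6] op 0.452 F [-0.9  1.1  0.6]
[619.5  71.3  -4.   15.2]
[523.2  76.8  65.8  12. ]
```

View pics/side_8c.png

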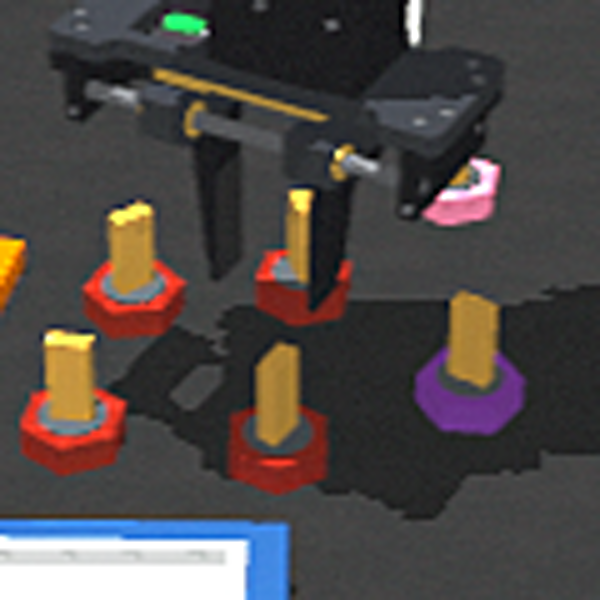

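>>> jog_arm(series=[{"dx": 0,"dy": 0.0015,"dz": -0.04,"rx": 0,"ry": 0,"rz": 0,"gripper": 0.45},{"dx": 0,"dy": 0,"dz": -0.03,"rx": 0,"ry": 0,"rz": 0,"gripper": 0.3},{"dx": 0,"dy": 0,"dz": -0.011,"rx": 0,"ry": 0,"rz": 0,"gripper": 0.3},{"dx": 0,"dy": 0,"dz": 0,"rx": 0,"ry": 0,"rz": 0,"gripper": 0},{"dx": 0,"dy": 0,"dz": 0,"rx": 0,"ry": 0,"rz": 0,"gripper": 0},{"dx": 0,"dy": 0,"dz": 0,"rx": 0,"ry": 0,"rz": 0,"gripper": 0},{"dx": 0,"dy": 0,"dz": 0,"rx": 0,"ry": 0,"rz": 0,"gripper": 0},{"dx": 0,"dy": 0,"dz": 0,"rx": 0,"ry": 0,"rz": 0,"gripper": 0}])

```text
t: 11.5
eef_pos: [523.1, 78.0, 31.9]
tcp_rot: [-1.57, -0.002, -0.414]
ft_force: [-1.8, 1.2, 7.2]
opening: 0.106
```

```bash
python3 - <<'E'
from fit import *
snap("9",(260,200,120,120),None,5)
E
```

```text
t 11.55 pos [523.1  78.   31.9] rot [-89.9  -0.1 -23.7] op 0.101 F [-1.   1.   8.3]
```

View pics/side_9c.png

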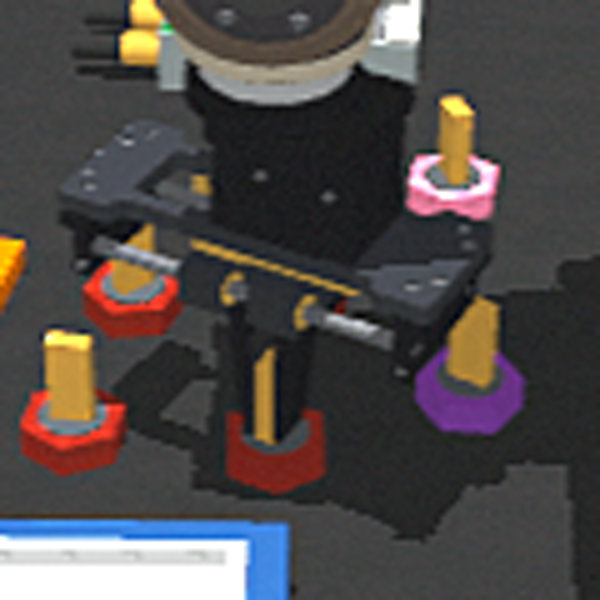

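>>> jog_arm(series=[{"dx": 0,"dy": 0,"dz": 0.003,"rx": 0,"ry": 0,"rz": 0,"gripper": 0},{"dx": 0,"dy": 0,"dz": 0.003,"rx": 0,"ry": 0,"rz": 0,"gripper": 0},{"dx": 0,"dy": 0,"dz": 0,"rx": 0,"ry": 0,"rz": 0,"gripper": 0}])

```text
t: 11.85
eef_pos: [522.7, 77.9, 37.1]
tcp_rot: [-1.57, -0.001, -0.414]
ft_force: [-0.3, 0.9, -1.5]
opening: 0.106
```

>>> jog_arm(series=[{"dx": 0,"dy": 0,"dz": 0.03,"rx": 0,"ry": 0,"rz": 0,"gripper": 0},{"dx": 0,"dy": 0,"dz": 0.04,"rx": 0,"ry": 0,"rz": 0,"gripper": 0},{"dx": 0,"dy": 0,"dz": 0.03,"rx": 0,"ry": 0,"rz": 0,"gripper": 0},{"dx": 0,"dy": 0,"dz": 0,"rx": 0,"ry": 0,"rz": 0,"gripper": 0},{"dx": 0,"dy": 0,"dz": 0,"rx": 0,"ry": 0,"rz": 0,"gripper": 0}])

```text
t: 12.35
eef_pos: [522.3, 77.9, 136.5]
tcp_rot: [-1.57, -0.001, -0.414]
ft_force: [-0.2, 0.9, -0.6]
opening: 0.103
```

```bash
python3 - <<'E'
from fit import *
snap("10",(260,180,120,120),None,5)
E
```

```text
t 12.4 pos [521.9  77.9 135.7] rot [-90.    0.  -23.7] op 0.104 F [-0.9 -0.2 -0.5]
```

View pics/side_10c.png

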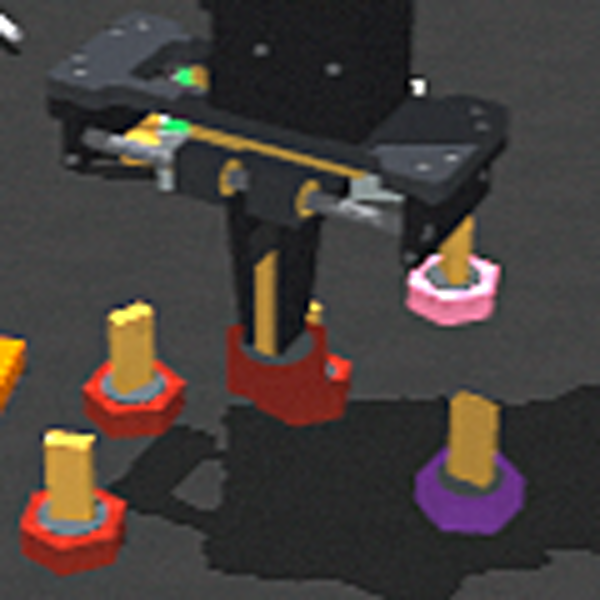

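>>> jog_arm(series=[{"dx": 0.01385,"dy": 0.03755,"dz": 0,"rx": 0,"ry": 0,"rz": 4.67,"gripper": 0},{"dx": 0.01385,"dy": 0.03755,"dz": 0,"rx": 0,"ry": 0,"rz": 4.67,"gripper": 0},{"dx": 0.01385,"dy": 0.03755,"dz": 0,"rx": 0,"ry": 0,"rz": 4.67,"gripper": 0},{"dx": 0.01385,"dy": 0.03755,"dz": 0,"rx": 0,"ry": 0,"rz": 4.67,"gripper": 0},{"dx": 0.01385,"dy": 0.03755,"dz": 0,"rx": 0,"ry": 0,"rz": 4.67,"gripper": 0},{"dx": 0.01385,"dy": 0.03755,"dz": 0,"rx": 0,"ry": 0,"rz": 4.67,"gripper": 0},{"dx": 0,"dy": 0,"dz": 0,"rx": 0,"ry": 0,"rz": 0,"gripper": 0},{"dx": 0,"dy": 0,"dz": 0,"rx": 0,"ry": 0,"rz": 0,"gripper": 0},{"dx": 0,"dy": 0,"dz": -0.02,"rx": 0,"ry": 0,"rz": 0,"gripper": 0},{"dx": 0,"dy": 0,"dz": 0,"rx": 0,"ry": 0,"rz": 0,"gripper": 0},{"dx": 0,"dy": 0,"dz": 0,"rx": 0,"ry": 0,"rz": 0,"gripper": 0}])

```text
t: 13.5
eef_pos: [605.2, 302.2, 115.9]
tcp_rot: [-1.571, 0.002, 0.074]
ft_force: [-0.7, -1.0, -0.4]
opening: 0.101
```

```bash
python3 - <<'E'
from fit import *
snap("11",(210,290,120,120),(120,160,140,120),5)
E
```

```text
t 13.6 pos [605.7 302.6 116.9] rot [-90.   -0.    4.2] op 0.105 F [-0.5  0.8 -1.4]
```

View pics/side_11c.png

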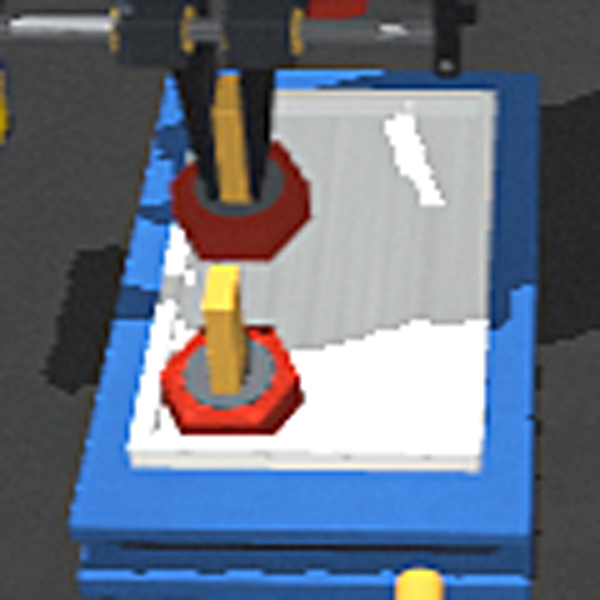

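>>> jog_arm(series=[{"dx": 0,"dy": 0,"dz": -0.025,"rx": 0,"ry": 0,"rz": 0,"gripper": 0},{"dx": 0,"dy": 0,"dz": -0.012,"rx": 0,"ry": 0,"rz": 0,"gripper": 0},{"dx": 0,"dy": 0,"dz": -0.005,"rx": 0,"ry": 0,"rz": 0,"gripper": 0},{"dx": 0,"dy": 0,"dz": -0.0015,"rx": 0,"ry": 0,"rz": 0,"gripper": 0},{"dx": 0,"dy": 0,"dz": -0.0005,"rx": 0,"ry": 0,"rz": 0,"gripper": 0},{"dx": 0,"dy": 0,"dz": 0,"rx": 0,"ry": 0,"rz": 0,"gripper": 0},{"dx": 0,"dy": 0,"dz": 0,"rx": 0,"ry": 0,"rz": 0,"gripper": 0}])

```text
t: 14.3
eef_pos: [605.5, 303.2, 72.8]
tcp_rot: [-1.571, -0.0, 0.075]
ft_force: [-1.6, -0.6, -2.1]
opening: 0.103
```

>>> jog_arm(series=[{"dx": 0,"dy": 0.0005,"dz": 0,"rx": 0,"ry": 0,"rz": 0,"gripper": 0},{"dx": 0,"dy": 0.0005,"dz": 0,"rx": 0,"ry": 0,"rz": 0,"gripper": 0},{"dx": 0,"dy": 0.0005,"dz": 0,"rx": 0,"ry": 0,"rz": 0,"gripper": 0},{"dx": 0,"dy": 0.0005,"dz": 0,"rx": 0,"ry": 0,"rz": 0,"gripper": 0},{"dx": 0,"dy": 0,"dz": 0,"rx": 0,"ry": 0,"rz": 0,"gripper": 0},{"dx": 0,"dy": 0,"dz": 0,"rx": 0,"ry": 0,"rz": 0,"gripper": 0}])

```text
t: 14.9
eef_pos: [605.4, 305.3, 72.4]
tcp_rot: [-1.571, 0.0, 0.075]
ft_force: [-1.9, 0.2, 0.2]
opening: 0.103
```

>>> jog_arm(series=[{"dx": 0,"dy": 0.0005,"dz": 0,"rx": 0,"ry": 0,"rz": 0,"gripper": 0},{"dx": 0,"dy": 0.0005,"dz": 0,"rx": 0,"ry": 0,"rz": 0,"gripper": 0},{"dx": 0,"dy": 0,"dz": 0,"rx": 0,"ry": 0,"rz": 0,"gripper": 0},{"dx": 0,"dy": 0,"dz": 0,"rx": 0,"ry": 0,"rz": 0,"gripper": 0}])

```text
t: 15.3
eef_pos: [605.4, 306.2, 72.3]
tcp_rot: [-1.571, 0.0, 0.075]
ft_force: [-1.6, -1.6, -1.4]
opening: 0.102
```

>>> jog_arm(series=[{"dx": 0,"dy": 0.0005,"dz": 0,"rx": 0,"ry": 0,"rz": 0,"gripper": 0},{"dx": 0,"dy": 0.0005,"dz": 0,"rx": 0,"ry": 0,"rz": 0,"gripper": 0},{"dx": 0,"dy": 0,"dz": 0,"rx": 0,"ry": 0,"rz": 0,"gripper": 0},{"dx": 0,"dy": 0,"dz": 0,"rx": 0,"ry": 0,"rz": 0,"gripper": 0}])

```text
t: 15.7
eef_pos: [605.4, 306.5, 72.3]
tcp_rot: [-1.572, 0.001, 0.075]
ft_force: [-2.2, -5.5, 0.2]
opening: 0.101
```

>>> jog_arm(series=[{"dx": 0,"dy": 0.0005,"dz": 0,"rx": 0,"ry": 0,"rz": 0,"gripper": 0},{"dx": 0,"dy": 0.0005,"dz": 0,"rx": 0,"ry": 0,"rz": 0,"gripper": 0},{"dx": 0,"dy": 0,"dz": 0,"rx": 0,"ry": 0,"rz": 0,"gripper": 0},{"dx": 0,"dy": 0,"dz": 0,"rx": 0,"ry": 0,"rz": 0,"gripper": 0}])

```text
t: 16.1
eef_pos: [605.4, 306.6, 72.3]
tcp_rot: [-1.573, 0.001, 0.075]
ft_force: [-2.5, -10.8, 0.5]
opening: 0.106
```

>>> jog_arm(series=[{"dx": 0,"dy": -0.0015,"dz": -0.0005,"rx": 0,"ry": 0,"rz": 0,"gripper": 0},{"dx": 0,"dy": 0,"dz": 0,"rx": 0,"ry": 0,"rz": 0,"gripper": 0},{"dx": 0,"dy": 0,"dz": 0,"rx": 0,"ry": 0,"rz": 0,"gripper": 0.25},{"dx": 0,"dy": 0,"dz": 0,"rx": 0,"ry": 0,"rz": 0,"gripper": 0.25},{"dx": 0,"dy": 0,"dz": 0,"rx": 0,"ry": 0,"rz": 0,"gripper": 0.25},{"dx": 0,"dy": 0,"dz": 0.02,"rx": 0,"ry": 0,"rz": 0,"gripper": 0.25},{"dx": 0,"dy": 0,"dz": 0.03,"rx": 0,"ry": 0,"rz": 0,"gripper": 0.25},{"dx": 0,"dy": 0,"dz": 0.04,"rx": 0,"ry": 0,"rz": 0,"gripper": 0.25}])

```text
t: 16.9
eef_pos: [605.0, 306.7, 161.5]
tcp_rot: [-1.571, 0.002, 0.075]
ft_force: [0.4, -0.5, 0.2]
opening: 0.25
```

>>> jog_arm(series=[{"dx": -0.01,"dy": -0.045,"dz": 0.02,"rx": 0,"ry": 0,"rz": 5.6,"gripper": 0.45},{"dx": -0.01,"dy": -0.045,"dz": 0,"rx": 0,"ry": 0,"rz": 5.6,"gripper": 0.45},{"dx": -0.01,"dy": -0.045,"dz": 0,"rx": 0,"ry": 0,"rz": 5.6,"gripper": 0.45},{"dx": -0.01,"dy": -0.045,"dz": 0,"rx": 0,"ry": 0,"rz": 0,"gripper": 0.45},{"dx": -0.01,"dy": -0.045,"dz": 0,"rx": 0,"ry": 0,"rz": 0,"gripper": 0.45},{"dx": -0.01,"dy": -0.045,"dz": 0,"rx": 0,"ry": 0,"rz": 0,"gripper": 0.45},{"dx": -0.01,"dy": -0.045,"dz": 0,"rx": 0,"ry": 0,"rz": 0,"gripper": 0.45},{"dx": -0.013,"dy": -0.042,"dz": 0,"rx": 0,"ry": 0,"rz": 0,"gripper": 0.45},{"dx": 0,"dy": 0,"dz": -0.04,"rx": 0,"ry": 0,"rz": 0,"gripper": 0.45},{"dx": 0,"dy": 0,"dz": -0.03,"rx": 0,"ry": 0,"rz": 0,"gripper": 0.45},{"dx": 0,"dy": 0,"dz": 0,"rx": 0,"ry": 0,"rz": 0,"gripper": 0.45},{"dx": 0,"dy": 0,"dz": 0,"rx": 0,"ry": 0,"rz": 0,"gripper": 0.45}])

```text
t: 18.1
eef_pos: [522.9, -50.0, 112.3]
tcp_rot: [-1.571, 0.0, 0.368]
ft_force: [-0.1, 0.1, 0.8]
opening: 0.449
```

```bash
python3 - <<'E'
from fit import *
snap("12",(250,200,120,120),(120,170,160,120),5)
im=cv2.imread("pics/side_12.png")[:,:,::-1].copy()
for p in [(275,285),(288,259),(321,257)]:
    try:print(np.round(fithex(im,"side",p)[:4],1))
    except Exception as e: print(e)
for n in("top","side"):
  im=cv2.imread(f"pics/{n}_12.png")[:,:,::-1].copy()
  for X in([602.2,350.1,48],[605.5,306.4,48]):
    try:print(n,X,np.round(fithex(im,n,proj(n,[X])[0],40)[:4],1))
    except Exception as e: print(e)
E
```

```text
t 18.2 pos [523.4 -49.9 113.2] rot [-90.1  -0.1  21.1] op 0.451 F [-0.3  0.6  0.1]
[619.8  71.5  -3.7  15.4]
[606.8 -33.   43.5   6.6]
[522.5 -51.5 -66.5  10.2]
top [602.2, 350.1, 48] [598.1 343.6  89.6 101. ]
top [605.5, 306.4, 48] [602.1 322.9 -57.7 324.6]
side [602.2, 350.1, 48] [604.3 336.2  48.  293.3]
side [605.5, 306.4, 48] [605.9 328.8 -82.1 346.6]
```

View pics/side_12c.png

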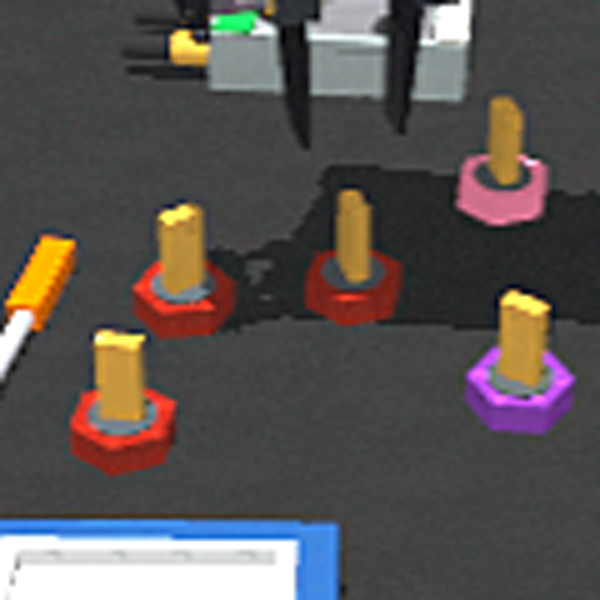

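View pics/top_12c.png

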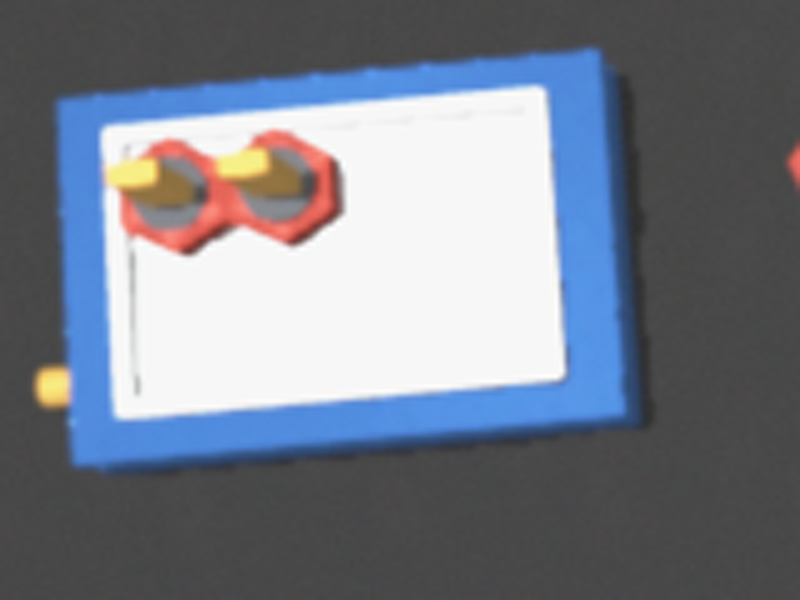

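>>> jog_arm(series=[{"dx": -0.0005,"dy": 0,"dz": -0.04,"rx": 0,"ry": 0,"rz": 0,"gripper": 0.45},{"dx": 0,"dy": 0,"dz": -0.03,"rx": 0,"ry": 0,"rz": 0,"gripper": 0.3},{"dx": 0,"dy": 0,"dz": -0.0105,"rx": 0,"ry": 0,"rz": 0,"gripper": 0.3},{"dx": 0,"dy": 0,"dz": 0,"rx": 0,"ry": 0,"rz": 0,"gripper": 0},{"dx": 0,"dy": 0,"dz": 0,"rx": 0,"ry": 0,"rz": 0,"gripper": 0},{"dx": 0,"dy": 0,"dz": 0,"rx": 0,"ry": 0,"rz": 0,"gripper": 0},{"dx": 0,"dy": 0,"dz": 0,"rx": 0,"ry": 0,"rz": 0,"gripper": 0},{"dx": 0,"dy": 0,"dz": 0,"rx": 0,"ry": 0,"rz": 0,"gripper": 0}])

```text
t: 19.0
eef_pos: [522.6, -50.1, 32.7]
tcp_rot: [-1.572, -0.002, 0.368]
ft_force: [-0.8, 0.8, 7.6]
opening: 0.103
```

>>> jog_arm(series=[{"dx": 0,"dy": 0,"dz": 0.006,"rx": 0,"ry": 0,"rz": 0,"gripper": 0},{"dx": 0,"dy": 0,"dz": 0.03,"rx": 0,"ry": 0,"rz": 0,"gripper": 0},{"dx": 0,"dy": 0,"dz": 0.04,"rx": 0,"ry": 0,"rz": 0,"gripper": 0},{"dx": 0,"dy": 0,"dz": 0.03,"rx": 0,"ry": 0,"rz": 0,"gripper": 0},{"dx": 0,"dy": 0,"dz": 0,"rx": 0,"ry": 0,"rz": 0,"gripper": 0},{"dx": 0,"dy": 0,"dz": 0,"rx": 0,"ry": 0,"rz": 0,"gripper": 0}])

```text
t: 19.6
eef_pos: [522.1, -50.1, 138.0]
tcp_rot: [-1.572, -0.002, 0.368]
ft_force: [-0.5, 0.4, -1.3]
opening: 0.099
```

```bash
python3 - <<'E'
from fit import *
snap("13",(250,180,120,120),None,5)
E
```

```text
t 19.65 pos [521.7 -50.  137.1] rot [-90.    0.   21.1] op 0.104 F [-0.4  0.8 -1.7]
```

View pics/side_13c.png

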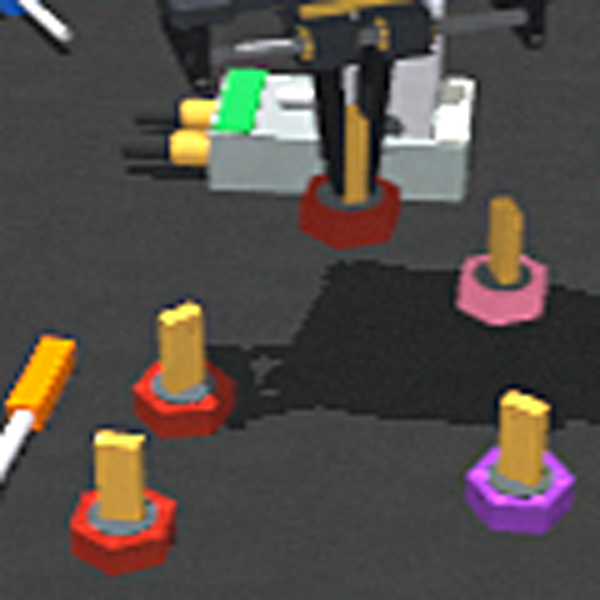

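>>> jog_arm(series=[{"dx": 0.0108,"dy": 0.0387,"dz": 0,"rx": 0,"ry": 0,"rz": -4.2,"gripper": 0},{"dx": 0.0108,"dy": 0.0387,"dz": 0,"rx": 0,"ry": 0,"rz": -4.2,"gripper": 0},{"dx": 0.0108,"dy": 0.0387,"dz": 0,"rx": 0,"ry": 0,"rz": -4.2,"gripper": 0},{"dx": 0.0108,"dy": 0.0387,"dz": 0,"rx": 0,"ry": 0,"rz": -4.2,"gripper": 0},{"dx": 0.0108,"dy": 0.0387,"dz": 0,"rx": 0,"ry": 0,"rz": 0,"gripper": 0},{"dx": 0.0108,"dy": 0.0387,"dz": 0,"rx": 0,"ry": 0,"rz": 0,"gripper": 0},{"dx": 0.0108,"dy": 0.0387,"dz": 0,"rx": 0,"ry": 0,"rz": 0,"gripper": 0},{"dx": 0.0108,"dy": 0.0387,"dz": 0,"rx": 0,"ry": 0,"rz": 0,"gripper": 0},{"dx": 0,"dy": 0,"dz": 0,"rx": 0,"ry": 0,"rz": 0,"gripper": 0},{"dx": 0,"dy": 0,"dz": -0.025,"rx": 0,"ry": 0,"rz": 0,"gripper": 0},{"dx": 0,"dy": 0,"dz": 0,"rx": 0,"ry": 0,"rz": 0,"gripper": 0},{"dx": 0,"dy": 0,"dz": 0,"rx": 0,"ry": 0,"rz": 0,"gripper": 0}])

```text
t: 20.85
eef_pos: [607.9, 258.9, 111.2]
tcp_rot: [-1.571, 0.003, 0.074]
ft_force: [1.4, -0.2, -0.7]
opening: 0.105
```

```bash
python3 - <<'E'
from fit import *
snap("14",(210,270,120,120),None,5)
E
```

```text
t 20.9 pos [608.4 259.  112.2] rot [-90.    0.    4.3] op 0.102 F [ 0.1  0.9 -1.4]
```

View pics/side_14c.png

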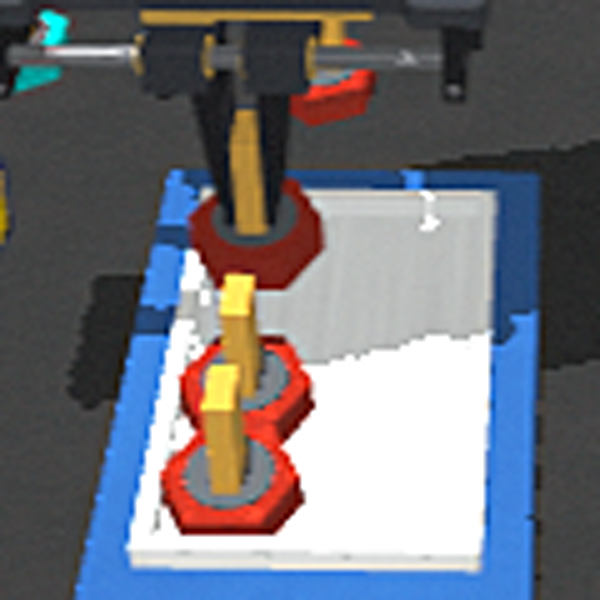

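Descend to 72.9, then push in +y until it makes contact.

>>> jog_arm(series=[{"dx": 0,"dy": 0,"dz": -0.02,"rx": 0,"ry": 0,"rz": 0,"gripper": 0},{"dx": 0,"dy": 0,"dz": -0.012,"rx": 0,"ry": 0,"rz": 0,"gripper": 0},{"dx": 0,"dy": 0,"dz": -0.005,"rx": 0,"ry": 0,"rz": 0,"gripper": 0},{"dx": 0,"dy": 0,"dz": -0.0015,"rx": 0,"ry": 0,"rz": 0,"gripper": 0},{"dx": 0,"dy": 0,"dz": -0.0005,"rx": 0,"ry": 0,"rz": 0,"gripper": 0},{"dx": 0,"dy": 0,"dz": 0,"rx": 0,"ry": 0,"rz": 0,"gripper": 0},{"dx": 0,"dy": 0,"dz": 0,"rx": 0,"ry": 0,"rz": 0,"gripper": 0}])

```text
t: 21.6
eef_pos: [608.6, 259.6, 73.8]
tcp_rot: [-1.571, -0.001, 0.075]
ft_force: [0.0, 0.0, -1.8]
opening: 0.1
```

>>> jog_arm(series=[{"dx": 0,"dy": 0.0007,"dz": 0,"rx": 0,"ry": 0,"rz": 0,"gripper": 0},{"dx": 0,"dy": 0.0007,"dz": 0,"rx": 0,"ry": 0,"rz": 0,"gripper": 0},{"dx": 0,"dy": 0.0006,"dz": 0,"rx": 0,"ry": 0,"rz": 0,"gripper": 0},{"dx": 0,"dy": 0.0005,"dz": 0,"rx": 0,"ry": 0,"rz": 0,"gripper": 0},{"dx": 0,"dy": 0,"dz": 0,"rx": 0,"ry": 0,"rz": 0,"gripper": 0},{"dx": 0,"dy": 0,"dz": 0,"rx": 0,"ry": 0,"rz": 0,"gripper": 0}])

```text
t: 22.2
eef_pos: [608.6, 260.3, 73.7]
tcp_rot: [-1.573, 0.0, 0.075]
ft_force: [-0.3, -11.6, 3.7]
opening: 0.105
```

>>> jog_arm(series=[{"dx": 0,"dy": 0.0005,"dz": 0,"rx": 0,"ry": 0,"rz": 0,"gripper": 0},{"dx": 0,"dy": 0.0005,"dz": 0,"rx": 0,"ry": 0,"rz": 0,"gripper": 0},{"dx": 0,"dy": 0,"dz": 0,"rx": 0,"ry": 0,"rz": 0,"gripper": 0},{"dx": 0,"dy": 0,"dz": 0,"rx": 0,"ry": 0,"rz": 0,"gripper": 0}])

```text
t: 22.6
eef_pos: [608.6, 260.4, 73.8]
tcp_rot: [-1.574, 0.001, 0.075]
ft_force: [-0.6, -17.4, 6.0]
opening: 0.103
```

>>> jog_arm(series=[{"dx": 0,"dy": 0.0005,"dz": 0,"rx": 0,"ry": 0,"rz": 0,"gripper": 0},{"dx": 0,"dy": 0.0005,"dz": 0,"rx": 0,"ry": 0,"rz": 0,"gripper": 0},{"dx": 0,"dy": 0,"dz": 0,"rx": 0,"ry": 0,"rz": 0,"gripper": 0},{"dx": 0,"dy": 0,"dz": 0,"rx": 0,"ry": 0,"rz": 0,"gripper": 0}])

```text
t: 23.0
eef_pos: [608.6, 260.8, 73.8]
tcp_rot: [-1.575, 0.001, 0.075]
ft_force: [-0.1, -22.5, 6.5]
opening: 0.104
```

>>> jog_arm(series=[{"dx": 0,"dy": -0.003,"dz": 0,"rx": 0,"ry": 0,"rz": 0,"gripper": 0},{"dx": 0,"dy": 0,"dz": 0,"rx": 0,"ry": 0,"rz": 0,"gripper": 0},{"dx": 0,"dy": 0,"dz": 0,"rx": 0,"ry": 0,"rz": 0,"gripper": 0}])

```text
t: 23.3
eef_pos: [608.6, 260.5, 73.5]
tcp_rot: [-1.572, -0.0, 0.075]
ft_force: [-0.6, -7.6, 2.9]
opening: 0.106
```

```bash
python3 - <<'E'
from fit import *
snap("15",(225,290,90,80),None,8)
E
```

```text
t 23.35 pos [608.6 260.4  73.5] rot [-90.1  -0.    4.3] op 0.103 F [ 0.3 -7.4  2.2]
```

View pics/side_15c.png

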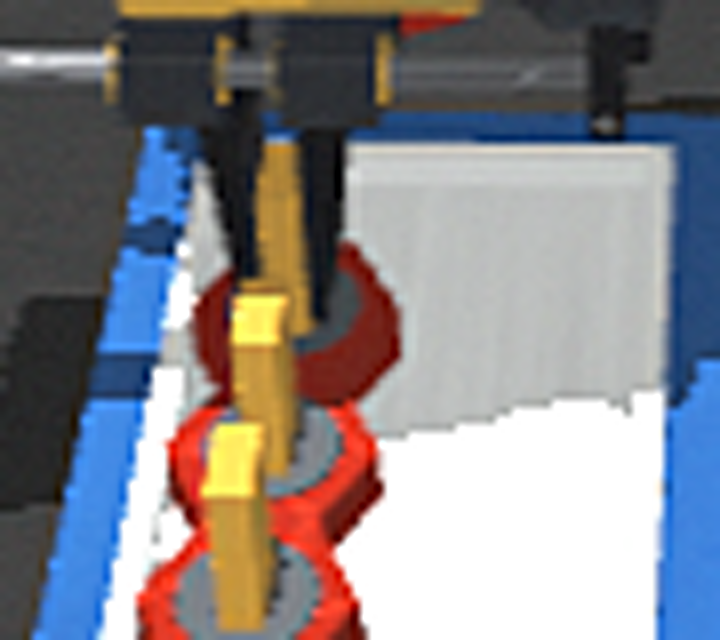

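>>> jog_arm(series=[{"dx": 0,"dy": -0.001,"dz": -0.0005,"rx": 0,"ry": 0,"rz": 0,"gripper": 0},{"dx": 0,"dy": 0,"dz": -0.0005,"rx": 0,"ry": 0,"rz": 0,"gripper": 0},{"dx": 0,"dy": 0,"dz": 0,"rx": 0,"ry": 0,"rz": 0,"gripper": 0}])

```text
t: 23.65
eef_pos: [608.5, 260.2, 72.8]
tcp_rot: [-1.571, -0.001, 0.075]
ft_force: [-0.3, -3.0, 4.8]
opening: 0.104
```

>>> jog_arm(series=[{"dx": 0,"dy": 0,"dz": 0,"rx": 0,"ry": 0,"rz": 0,"gripper": 0.25},{"dx": 0,"dy": 0,"dz": 0,"rx": 0,"ry": 0,"rz": 0,"gripper": 0.25},{"dx": 0,"dy": 0,"dz": 0,"rx": 0,"ry": 0,"rz": 0,"gripper": 0.25},{"dx": 0,"dy": 0,"dz": 0.02,"rx": 0,"ry": 0,"rz": 0,"gripper": 0.25},{"dx": 0,"dy": 0,"dz": 0.03,"rx": 0,"ry": 0,"rz": 0,"gripper": 0.25},{"dx": 0,"dy": 0,"dz": 0.04,"rx": 0,"ry": 0,"rz": 0,"gripper": 0.25}])

```text
t: 24.25
eef_pos: [607.7, 260.0, 161.8]
tcp_rot: [-1.571, 0.003, 0.075]
ft_force: [0.6, 0.5, -1.1]
opening: 0.248
```

>>> jog_arm(series=[{"dx": -0.0007,"dy": -0.042,"dz": 0.02,"rx": 0,"ry": 0,"rz": -7.3,"gripper": 0.45},{"dx": -0.0007,"dy": -0.042,"dz": 0,"rx": 0,"ry": 0,"rz": -7.3,"gripper": 0.45},{"dx": -0.0007,"dy": -0.042,"dz": 0,"rx": 0,"ry": 0,"rz": -7.3,"gripper": 0.45},{"dx": -0.0007,"dy": -0.042,"dz": 0,"rx": 0,"ry": 0,"rz": -7.3,"gripper": 0.45},{"dx": -0.0007,"dy": -0.042,"dz": 0,"rx": 0,"ry": 0,"rz": -7.3,"gripper": 0.45},{"dx": -0.0007,"dy": -0.042,"dz": 0,"rx": 0,"ry": 0,"rz": -7.3,"gripper": 0.45},{"dx": 0,"dy": -0.04,"dz": 0,"rx": 0,"ry": 0,"rz": -7.2,"gripper": 0.45},{"dx": 0,"dy": 0,"dz": -0.04,"rx": 0,"ry": 0,"rz": 0,"gripper": 0.45},{"dx": 0,"dy": 0,"dz": -0.03,"rx": 0,"ry": 0,"rz": 0,"gripper": 0.45},{"dx": 0,"dy": 0,"dz": 0,"rx": 0,"ry": 0,"rz": 0,"gripper": 0.45},{"dx": 0,"dy": 0,"dz": 0,"rx": 0,"ry": 0,"rz": 0,"gripper": 0.45}])

```text
t: 25.35
eef_pos: [604.5, -31.8, 112.7]
tcp_rot: [-1.571, 0.0, -0.815]
ft_force: [0.6, 0.2, 0.6]
opening: 0.449
```

```bash
python3 - <<'E'
from fit import *
snap("16",(225,220,120,160),(120,170,240,110),4)
im=cv2.imread("pics/side_16.png")[:,:,::-1].copy()
for p in [(275,285),(288,259)]:
    try:print(np.round(fithex(im,"side",p)[:4],1))
    except Exception as e: print(e)
E
```

```text
t 25.45 pos [605.  -31.7 113.9] rot [-89.9  -0.1 -46.7] op 0.45 F [0.4 0.2 0.4]
[619.7  71.2  -2.2  11.3]
[606.8 -32.7  42.8  11.1]
```

View pics/side_16c.png

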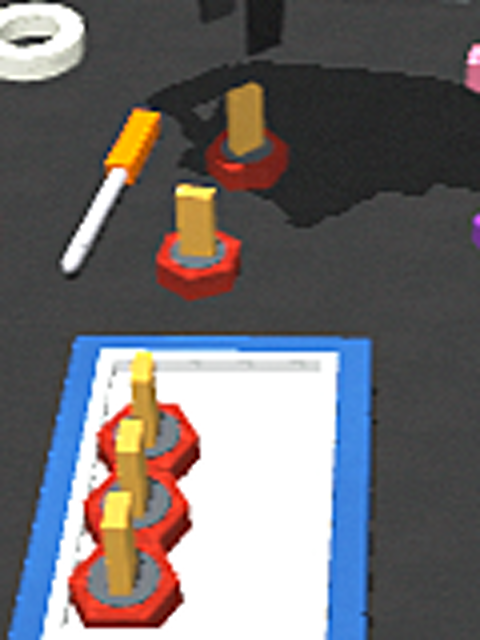

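View pics/top_16c.png

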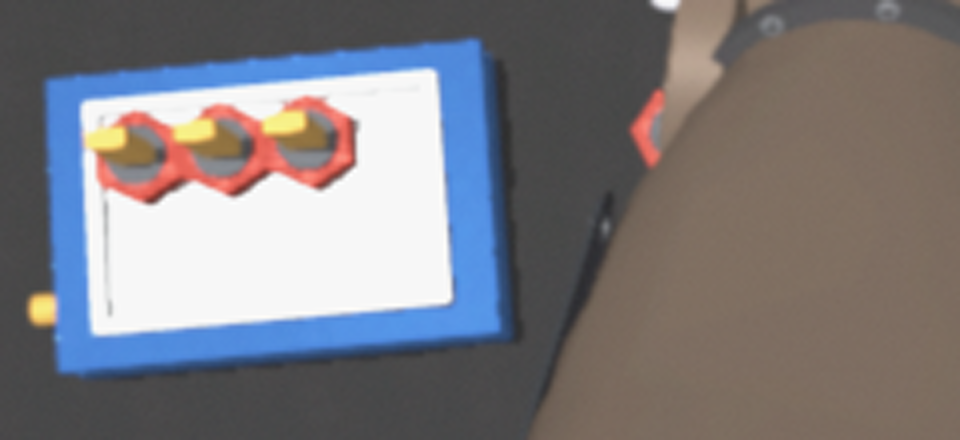

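```bash
cat >> fit.py <<'E'
def block(c0,a,ijs):
    U=np.array([np.cos(a),np.sin(a)]);V=np.array([-U[1],U[0]])
    return [(*(np.array(c0)+i*44*U+j*38.105*V),a) for i,j in ijs]
def polys(hs,z0):
    P=[]
    for h in hs:
        q=hexpts(*h,z0);t=tabpts(*h,z0)[4:];P+=[q[6:],t[[0,1,3,2]]]
    return P
E
python3 - <<'E'
from fit import *
hs=block((602.2,350.1),np.radians(-85.7),[(0,0),(1,0),(2,0)])
over("pics/side_16.png","pics/o5.png","side",polys(hs,40),225,300,75,85,8)
# shift for top bias (-4,0)
hs=block((598.2,347.5),np.radians(-85.7),[(0,0),(1,0),(2,0)])
over("pics/top_16.png","pics/o6.png","top",polys(hs,40),130,180,90,50,8)
E
```

```text
(no output)
```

View pics/o5.png

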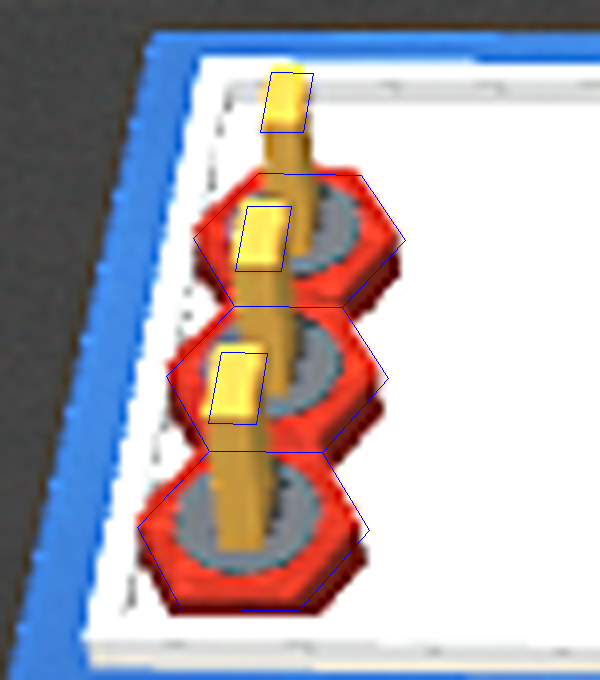

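View pics/o6.png

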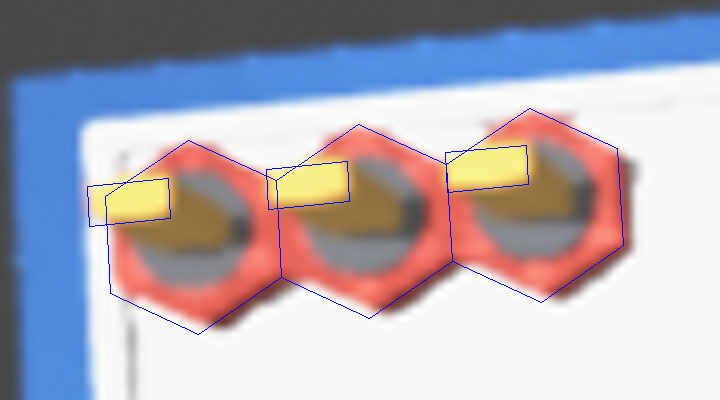

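>>> jog_arm(series=[{"dx": 0.0015,"dy": -0.001,"dz": -0.04,"rx": 0,"ry": 0,"rz": 0,"gripper": 0.45},{"dx": 0,"dy": 0,"dz": -0.03,"rx": 0,"ry": 0,"rz": 0,"gripper": 0.3},{"dx": 0,"dy": 0,"dz": -0.0105,"rx": 0,"ry": 0,"rz": 0,"gripper": 0.3},{"dx": 0,"dy": 0,"dz": 0,"rx": 0,"ry": 0,"rz": 0,"gripper": 0},{"dx": 0,"dy": 0,"dz": 0,"rx": 0,"ry": 0,"rz": 0,"gripper": 0},{"dx": 0,"dy": 0,"dz": 0,"rx": 0,"ry": 0,"rz": 0,"gripper": 0},{"dx": 0,"dy": 0,"dz": 0,"rx": 0,"ry": 0,"rz": 0,"gripper": 0},{"dx": 0,"dy": 0,"dz": 0,"rx": 0,"ry": 0,"rz": 0,"gripper": 0}])

```text
t: 26.25
eef_pos: [606.5, -33.0, 33.5]
tcp_rot: [-1.569, -0.002, -0.815]
ft_force: [-1.8, 1.4, 6.5]
opening: 0.104
```

>>> jog_arm(series=[{"dx": 0,"dy": 0,"dz": 0.006,"rx": 0,"ry": 0,"rz": 0,"gripper": 0},{"dx": 0,"dy": 0,"dz": 0.03,"rx": 0,"ry": 0,"rz": 0,"gripper": 0},{"dx": 0,"dy": 0,"dz": 0.04,"rx": 0,"ry": 0,"rz": 0,"gripper": 0},{"dx": 0,"dy": 0,"dz": 0.03,"rx": 0,"ry": 0,"rz": 0,"gripper": 0},{"dx": 0,"dy": 0,"dz": 0,"rx": 0,"ry": 0,"rz": 0,"gripper": 0},{"dx": 0,"dy": 0,"dz": 0,"rx": 0,"ry": 0,"rz": 0,"gripper": 0}])

```text
t: 26.85
eef_pos: [605.7, -33.0, 138.5]
tcp_rot: [-1.57, -0.001, -0.815]
ft_force: [-0.6, -0.9, -2.2]
opening: 0.106
```

```bash
python3 - <<'E'
from fit import *
snap("17",(250,180,100,100),None,6)
im=cv2.imread("pics/side_17.png")[:,:,::-1].copy()
print(np.round(fithex(im,"side",(275,285))[:4],1))
E
```

```text
t 26.9 pos [605.3 -32.9 137.5] rot [-90.    0.  -46.7] op 0.101 F [-0.4 -0.6 -1.8]
[619.8  71.5  -3.7  15.4]
```

View pics/side_17c.png

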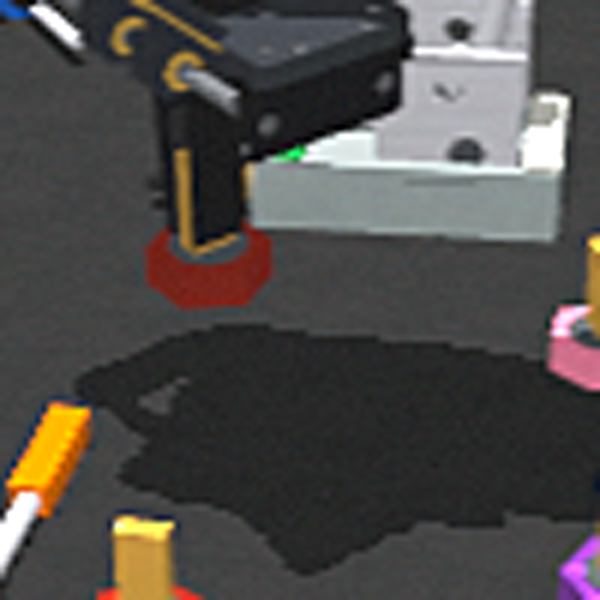

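>>> jog_arm(series=[{"dx": -0.0047,"dy": 0.0398,"dz": 0,"rx": 0,"ry": 0,"rz": 5.67,"gripper": 0},{"dx": -0.0047,"dy": 0.0398,"dz": 0,"rx": 0,"ry": 0,"rz": 5.67,"gripper": 0},{"dx": -0.0047,"dy": 0.0398,"dz": 0,"rx": 0,"ry": 0,"rz": 5.67,"gripper": 0},{"dx": -0.0047,"dy": 0.0398,"dz": 0,"rx": 0,"ry": 0,"rz": 5.67,"gripper": 0},{"dx": -0.0047,"dy": 0.0398,"dz": 0,"rx": 0,"ry": 0,"rz": 5.67,"gripper": 0},{"dx": -0.0047,"dy": 0.0398,"dz": 0,"rx": 0,"ry": 0,"rz": 5.67,"gripper": 0},{"dx": -0.0047,"dy": 0.0398,"dz": 0,"rx": 0,"ry": 0,"rz": 5.67,"gripper": 0},{"dx": -0.0047,"dy": 0.0398,"dz": 0,"rx": 0,"ry": 0,"rz": 5.67,"gripper": 0},{"dx": -0.0047,"dy": 0.0398,"dz": 0,"rx": 0,"ry": 0,"rz": 5.67,"gripper": 0},{"dx": 0,"dy": 0,"dz": 0,"rx": 0,"ry": 0,"rz": 0,"gripper": 0},{"dx": 0,"dy": 0,"dz": 0,"rx": 0,"ry": 0,"rz": 0,"gripper": 0},{"dx": 0,"dy": 0,"dz": 0,"rx": 0,"ry": 0,"rz": 0,"gripper": 0}])

```text
t: 28.1
eef_pos: [563.2, 324.3, 136.7]
tcp_rot: [-1.572, 0.002, 0.074]
ft_force: [0.4, -0.2, -1.6]
opening: 0.099
```

```bash
python3 - <<'E'
from fit import *
snap("18",(210,270,120,120),None,5)
E
```

```text
t 28.15 pos [563.5 324.1 137.1] rot [-90.    0.1   4.2] op 0.102 F [ 0.2 -0.1 -0.4]
```

View pics/side_18c.png

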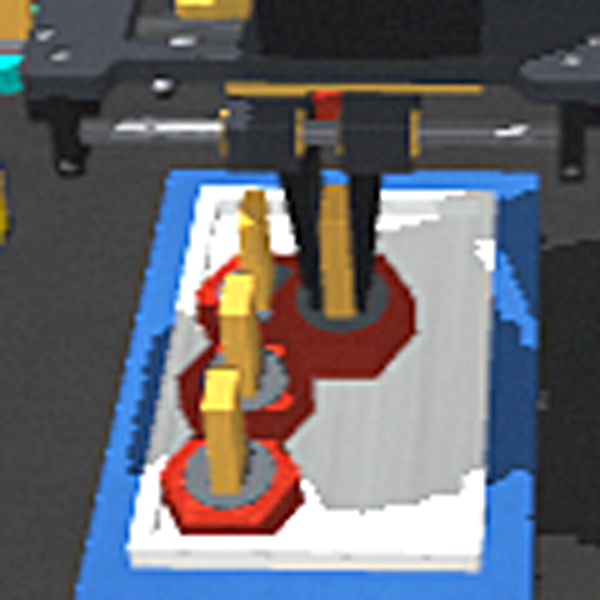

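>>> jog_arm(series=[{"dx": -0.0005,"dy": 0,"dz": -0.03,"rx": 0,"ry": 0,"rz": 0,"gripper": 0},{"dx": 0,"dy": 0,"dz": -0.018,"rx": 0,"ry": 0,"rz": 0,"gripper": 0},{"dx": 0,"dy": 0,"dz": -0.009,"rx": 0,"ry": 0,"rz": 0,"gripper": 0},{"dx": 0,"dy": 0,"dz": -0.004,"rx": 0,"ry": 0,"rz": 0,"gripper": 0},{"dx": 0,"dy": 0,"dz": -0.002,"rx": 0,"ry": 0,"rz": 0,"gripper": 0},{"dx": 0,"dy": 0,"dz": 0,"rx": 0,"ry": 0,"rz": 0,"gripper": 0},{"dx": 0,"dy": 0,"dz": 0,"rx": 0,"ry": 0,"rz": 0,"gripper": 0}])

```text
t: 28.85
eef_pos: [563.2, 325.3, 75.5]
tcp_rot: [-1.57, -0.001, 0.075]
ft_force: [0.0, -0.2, -1.4]
opening: 0.102
```

```bash
python3 - <<'E'
from fit import *
snap("19",(225,290,90,80),None,8)
E
```

```text
t 28.9 pos [563.2 325.3  75.5] rot [-90.   -0.1   4.3] op 0.105 F [ 0.1 -1.1 -1.2]
```

View pics/side_19c.png

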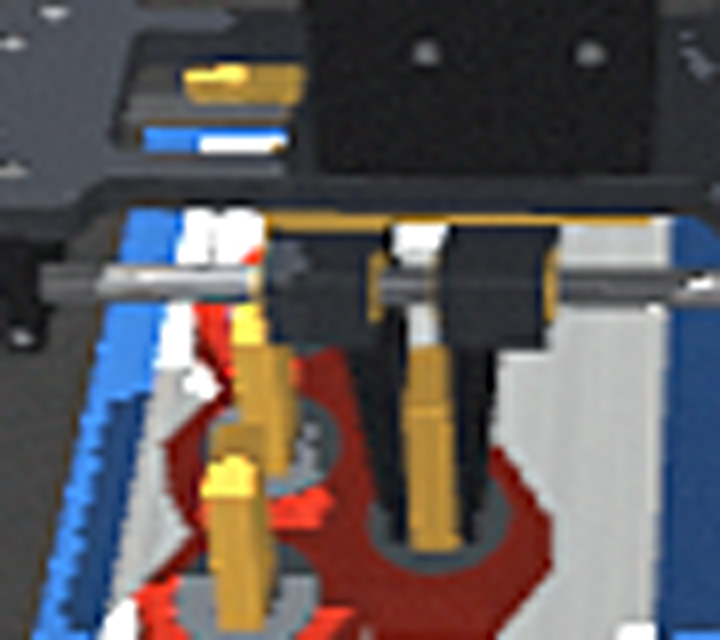

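>>> jog_arm(series=[{"dx": 0,"dy": 0,"dz": -0.0012,"rx": 0,"ry": 0,"rz": 0,"gripper": 0},{"dx": 0,"dy": 0,"dz": -0.001,"rx": 0,"ry": 0,"rz": 0,"gripper": 0},{"dx": 0.0005,"dy": 0,"dz": 0,"rx": 0,"ry": 0,"rz": 0,"gripper": 0},{"dx": 0.0005,"dy": 0,"dz": 0,"rx": 0,"ry": 0,"rz": 0,"gripper": 0},{"dx": 0.0005,"dy": 0,"dz": 0,"rx": 0,"ry": 0,"rz": 0,"gripper": 0},{"dx": 0,"dy": 0,"dz": 0,"rx": 0,"ry": 0,"rz": 0,"gripper": 0},{"dx": 0,"dy": 0,"dz": 0,"rx": 0,"ry": 0,"rz": 0,"gripper": 0}])

```text
t: 29.6
eef_pos: [563.7, 325.4, 73.5]
tcp_rot: [-1.571, 0.001, 0.076]
ft_force: [-6.1, -0.9, 9.8]
opening: 0.102
```

>>> jog_arm(series=[{"dx": 0.0005,"dy": 0,"dz": 0,"rx": 0,"ry": 0,"rz": 0,"gripper": 0},{"dx": 0.0005,"dy": 0,"dz": 0,"rx": 0,"ry": 0,"rz": 0,"gripper": 0},{"dx": 0,"dy": 0,"dz": 0,"rx": 0,"ry": 0,"rz": 0,"gripper": 0},{"dx": 0,"dy": 0,"dz": 0,"rx": 0,"ry": 0,"rz": 0,"gripper": 0}])

```text
t: 30.0
eef_pos: [564.7, 325.4, 73.5]
tcp_rot: [-1.571, 0.001, 0.076]
ft_force: [-6.2, -1.4, 8.1]
opening: 0.108
```

>>> jog_arm(series=[{"dx": 0,"dy": 0,"dz": 0.001,"rx": 0,"ry": 0,"rz": 0,"gripper": 0},{"dx": 0,"dy": 0,"dz": 0.0005,"rx": 0,"ry": 0,"rz": 0,"gripper": 0},{"dx": 0,"dy": 0,"dz": 0,"rx": 0,"ry": 0,"rz": 0,"gripper": 0}])

```text
t: 30.3
eef_pos: [565.4, 325.2, 74.0]
tcp_rot: [-1.571, -0.0, 0.075]
ft_force: [0.3, 0.5, 0.4]
opening: 0.102
```

>>> jog_arm(series=[{"dx": 0.0005,"dy": 0,"dz": 0,"rx": 0,"ry": 0,"rz": 0,"gripper": 0},{"dx": 0,"dy": 0,"dz": 0,"rx": 0,"ry": 0,"rz": 0,"gripper": 0},{"dx": 0,"dy": 0,"dz": 0,"rx": 0,"ry": 0,"rz": 0,"gripper": 0}])

```text
t: 30.6
eef_pos: [565.6, 325.1, 73.8]
tcp_rot: [-1.571, 0.001, 0.075]
ft_force: [-3.2, -0.4, 0.2]
opening: 0.107
```

>>> jog_arm(series=[{"dx": 0.0005,"dy": 0,"dz": 0,"rx": 0,"ry": 0,"rz": 0,"gripper": 0},{"dx": 0,"dy": 0,"dz": 0,"rx": 0,"ry": 0,"rz": 0,"gripper": 0},{"dx": 0,"dy": 0,"dz": 0,"rx": 0,"ry": 0,"rz": 0,"gripper": 0}])

```text
t: 30.9
eef_pos: [565.8, 325.0, 73.9]
tcp_rot: [-1.571, 0.002, 0.076]
ft_force: [-5.1, -0.4, 0.8]
opening: 0.105
```

>>> jog_arm(series=[{"dx": -0.0008,"dy": 0,"dz": -0.0004,"rx": 0,"ry": 0,"rz": 0,"gripper": 0},{"dx": 0,"dy": 0,"dz": 0,"rx": 0,"ry": 0,"rz": 0,"gripper": 0.17},{"dx": 0,"dy": 0,"dz": 0,"rx": 0,"ry": 0,"rz": 0,"gripper": 0.17},{"dx": 0,"dy": 0,"dz": 0,"rx": 0,"ry": 0,"rz": 0,"gripper": 0.17}])

```text
t: 31.3
eef_pos: [566.0, 325.4, 73.8]
tcp_rot: [-1.57, -0.001, 0.075]
ft_force: [-1.4, 0.5, 0.3]
opening: 0.17
```

>>> jog_arm(series=[{"dx": 0.001,"dy": 0.0001,"dz": 0,"rx": 0,"ry": 0,"rz": 0,"gripper": 0.17},{"dx": 0.001,"dy": 0.0001,"dz": 0,"rx": 0,"ry": 0,"rz": 0,"gripper": 0.17},{"dx": 0.001,"dy": 0,"dz": 0,"rx": 0,"ry": 0,"rz": 0,"gripper": 0.17},{"dx": 0.0005,"dy": 0,"dz": 0,"rx": 0,"ry": 0,"rz": 0,"gripper": 0.17},{"dx": 0,"dy": 0,"dz": 0,"rx": 0,"ry": 0,"rz": 0,"gripper": 0.17}])

```text
t: 31.8
eef_pos: [568.7, 325.4, 73.7]
tcp_rot: [-1.571, 0.001, 0.076]
ft_force: [-4.8, 0.3, 3.4]
opening: 0.169
```

>>> jog_arm(series=[{"dx": 0.0004,"dy": 0,"dz": 0,"rx": 0,"ry": 0,"rz": 0,"gripper": 0.17},{"dx": 0,"dy": 0,"dz": 0,"rx": 0,"ry": 0,"rz": 0,"gripper": 0.17}])

```text
t: 32.0
eef_pos: [568.8, 325.4, 73.7]
tcp_rot: [-1.571, 0.001, 0.076]
ft_force: [-6.8, -0.6, 4.6]
opening: 0.169
```

>>> jog_arm(series=[{"dx": 0.0004,"dy": 0,"dz": 0,"rx": 0,"ry": 0,"rz": 0,"gripper": 0.17},{"dx": 0,"dy": 0,"dz": 0,"rx": 0,"ry": 0,"rz": 0,"gripper": 0.17}])

```text
t: 32.2
eef_pos: [568.9, 325.4, 73.7]
tcp_rot: [-1.571, 0.002, 0.076]
ft_force: [-7.6, -0.5, 5.9]
opening: 0.171
```

>>> jog_arm(series=[{"dx": -0.003,"dy": 0,"dz": 0,"rx": 0,"ry": 0,"rz": 0,"gripper": 0.17},{"dx": 0,"dy": 0,"dz": 0,"rx": 0,"ry": 0,"rz": 0,"gripper": 0.2},{"dx": 0,"dy": 0,"dz": 0.02,"rx": 0,"ry": 0,"rz": 0,"gripper": 0.2},{"dx": 0,"dy": 0,"dz": 0.03,"rx": 0,"ry": 0,"rz": 0,"gripper": 0.2},{"dx": 0,"dy": 0,"dz": 0.04,"rx": 0,"ry": 0,"rz": 0,"gripper": 0.2},{"dx": 0.005,"dy": -0.045,"dz": 0.02,"rx": 0,"ry": 0,"rz": 8,"gripper": 0.45},{"dx": 0.005,"dy": -0.045,"dz": 0,"rx": 0,"ry": 0,"rz": 8,"gripper": 0.45},{"dx": 0.01,"dy": -0.045,"dz": 0,"rx": 0,"ry": 0,"rz": 8,"gripper": 0.45},{"dx": 0.01,"dy": -0.045,"dz": 0,"rx": 0,"ry": 0,"rz": 8,"gripper": 0.45},{"dx": 0.012,"dy": -0.045,"dz": 0,"rx": 0,"ry": 0,"rz": 8,"gripper": 0.45},{"dx": 0.012,"dy": -0.028,"dz": 0,"rx": 0,"ry": 0,"rz": 8,"gripper": 0.45}])

```text
t: 33.3
eef_pos: [621.6, 69.3, 183.9]
tcp_rot: [-1.572, -0.0, 0.917]
ft_force: [-0.3, 0.2, -0.0]
opening: 0.45
```

>>> jog_arm(series=[{"dx": 0,"dy": 0,"dz": 0,"rx": 0,"ry": 0,"rz": 8,"gripper": 0.45},{"dx": 0,"dy": 0,"dz": 0,"rx": 0,"ry": 0,"rz": 8,"gripper": 0.45},{"dx": 0,"dy": 0,"dz": 0,"rx": 0,"ry": 0,"rz": 8,"gripper": 0.45},{"dx": 0,"dy": 0,"dz": -0.03,"rx": 0,"ry": 0,"rz": 7.2,"gripper": 0.45},{"dx": 0,"dy": 0,"dz": -0.04,"rx": 0,"ry": 0,"rz": 0,"gripper": 0.45},{"dx": 0,"dy": 0,"dz": 0,"rx": 0,"ry": 0,"rz": 0,"gripper": 0.45},{"dx": 0,"dy": 0,"dz": 0,"rx": 0,"ry": 0,"rz": 0,"gripper": 0.45}])

```text
t: 34.0
eef_pos: [621.2, 72.3, 114.0]
tcp_rot: [-1.57, 0.0, 1.457]
ft_force: [0.8, 0.2, 0.1]
opening: 0.454
```

```bash
python3 - <<'E'
from fit import *
snap("20",(225,200,120,180),(120,170,180,110),4)
im=cv2.imread("pics/side_20.png")[:,:,::-1].copy()
print(np.round(fithex(im,"side",(275,285))[:4],1))
E
```

```text
t 34.1 pos [621.9  72.4 115.5] rot [-90.1  -0.   83.5] op 0.452 F [ 0.5 -0.4  0.4]
[619.3  71.9  -6.   15.8]
```

View pics/side_20c.png

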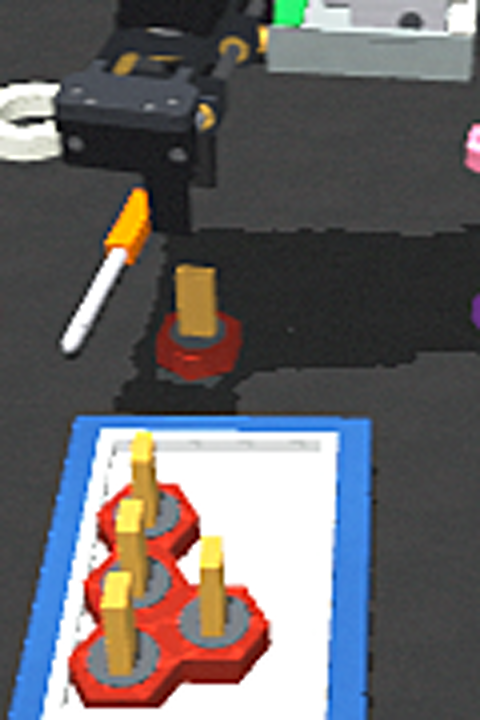

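View pics/top_20c.png

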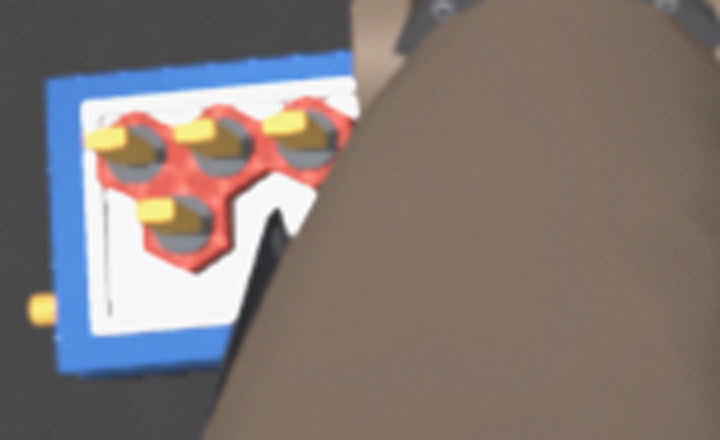

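>>> jog_arm(series=[{"dx": -0.002,"dy": -0.0005,"dz": -0.04,"rx": 0,"ry": 0,"rz": 0,"gripper": 0.45},{"dx": 0,"dy": 0,"dz": -0.03,"rx": 0,"ry": 0,"rz": 0,"gripper": 0.3},{"dx": 0,"dy": 0,"dz": -0.011,"rx": 0,"ry": 0,"rz": 0,"gripper": 0.3},{"dx": 0,"dy": 0,"dz": 0,"rx": 0,"ry": 0,"rz": 0,"gripper": 0},{"dx": 0,"dy": 0,"dz": 0,"rx": 0,"ry": 0,"rz": 0,"gripper": 0},{"dx": 0,"dy": 0,"dz": 0,"rx": 0,"ry": 0,"rz": 0,"gripper": 0},{"dx": 0,"dy": 0,"dz": 0,"rx": 0,"ry": 0,"rz": 0,"gripper": 0},{"dx": 0,"dy": 0,"dz": 0,"rx": 0,"ry": 0,"rz": 0,"gripper": 0}])

```text
t: 34.9
eef_pos: [619.9, 72.0, 34.5]
tcp_rot: [-1.574, -0.0, 1.458]
ft_force: [-0.4, -0.2, 7.5]
opening: 0.102
```

>>> jog_arm(series=[{"dx": 0,"dy": 0,"dz": 0.006,"rx": 0,"ry": 0,"rz": 0,"gripper": 0},{"dx": 0,"dy": 0,"dz": 0.03,"rx": 0,"ry": 0,"rz": 0,"gripper": 0},{"dx": 0,"dy": 0,"dz": 0.04,"rx": 0,"ry": 0,"rz": 0,"gripper": 0},{"dx": 0,"dy": 0,"dz": 0.03,"rx": 0,"ry": 0,"rz": 0,"gripper": 0},{"dx": 0,"dy": 0,"dz": 0,"rx": 0,"ry": 0,"rz": 0,"gripper": 0},{"dx": 0,"dy": 0,"dz": 0,"rx": 0,"ry": 0,"rz": 0,"gripper": 0}])

```text
t: 35.5
eef_pos: [618.8, 71.9, 139.3]
tcp_rot: [-1.572, -0.0, 1.458]
ft_force: [-0.2, -0.1, -1.6]
opening: 0.103
```

```bash
python3 - <<'E'
from fit import *
snap("21",(230,180,110,120),None,5)
E
```

```text
t 35.55 pos [618.4  71.9 138.3] rot [-90.   -0.   83.5] op 0.107 F [-0.5 -0.6 -2.1]
```

View pics/side_21c.png

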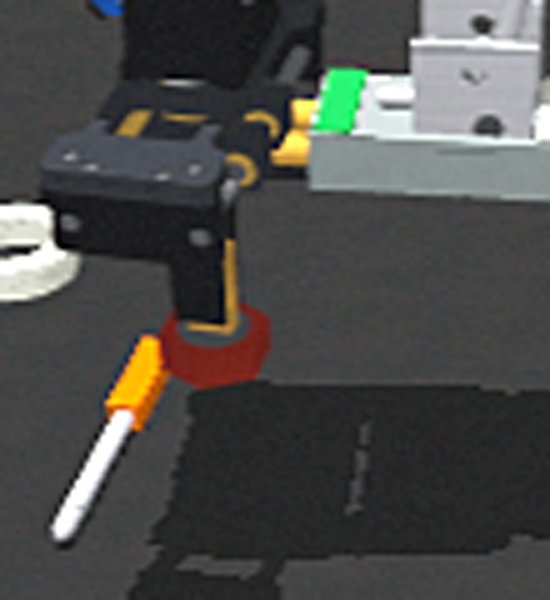

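>>> jog_arm(series=[{"dx": -0.0052,"dy": 0.0208,"dz": 0,"rx": 0,"ry": 0,"rz": -7.92,"gripper": 0},{"dx": -0.0052,"dy": 0.0208,"dz": 0,"rx": 0,"ry": 0,"rz": -7.92,"gripper": 0},{"dx": -0.0052,"dy": 0.0208,"dz": 0,"rx": 0,"ry": 0,"rz": -7.92,"gripper": 0},{"dx": -0.0052,"dy": 0.0208,"dz": 0,"rx": 0,"ry": 0,"rz": -7.92,"gripper": 0},{"dx": -0.0052,"dy": 0.0208,"dz": 0,"rx": 0,"ry": 0,"rz": -7.92,"gripper": 0},{"dx": -0.0052,"dy": 0.0208,"dz": 0,"rx": 0,"ry": 0,"rz": -7.92,"gripper": 0},{"dx": -0.0052,"dy": 0.0208,"dz": 0,"rx": 0,"ry": 0,"rz": -7.92,"gripper": 0},{"dx": -0.0052,"dy": 0.0208,"dz": 0,"rx": 0,"ry": 0,"rz": -7.92,"gripper": 0},{"dx": -0.0052,"dy": 0.0208,"dz": 0,"rx": 0,"ry": 0,"rz": -7.92,"gripper": 0},{"dx": -0.0052,"dy": 0.0208,"dz": 0,"rx": 0,"ry": 0,"rz": -7.92,"gripper": 0},{"dx": 0,"dy": 0,"dz": 0,"rx": 0,"ry": 0,"rz": 0,"gripper": 0},{"dx": 0,"dy": 0,"dz": 0,"rx": 0,"ry": 0,"rz": 0,"gripper": 0}])

```text
t: 36.75
eef_pos: [566.4, 279.8, 137.4]
tcp_rot: [-1.572, 0.002, 0.079]
ft_force: [-0.2, 0.9, -1.7]
opening: 0.105
```

>>> jog_arm(series=[{"dx": 0,"dy": 0,"dz": -0.025,"rx": 0,"ry": 0,"rz": 0,"gripper": 0},{"dx": 0,"dy": 0,"dz": 0,"rx": 0,"ry": 0,"rz": 0,"gripper": 0},{"dx": 0,"dy": 0,"dz": 0,"rx": 0,"ry": 0,"rz": 0,"gripper": 0}])

```text
t: 37.05
eef_pos: [567.0, 279.1, 113.4]
tcp_rot: [-1.571, 0.001, 0.076]
ft_force: [0.1, 0.2, -0.9]
opening: 0.105
```

```bash
python3 - <<'E'
from fit import *
snap("22",(215,280,110,110),None,6)
E
```

```text
t 37.1 pos [567.3 279.3 114. ] rot [-90.    0.    4.3] op 0.102 F [ 0.9 -0.3 -0.8]
```

View pics/side_22c.png

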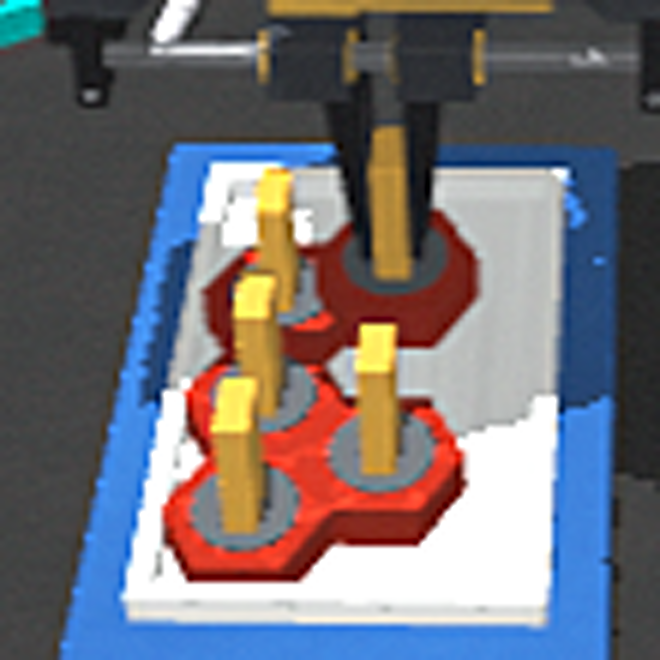

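>>> jog_arm(series=[{"dx": -0.0012,"dy": 0,"dz": -0.02,"rx": 0,"ry": 0,"rz": 0,"gripper": 0},{"dx": 0,"dy": 0,"dz": -0.01,"rx": 0,"ry": 0,"rz": 0,"gripper": 0},{"dx": 0,"dy": 0,"dz": -0.005,"rx": 0,"ry": 0,"rz": 0,"gripper": 0},{"dx": 0,"dy": 0,"dz": -0.003,"rx": 0,"ry": 0,"rz": 0,"gripper": 0},{"dx": 0,"dy": 0,"dz": 0,"rx": 0,"ry": 0,"rz": 0,"gripper": 0},{"dx": 0,"dy": 0,"dz": 0,"rx": 0,"ry": 0,"rz": 0,"gripper": 0}])

```text
t: 37.7
eef_pos: [566.7, 278.8, 79.4]
tcp_rot: [-1.571, -0.003, 0.076]
ft_force: [-7.5, -11.0, 27.1]
opening: 0.099
```

>>> jog_arm(series=[{"dx": 0,"dy": 0,"dz": 0.015,"rx": 0,"ry": 0,"rz": 0,"gripper": 0},{"dx": 0,"dy": 0,"dz": 0.015,"rx": 0,"ry": 0,"rz": 0,"gripper": 0},{"dx": 0,"dy": 0,"dz": 0.01,"rx": 0,"ry": 0,"rz": 0,"gripper": 0},{"dx": 0,"dy": 0,"dz": 0,"rx": 0,"ry": 0,"rz": 0,"gripper": 0}])

```text
t: 38.1
eef_pos: [566.4, 280.3, 117.5]
tcp_rot: [-1.57, -0.003, 0.076]
ft_force: [0.6, 0.4, -1.4]
opening: 0.104
```

```bash
python3 - <<'E'
from fit import *
snap("23",(225,280,90,90),(120,170,120,110),7)
E
```

```text
t 38.2 pos [565.6 280.  115.7] rot [-90.   -0.    4.3] op 0.103 F [ 0.4  0.4 -2.3]
```

View pics/side_23c.png

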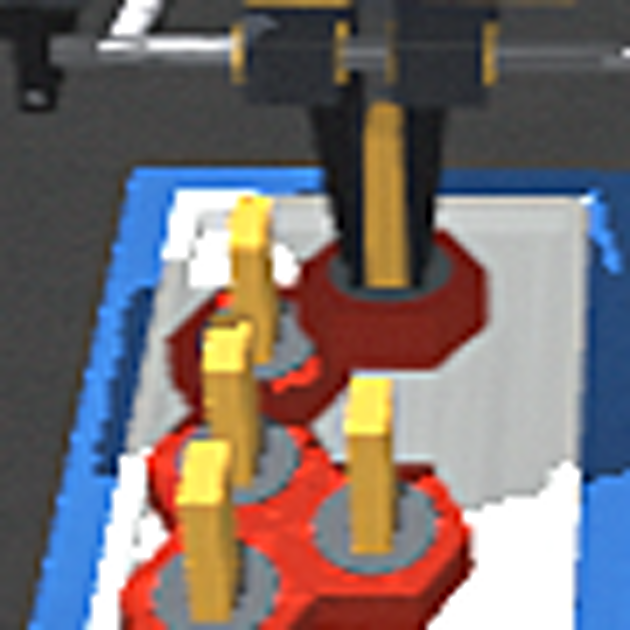

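View pics/top_23c.png

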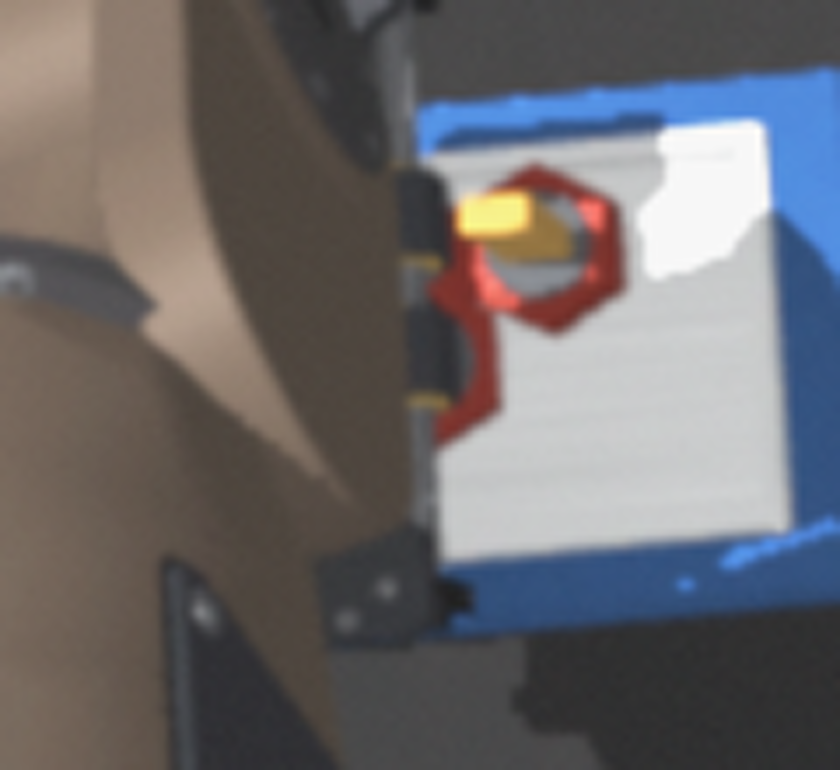

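>>> jog_arm(series=[{"dx": -0.0018,"dy": -0.0036,"dz": 0,"rx": 0,"ry": 0,"rz": 0,"gripper": 0},{"dx": 0,"dy": 0,"dz": -0.02,"rx": 0,"ry": 0,"rz": 0,"gripper": 0},{"dx": 0,"dy": 0,"dz": -0.01,"rx": 0,"ry": 0,"rz": 0,"gripper": 0},{"dx": 0,"dy": 0,"dz": -0.003,"rx": 0,"ry": 0,"rz": 0,"gripper": 0},{"dx": 0,"dy": 0,"dz": 0,"rx": 0,"ry": 0,"rz": 0,"gripper": 0},{"dx": 0,"dy": 0,"dz": 0,"rx": 0,"ry": 0,"rz": 0,"gripper": 0}])

```text
t: 38.8
eef_pos: [564.1, 276.4, 83.0]
tcp_rot: [-1.571, -0.0, 0.075]
ft_force: [-0.5, 0.0, -1.8]
opening: 0.104
```

```bash
python3 - <<'E'
from fit import *
snap("24",(225,280,90,90),None,7)
E
```

```text
t 38.85 pos [564.2 276.4  83.2] rot [-90.   -0.    4.3] op 0.106 F [ 0.3 -0.7 -2.1]
```

View pics/side_24c.png

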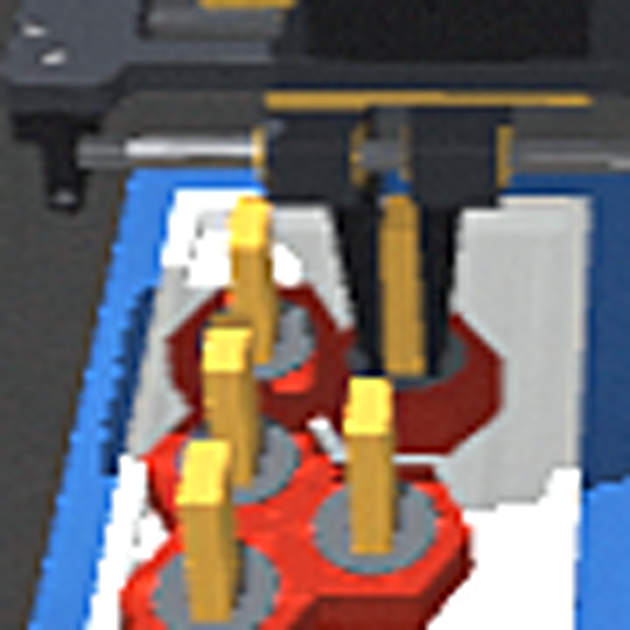

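>>> jog_arm(series=[{"dx": 0,"dy": 0,"dz": -0.003,"rx": 0,"ry": 0,"rz": 0,"gripper": 0},{"dx": 0,"dy": 0,"dz": -0.002,"rx": 0,"ry": 0,"rz": 0,"gripper": 0},{"dx": 0,"dy": 0,"dz": 0,"rx": 0,"ry": 0,"rz": 0,"gripper": 0},{"dx": 0,"dy": 0,"dz": 0,"rx": 0,"ry": 0,"rz": 0,"gripper": 0}])

```text
t: 39.25
eef_pos: [564.0, 276.2, 77.8]
tcp_rot: [-1.571, -0.0, 0.075]
ft_force: [0.3, -1.4, -0.6]
opening: 0.103
```

>>> jog_arm(series=[{"dx": 0,"dy": 0,"dz": -0.0015,"rx": 0,"ry": 0,"rz": 0,"gripper": 0},{"dx": 0,"dy": 0,"dz": -0.001,"rx": 0,"ry": 0,"rz": 0,"gripper": 0},{"dx": 0,"dy": 0,"dz": 0,"rx": 0,"ry": 0,"rz": 0,"gripper": 0},{"dx": 0,"dy": 0,"dz": 0,"rx": 0,"ry": 0,"rz": 0,"gripper": 0}])

```text
t: 39.65
eef_pos: [563.7, 276.3, 74.9]
tcp_rot: [-1.571, 0.0, 0.075]
ft_force: [-0.5, -1.1, -2.2]
opening: 0.105
```

>>> jog_arm(series=[{"dx": 0,"dy": 0,"dz": -0.001,"rx": 0,"ry": 0,"rz": 0,"gripper": 0},{"dx": 0,"dy": 0,"dz": -0.001,"rx": 0,"ry": 0,"rz": 0,"gripper": 0},{"dx": 0,"dy": 0,"dz": 0,"rx": 0,"ry": 0,"rz": 0,"gripper": 0},{"dx": 0,"dy": 0,"dz": 0,"rx": 0,"ry": 0,"rz": 0,"gripper": 0}])

```text
t: 40.05
eef_pos: [563.9, 276.3, 73.3]
tcp_rot: [-1.571, -0.0, 0.075]
ft_force: [0.5, -1.7, 0.3]
opening: 0.105
```

>>> jog_arm(series=[{"dx": 0.001,"dy": 0.0006,"dz": 0.0005,"rx": 0,"ry": 0,"rz": 0,"gripper": 0},{"dx": 0.001,"dy": 0.0006,"dz": 0,"rx": 0,"ry": 0,"rz": 0,"gripper": 0},{"dx": 0.001,"dy": 0.0006,"dz": 0,"rx": 0,"ry": 0,"rz": 0,"gripper": 0},{"dx": 0,"dy": 0.0006,"dz": 0,"rx": 0,"ry": 0,"rz": 0,"gripper": 0},{"dx": 0,"dy": 0,"dz": 0,"rx": 0,"ry": 0,"rz": 0,"gripper": 0},{"dx": 0,"dy": 0,"dz": 0,"rx": 0,"ry": 0,"rz": 0,"gripper": 0}])

```text
t: 40.65
eef_pos: [565.2, 276.9, 73.1]
tcp_rot: [-1.574, 0.005, 0.076]
ft_force: [-6.4, -12.7, 4.2]
opening: 0.103
```

>>> jog_arm(series=[{"dx": 0,"dy": 0.0005,"dz": 0,"rx": 0,"ry": 0,"rz": 0,"gripper": 0},{"dx": 0,"dy": 0.0005,"dz": 0,"rx": 0,"ry": 0,"rz": 0,"gripper": 0},{"dx": 0,"dy": 0,"dz": 0,"rx": 0,"ry": 0,"rz": 0,"gripper": 0},{"dx": 0,"dy": 0,"dz": 0,"rx": 0,"ry": 0,"rz": 0,"gripper": 0}])

```text
t: 41.05
eef_pos: [565.2, 277.2, 73.2]
tcp_rot: [-1.575, 0.006, 0.076]
ft_force: [-7.8, -16.5, 5.5]
opening: 0.106
```

```bash
python3 - <<'E'
from fit import *
snap("25",(225,280,90,90),None,7)
E
```

```text
t 41.1 pos [565.2 277.2  73.2] rot [-90.2   0.3   4.4] op 0.104 F [ -7.3 -17.6   5.3]
```

View pics/side_25c.png

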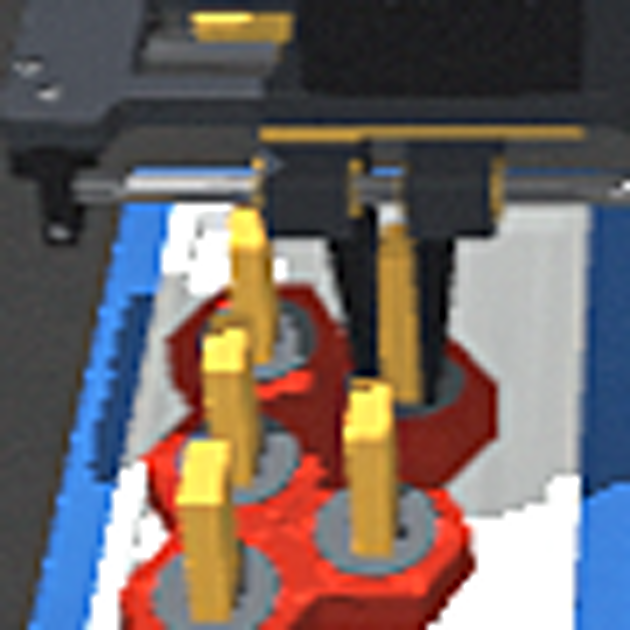

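>>> jog_arm(series=[{"dx": -0.0015,"dy": -0.0026,"dz": 0,"rx": 0,"ry": 0,"rz": 0,"gripper": 0},{"dx": 0,"dy": 0,"dz": 0,"rx": 0,"ry": 0,"rz": 0,"gripper": 0},{"dx": 0,"dy": 0,"dz": 0,"rx": 0,"ry": 0,"rz": 0,"gripper": 0}])

```text
t: 41.4
eef_pos: [565.1, 276.8, 73.4]
tcp_rot: [-1.572, 0.001, 0.076]
ft_force: [-1.4, -6.1, -1.6]
opening: 0.108
```

>>> jog_arm(series=[{"dx": 0,"dy": 0,"dz": 0,"rx": 0,"ry": 0,"rz": 0,"gripper": 0.17},{"dx": 0,"dy": 0,"dz": 0,"rx": 0,"ry": 0,"rz": 0,"gripper": 0.17},{"dx": 0,"dy": 0,"dz": 0,"rx": 0,"ry": 0,"rz": 0,"gripper": 0.17}])

```text
t: 41.7
eef_pos: [565.7, 277.5, 73.8]
tcp_rot: [-1.57, -0.001, 0.076]
ft_force: [-0.2, -0.2, 0.1]
opening: 0.168
```

>>> jog_arm(series=[{"dx": 0.001,"dy": 0.0001,"dz": 0,"rx": 0,"ry": 0,"rz": 0,"gripper": 0.17},{"dx": 0.001,"dy": 0.0001,"dz": 0,"rx": 0,"ry": 0,"rz": 0,"gripper": 0.17},{"dx": 0.001,"dy": 0,"dz": 0,"rx": 0,"ry": 0,"rz": 0,"gripper": 0.17},{"dx": 0,"dy": 0,"dz": 0,"rx": 0,"ry": 0,"rz": 0,"gripper": 0.17},{"dx": 0,"dy": 0,"dz": 0,"rx": 0,"ry": 0,"rz": 0,"gripper": 0.17}])

```text
t: 42.2
eef_pos: [568.5, 277.3, 73.6]
tcp_rot: [-1.571, -0.0, 0.075]
ft_force: [0.4, 0.6, 0.8]
opening: 0.17
```

>>> jog_arm(series=[{"dx": 0.001,"dy": 0,"dz": 0,"rx": 0,"ry": 0,"rz": 0,"gripper": 0.17},{"dx": 0.001,"dy": 0,"dz": 0,"rx": 0,"ry": 0,"rz": 0,"gripper": 0.17},{"dx": 0,"dy": 0,"dz": 0,"rx": 0,"ry": 0,"rz": 0,"gripper": 0.17}])

```text
t: 42.5
eef_pos: [570.5, 277.3, 73.6]
tcp_rot: [-1.571, -0.0, 0.075]
ft_force: [0.1, 0.1, 0.1]
opening: 0.168
```

>>> jog_arm(series=[{"dx": 0.0007,"dy": 0,"dz": 0,"rx": 0,"ry": 0,"rz": 0,"gripper": 0.17},{"dx": 0,"dy": 0,"dz": 0,"rx": 0,"ry": 0,"rz": 0,"gripper": 0.17},{"dx": 0,"dy": 0,"dz": 0,"rx": 0,"ry": 0,"rz": 0,"gripper": 0.17}])

```text
t: 42.8
eef_pos: [571.2, 277.3, 73.6]
tcp_rot: [-1.571, -0.0, 0.075]
ft_force: [-1.1, -0.4, -0.9]
opening: 0.17
```

>>> jog_arm(series=[{"dx": 0.0007,"dy": 0,"dz": 0,"rx": 0,"ry": 0,"rz": 0,"gripper": 0.17},{"dx": 0,"dy": 0,"dz": 0,"rx": 0,"ry": 0,"rz": 0,"gripper": 0.17},{"dx": 0,"dy": 0,"dz": 0,"rx": 0,"ry": 0,"rz": 0,"gripper": 0.17}])

```text
t: 43.1
eef_pos: [571.9, 277.3, 73.6]
tcp_rot: [-1.571, -0.0, 0.075]
ft_force: [-0.7, 0.0, -0.8]
opening: 0.172
```

>>> jog_arm(series=[{"dx": 0.0005,"dy": 0,"dz": 0,"rx": 0,"ry": 0,"rz": 0,"gripper": 0.17},{"dx": 0,"dy": 0,"dz": 0,"rx": 0,"ry": 0,"rz": 0,"gripper": 0.17},{"dx": 0,"dy": 0,"dz": 0,"rx": 0,"ry": 0,"rz": 0,"gripper": 0.17}])

```text
t: 43.4
eef_pos: [572.2, 277.3, 73.7]
tcp_rot: [-1.571, 0.0, 0.075]
ft_force: [-1.6, -0.7, 0.6]
opening: 0.169
```

```bash
python3 - <<'E'
from fit import *
snap("26",(225,280,90,90),None,7)
E
```

```text
t 43.45 pos [572.2 277.3  73.7] rot [-90.    0.    4.3] op 0.168 F [-1.9  0.3  2. ]
```

View pics/side_26c.png

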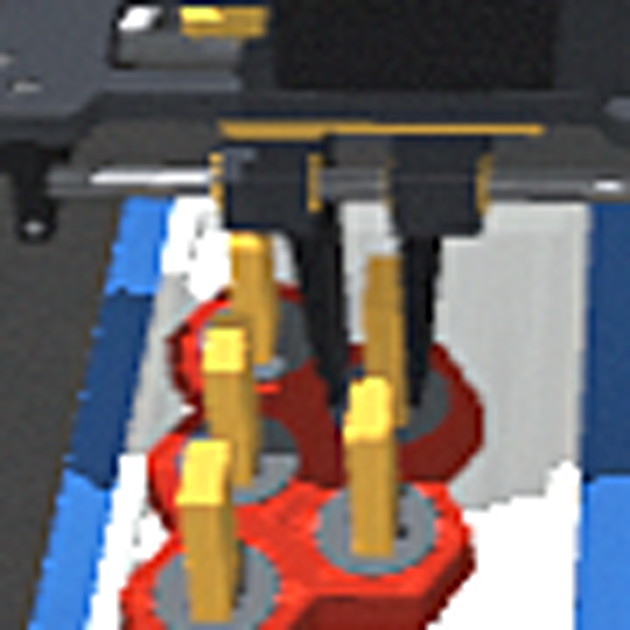

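>>> jog_arm(series=[{"dx": 0.0005,"dy": 0,"dz": 0,"rx": 0,"ry": 0,"rz": 0,"gripper": 0.17},{"dx": 0,"dy": 0,"dz": 0,"rx": 0,"ry": 0,"rz": 0,"gripper": 0.17},{"dx": 0,"dy": 0,"dz": 0,"rx": 0,"ry": 0,"rz": 0,"gripper": 0.17}])

```text
t: 43.75
eef_pos: [572.3, 277.3, 73.7]
tcp_rot: [-1.571, 0.001, 0.076]
ft_force: [-5.0, -0.0, 2.7]
opening: 0.174
```

>>> jog_arm(series=[{"dx": 0.0004,"dy": 0,"dz": 0,"rx": 0,"ry": 0,"rz": 0,"gripper": 0.17},{"dx": 0,"dy": 0,"dz": 0,"rx": 0,"ry": 0,"rz": 0,"gripper": 0.17},{"dx": 0,"dy": 0,"dz": 0,"rx": 0,"ry": 0,"rz": 0,"gripper": 0.17}])

```text
t: 44.05
eef_pos: [572.4, 277.3, 73.7]
tcp_rot: [-1.571, 0.002, 0.076]
ft_force: [-6.6, -1.6, 4.0]
opening: 0.171
```

>>> jog_arm(series=[{"dx": -0.0038,"dy": 0,"dz": 0,"rx": 0,"ry": 0,"rz": 0,"gripper": 0.17},{"dx": 0,"dy": 0,"dz": 0,"rx": 0,"ry": 0,"rz": 0,"gripper": 0.2},{"dx": 0,"dy": 0,"dz": 0.02,"rx": 0,"ry": 0,"rz": 0,"gripper": 0.2},{"dx": 0,"dy": 0,"dz": 0.03,"rx": 0,"ry": 0,"rz": 0,"gripper": 0.2},{"dx": 0,"dy": 0,"dz": 0.04,"rx": 0,"ry": 0,"rz": 0,"gripper": 0.2},{"dx": 0,"dy": -0.04,"dz": 0.04,"rx": 0,"ry": 0,"rz": 0,"gripper": 0.2},{"dx": -0.01,"dy": -0.045,"dz": 0.02,"rx": 0,"ry": 0,"rz": 0,"gripper": 0},{"dx": -0.02,"dy": -0.045,"dz": 0.02,"rx": 0,"ry": 0,"rz": 0,"gripper": 0},{"dx": -0.02,"dy": -0.045,"dz": 0,"rx": 0,"ry": 0,"rz": 0,"gripper": 0},{"dx": -0.02,"dy": -0.045,"dz": 0,"rx": 0,"ry": 0,"rz": 0,"gripper": 0},{"dx": -0.02,"dy": -0.045,"dz": 0,"rx": 0,"ry": 0,"rz": 0,"gripper": 0},{"dx": 0,"dy": 0,"dz": 0,"rx": 0,"ry": 0,"rz": 0,"gripper": 0}])

```text
t: 45.25
eef_pos: [479.1, 16.1, 238.2]
tcp_rot: [-1.572, -0.001, 0.071]
ft_force: [0.7, 1.2, 0.1]
opening: 0.006
```

```bash
python3 - <<'E'
from fit import *
snap("27",(225,285,90,95),(130,175,110,90),7)
E
```

```text
t 45.35 pos [481.   19.  238.2] rot [-90.   -0.1   4.2] op 0.007 F [ 0.4  0.  -0.4]
```

View pics/side_27c.png

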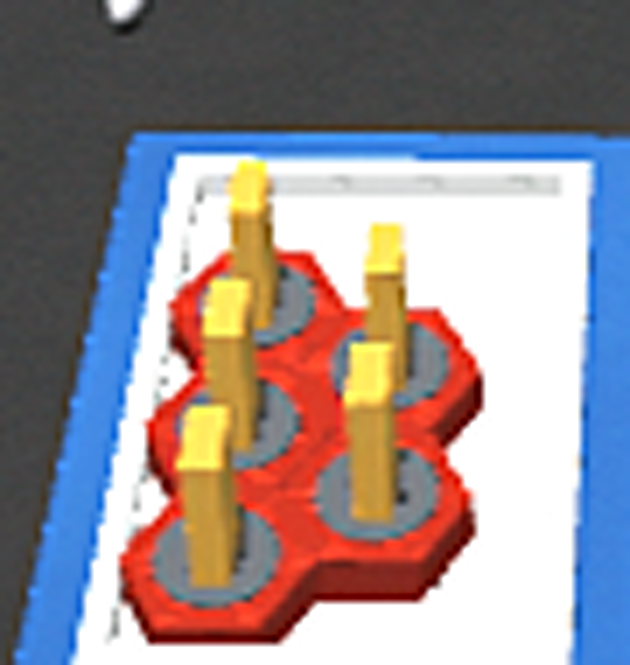

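View pics/top_27c.png

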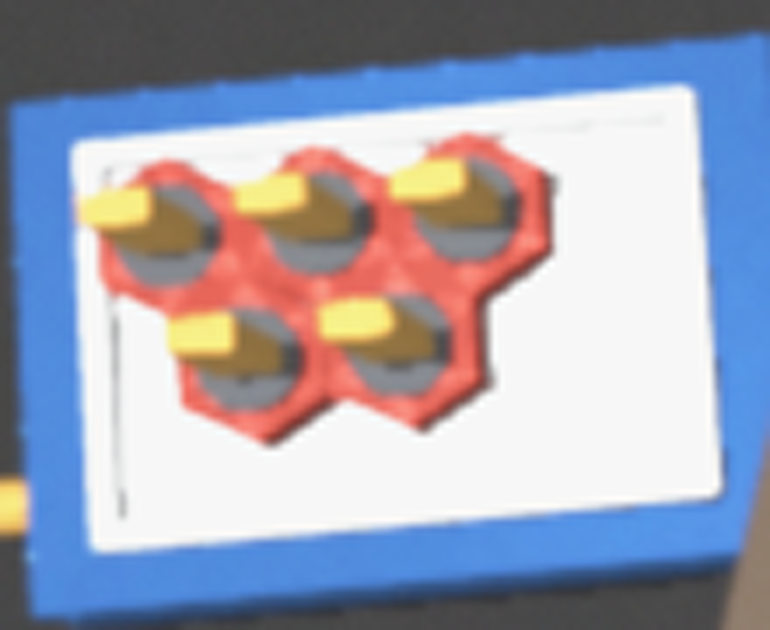

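View pics/top_27.png

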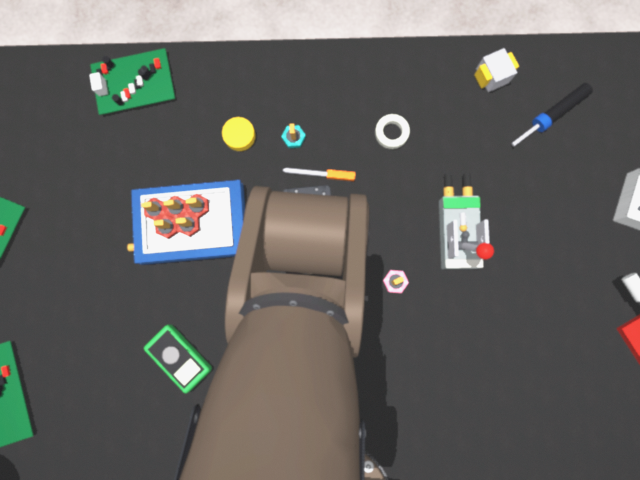

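```bash
cat > blk.py <<'E'
from fit import *
def run(cam,file):
    im=cv2.imread(file)[:,:,::-1].copy();red,yel=masks(im)
    c=proj(cam,[[588,317,50]])[0].astype(int);x0,y0=c-45;w=h=90
    m=red[y0:y0+h,x0:x0+w].astype(np.uint8)
    n,l,st,ce=cv2.connectedComponentsWithStats(m);k=1+np.argmax(st[1:,4])
    m=(l==k).astype(np.uint8);cs,_=cv2.findContours(m,cv2.RETR_EXTERNAL,cv2.CHAIN_APPROX_NONE)
    t=np.zeros((h,w),np.uint8);cv2.drawContours(t,cs,-1,1,-1);t=t.astype(float)
    ig=yel[y0:y0+h,x0:x0+w]; ig=cv2.dilate(ig.astype(np.uint8),np.ones((3,3)))>0
    T=np.array([[i*44+ (22 if j else 0),-38.105*j] for i,j in[(0,0),(1,0),(2,0),(0,1),(1,1)]])
    def hs(p,ind=None):
        q=T.copy()
        if ind is not None:q=q+ind
        return q@rot(p[2]).T+p[:2]
    def ren(p,ind=None):
        r=np.zeros((h,w))
        for x,y in hs(p,ind): r=np.maximum(r,hullmask(proj(cam,hexpts(x,y,p[2],40)),x0,y0,w,h))
        return r
    f=lambda p,ind=None:np.sum(((ren(p,ind)-t)**2)[~ig])
    p=np.array([602,348,np.radians(-85.7)])
    r=minimize(f,p,method="Nelder-Mead",options=dict(initial_simplex=[p,p+[4,0,0],p+[0,4,0],p+[0,0,.04]],xatol=.02,fatol=.05,maxiter=120))
    print(cam,np.round(r.x[:2],1),np.degrees(r.x[2]),r.fun)
    full=np.r_[r.x,np.zeros(10)]
    g=lambda v:f(r.x,v.reshape(5,2))
    s=minimize(g,np.zeros(10),method="Powell",options=dict(xtol=.05,ftol=1e-3,maxiter=3),bounds=[(-4,4)]*10)
    print(np.round(s.x.reshape(5,2),1).tolist(),s.fun)
E
python3 -c "
from blk import *
run('top','pics/top_27.png');run('side','pics/side_27.png')"
```

```text
top [600.7 349.5] -85.85671786063952 408.60073817762395
[[3.6, -1.9], [0.9, -2.5], [-1.6, -1.4], [2.0, 1.6], [0.1, 2.2]] 335.33133410226833
side [604.3 345.7] -85.96978648271119 424.17630142252983
[[2.3, -0.5], [-0.6, -0.9], [-2.0, -0.2], [-0.9, 0.9], [-1.2, 1.4]] 379.0766628219915
```

```bash
python3 - <<'E'
from fit import *
c=np.array([[91,133],[274,131],[293,490],[102,491]])/5.-.4+[425,170]
w=back("top",c,40);print(np.round(w,1)); 
d=[w[(i+1)%4]-w[i] for i in range(4)];print([round(float(np.hypot(*v[:2])),1) for v in d],w.mean(0),[round(float(np.degrees(np.arctan2(v[1],v[0]))),1) for v in d])
im=cv2.imread("pics/side_27.png");crop(im,"pics/v1.png",280,140,80,90,8)
im=cv2.imread("pics/top_27.png");crop(im,"pics/v2.png",432,180,70,95,8)
E
```

```text
[[ 616.9 -248.7   40. ]
 [ 616.2 -324.4   40. ]
 [ 467.  -323.6   40. ]
 [ 468.  -246.    40. ]]
[75.7, 149.2, 77.6, 148.9] [ 542.03766604 -285.6675545    40.        ] [-90.5, 179.7, 89.3, -1.0]
```

View pics/v1.png

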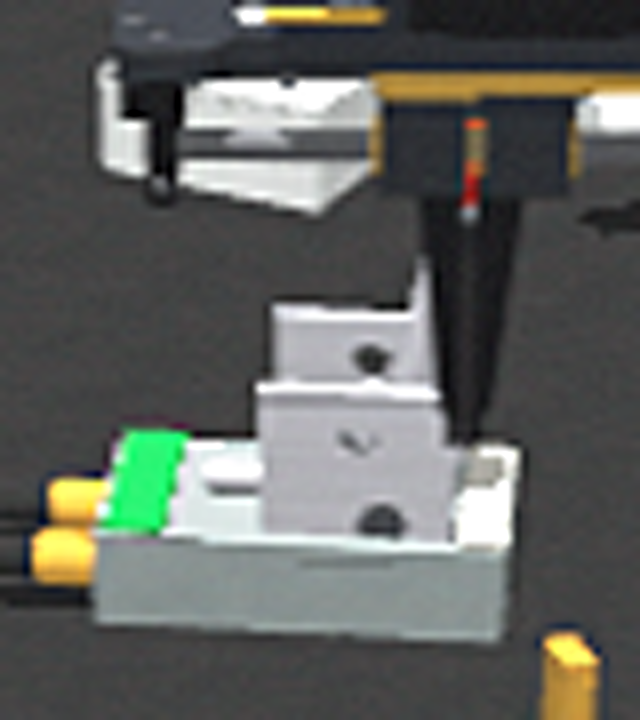

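View pics/v2.png

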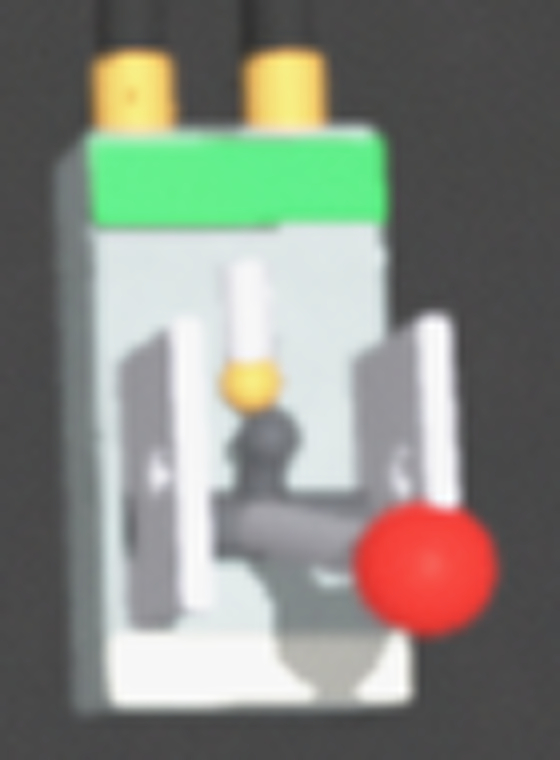

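```bash
python3 - <<'E'
from fit import *
o=np.array([280,140]);k=lambda x,y:(np.array([x+.5,y+.5])/8-.5+o)
print("holeL",back("side",[k(357,440)],80),"pivL",back("side",[k(381,520)],45))
print("holeR inner",back("side",[k(372,358)],80))
# cheek near top edge corners z=98 outer
print("near cheek top",back("side",[k(257,385),k(440,393)],98)); print("far cheek top",back("side",[k(275,305),],98))
o2=np.array([432,180]);k2=lambda x,y:(np.array([x+.5,y+.5])/8-.5+o2)
print("top cheek L",back("top",[k2(188,318),k2(197,608)],98),"R",back("top",[k2(436,316)],98))
# knob: top center and side0 center (410,120)/6 crop at (270,140)
kt=k2(427,570);ks=np.array([410.5,120.5])/6-.5+[270,140]
print("knob tri",tri(kt,ks),kt,ks)
print("holes in top: ",back("top",[k2(157,473),k2(400,475)],80))
E
```

```text
holeL [[ 527.61828567 -251.97012806   80.        ]] pivL [[ 518.98933695 -257.5356605    45.        ]]
holeR inner [[ 526.8759593  -316.65438724   80.        ]]
near cheek top [[ 563.47515499 -256.01940856   98.        ]
 [ 498.85637506 -255.77489047   98.        ]]
far cheek top [[ 563.1446153 -320.674502    98.       ]]
top cheek L [[ 557.91732627 -255.8607871    98.        ]
 [ 487.22465053 -254.38862357   98.        ]] R [[ 557.24068697 -315.83455184   98.        ]]
knob tri [ 490.14533713 -285.41465499  173.11337134] [484.9375 250.8125] [337.91666667 159.58333333]
holes in top:  [[ 522.45748014 -251.14342415   80.        ]
 [ 520.82895607 -310.70693682   80.        ]]
```

>>> jog_arm(series=[{"dx": -0.0059,"dy": -0.0436,"dz": 0,"rx": 0,"ry": 0,"rz": -5,"gripper": 0},{"dx": -0.0059,"dy": -0.0436,"dz": 0,"rx": 0,"ry": 0,"rz": 0,"gripper": 0},{"dx": -0.0059,"dy": -0.0436,"dz": 0,"rx": 0,"ry": 0,"rz": 0,"gripper": 0},{"dx": -0.0059,"dy": -0.0436,"dz": 0,"rx": 0,"ry": 0,"rz": 0,"gripper": 0},{"dx": -0.0059,"dy": -0.0436,"dz": 0,"rx": 0,"ry": 0,"rz": 0,"gripper": 0},{"dx": -0.0059,"dy": -0.0436,"dz": 0,"rx": 0,"ry": 0,"rz": 0,"gripper": 0},{"dx": -0.0059,"dy": -0.0436,"dz": 0,"rx": 0,"ry": 0,"rz": 0,"gripper": 0},{"dx": 0,"dy": 0,"dz": 0,"rx": 0,"ry": 0,"rz": 0,"gripper": 0},{"dx": 0,"dy": 0,"dz": -0.04,"rx": 0,"ry": 0,"rz": 0,"gripper": 0},{"dx": 0,"dy": 0,"dz": -0.045,"rx": 0,"ry": 0,"rz": 0,"gripper": 0},{"dx": 0,"dy": 0,"dz": 0,"rx": 0,"ry": 0,"rz": 0,"gripper": 0},{"dx": 0,"dy": 0,"dz": 0,"rx": 0,"ry": 0,"rz": 0,"gripper": 0}])

```text
t: 46.55
eef_pos: [440.3, -284.7, 153.2]
tcp_rot: [-1.57, 0.001, -0.01]
ft_force: [0.2, -0.5, 0.4]
opening: 0.005
```

```bash
python3 - <<'E'
from fit import *
snap("28",(280,110,110,110),None,6)
E
```

```text
t 46.6 pos [ 440.6 -285.2  154.2] rot [-90.   -0.1  -0.6] op 0.004 F [ 0.6 -0.2  0.3]
```

View pics/side_28c.png

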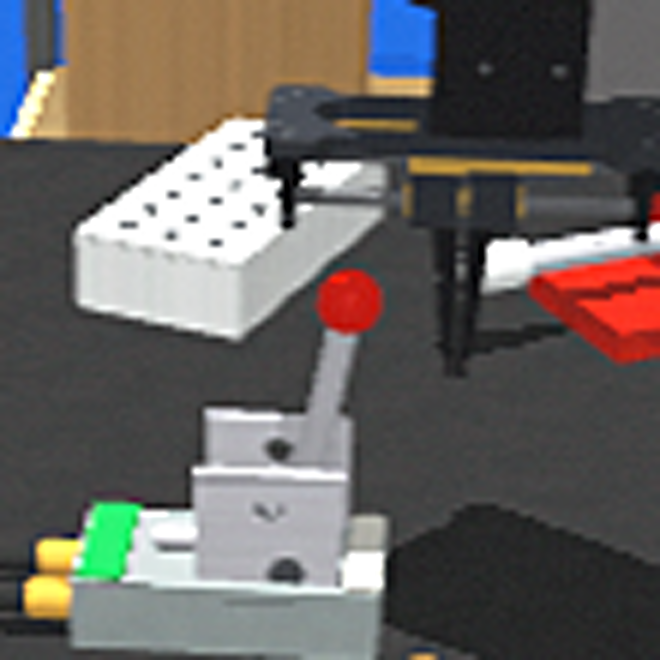

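>>> jog_arm(series=[{"dx": 0,"dy": 0,"dz": 0,"rx": 0,"ry": 0,"rz": -8.5,"gripper": 0},{"dx": 0,"dy": 0,"dz": 0,"rx": 0,"ry": 0,"rz": -8.5,"gripper": 0},{"dx": 0,"dy": 0,"dz": 0,"rx": 0,"ry": 0,"rz": -8.5,"gripper": 0},{"dx": 0,"dy": 0,"dz": 0,"rx": 0,"ry": 0,"rz": -8.5,"gripper": 0},{"dx": 0,"dy": 0,"dz": 0,"rx": 0,"ry": 0,"rz": -8.5,"gripper": 0},{"dx": 0,"dy": 0,"dz": 0,"rx": 0,"ry": 0,"rz": -8.5,"gripper": 0},{"dx": 0,"dy": 0,"dz": 0,"rx": 0,"ry": 0,"rz": -8.5,"gripper": 0},{"dx": 0,"dy": 0,"dz": 0,"rx": 0,"ry": 0,"rz": -8.5,"gripper": 0},{"dx": 0,"dy": 0,"dz": 0,"rx": 0,"ry": 0,"rz": -8.5,"gripper": 0},{"dx": 0,"dy": 0,"dz": 0,"rx": 0,"ry": 0,"rz": -8.5,"gripper": 0},{"dx": 0,"dy": 0,"dz": 0,"rx": 0,"ry": 0,"rz": -5,"gripper": 0},{"dx": 0,"dy": 0,"dz": 0,"rx": 0,"ry": 0,"rz": 0,"gripper": 0}])

```text
t: 47.8
eef_pos: [440.4, -285.6, 155.0]
tcp_rot: [-1.568, -0.002, -1.583]
ft_force: [0.5, -0.5, 0.8]
opening: 0.003
```

>>> jog_arm(series=[{"dx": 0.01,"dy": 0,"dz": 0,"rx": 0,"ry": 0,"rz": 0,"gripper": 0},{"dx": 0.01,"dy": 0,"dz": 0,"rx": 0,"ry": 0,"rz": 0,"gripper": 0},{"dx": 0.01,"dy": 0,"dz": 0,"rx": 0,"ry": 0,"rz": 0,"gripper": 0},{"dx": 0.01,"dy": 0,"dz": 0,"rx": 0,"ry": 0,"rz": 0,"gripper": 0},{"dx": 0,"dy": 0,"dz": 0,"rx": 0,"ry": 0,"rz": 0,"gripper": 0}])

```text
t: 48.3
eef_pos: [480.7, -285.3, 152.5]
tcp_rot: [-1.57, -0.0, -1.581]
ft_force: [0.5, 0.3, 0.6]
opening: 0.002
```

```bash
python3 - <<'E'
from fit import *
snap("29",(280,110,110,110),None,6)
E
```

```text
t 48.35 pos [ 480.1 -285.2  152.4] rot [-90.    0.  -90.6] op 0.006 F [-0.5  0.  -0.6]
```

View pics/side_29c.png

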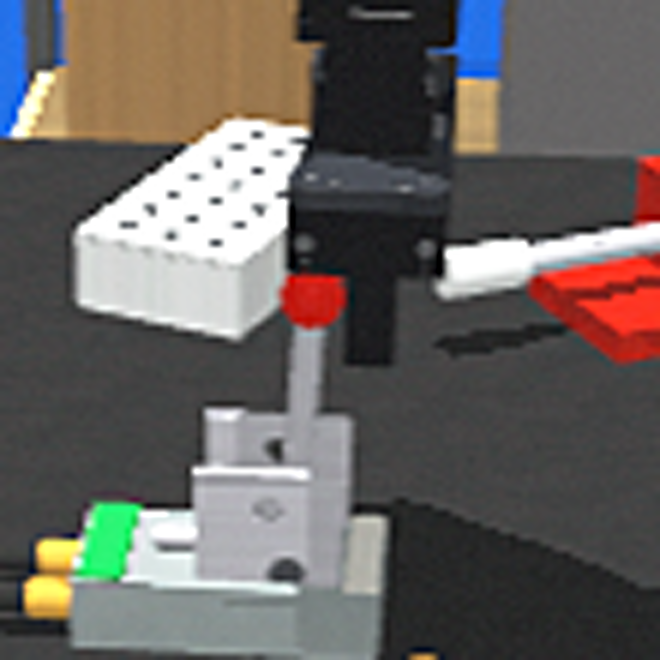

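>>> jog_arm(series=[{"dx": 0.006,"dy": 0,"dz": 0,"rx": 0,"ry": 0,"rz": 0,"gripper": 0},{"dx": 0.006,"dy": 0,"dz": 0,"rx": 0,"ry": 0,"rz": 0,"gripper": 0},{"dx": 0.006,"dy": 0,"dz": 0,"rx": 0,"ry": 0,"rz": 0,"gripper": 0},{"dx": 0.006,"dy": 0,"dz": 0,"rx": 0,"ry": 0,"rz": 0,"gripper": 0},{"dx": 0.006,"dy": 0,"dz": 0,"rx": 0,"ry": 0,"rz": 0,"gripper": 0},{"dx": 0.006,"dy": 0,"dz": 0,"rx": 0,"ry": 0,"rz": 0,"gripper": 0},{"dx": 0.006,"dy": 0,"dz": 0,"rx": 0,"ry": 0,"rz": 0,"gripper": 0}])

```text
t: 49.05
eef_pos: [521.0, -285.4, 152.4]
tcp_rot: [-1.573, 0.0, -1.583]
ft_force: [-1.5, -0.3, 0.1]
opening: 0.002
```

>>> jog_arm(series=[{"dx": 0.005,"dy": 0,"dz": 0,"rx": 0,"ry": 0,"rz": 0,"gripper": 0},{"dx": 0.005,"dy": 0,"dz": 0,"rx": 0,"ry": 0,"rz": 0,"gripper": 0},{"dx": 0.005,"dy": 0,"dz": 0,"rx": 0,"ry": 0,"rz": 0,"gripper": 0},{"dx": 0.005,"dy": 0,"dz": 0,"rx": 0,"ry": 0,"rz": 0,"gripper": 0},{"dx": 0.005,"dy": 0,"dz": 0,"rx": 0,"ry": 0,"rz": 0,"gripper": 0}])

```text
t: 49.55
eef_pos: [544.6, -284.7, 151.4]
tcp_rot: [-1.577, 0.002, -1.582]
ft_force: [-8.0, 3.1, -2.6]
opening: 0.002
```

```bash
python3 - <<'E'
from fit import *
snap("30",(280,110,110,110),None,6)
E
```

```text
t 49.6 pos [ 546.1 -284.9  151.8] rot [-90.2   0.1 -90.7] op 0.003 F [ 0.   0.7 -1.5]
```

View pics/side_30c.png

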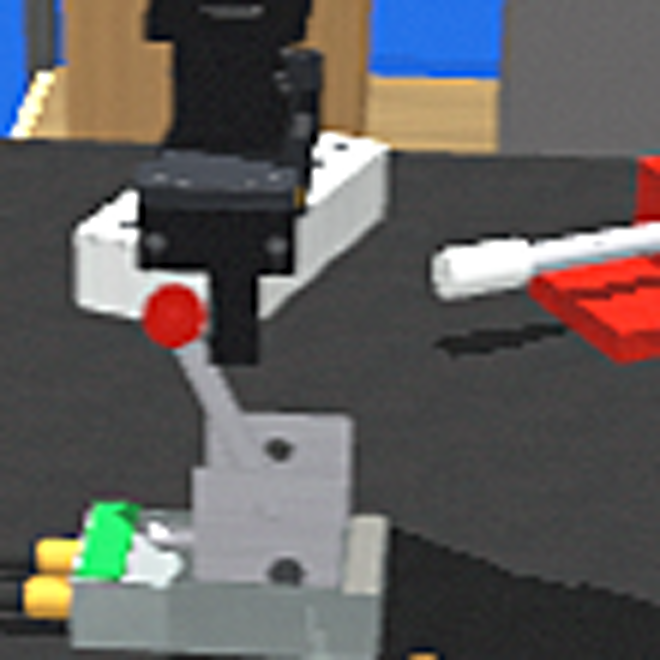

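>>> jog_arm(series=[{"dx": 0.005,"dy": 0,"dz": 0,"rx": 0,"ry": 0,"rz": 0,"gripper": 0},{"dx": 0.005,"dy": 0,"dz": 0,"rx": 0,"ry": 0,"rz": 0,"gripper": 0},{"dx": 0.005,"dy": 0,"dz": 0,"rx": 0,"ry": 0,"rz": 0,"gripper": 0},{"dx": 0.003,"dy": 0,"dz": 0,"rx": 0,"ry": 0,"rz": 0,"gripper": 0},{"dx": 0,"dy": 0,"dz": 0,"rx": 0,"ry": 0,"rz": 0,"gripper": 0}])

```text
t: 50.1
eef_pos: [564.9, -285.3, 152.8]
tcp_rot: [-1.57, -0.0, -1.582]
ft_force: [-0.0, -0.4, 0.1]
opening: 0.003
```

>>> jog_arm(series=[{"dx": -0.02,"dy": 0,"dz": 0.02,"rx": 0,"ry": 0,"rz": 0,"gripper": 0},{"dx": -0.02,"dy": 0,"dz": 0.04,"rx": 0,"ry": 0,"rz": 0,"gripper": 0},{"dx": 0,"dy": 0,"dz": 0.03,"rx": 0,"ry": 0,"rz": 0,"gripper": 0},{"dx": 0,"dy": 0.04,"dz": 0,"rx": 0,"ry": 0,"rz": 8,"gripper": 0},{"dx": 0,"dy": 0.04,"dz": 0,"rx": 0,"ry": 0,"rz": 8,"gripper": 0},{"dx": 0,"dy": 0.04,"dz": 0,"rx": 0,"ry": 0,"rz": 8,"gripper": 0.35},{"dx": 0,"dy": 0.04,"dz": 0,"rx": 0,"ry": 0,"rz": 8,"gripper": 0.35},{"dx": 0,"dy": 0.04,"dz": 0,"rx": 0,"ry": 0,"rz": 8,"gripper": 0.35},{"dx": 0,"dy": 0.04,"dz": 0,"rx": 0,"ry": 0,"rz": 8,"gripper": 0.35},{"dx": 0,"dy": 0,"dz": 0,"rx": 0,"ry": 0,"rz": 8,"gripper": 0.35},{"dx": 0,"dy": 0,"dz": 0,"rx": 0,"ry": 0,"rz": 8,"gripper": 0.35}])

```text
t: 51.2
eef_pos: [524.3, -44.0, 243.0]
tcp_rot: [-1.571, -0.001, -0.458]
ft_force: [0.0, -0.4, 0.8]
opening: 0.344
```

```bash
python3 - <<'E'
from fit import *
snap("31",(280,120,90,100),(270,150,100,50),7)
im=cv2.imread("pics/top_31.png");crop(im,"pics/v3.png",432,180,70,95,8)
E
```

```text
t 51.3 pos [524.3 -45.  242.9] rot [-90.   -0.  -26.5] op 0.349 F [-0.7 -0.7  0.2]
```

View pics/side_31c.png

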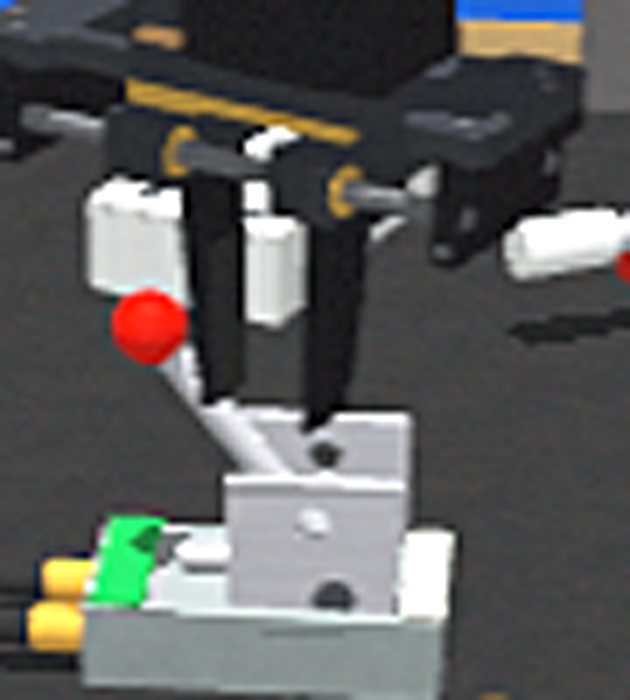

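View pics/top_31c.png

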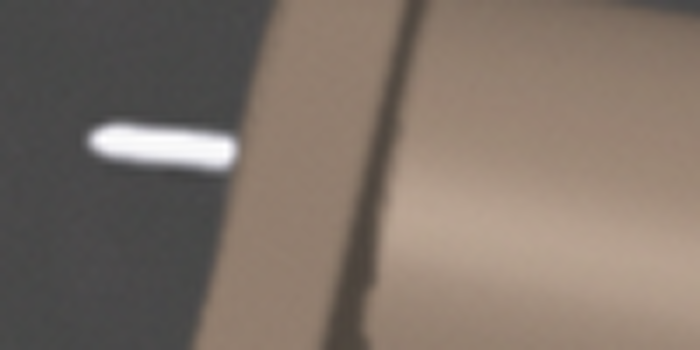

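View pics/v3.png

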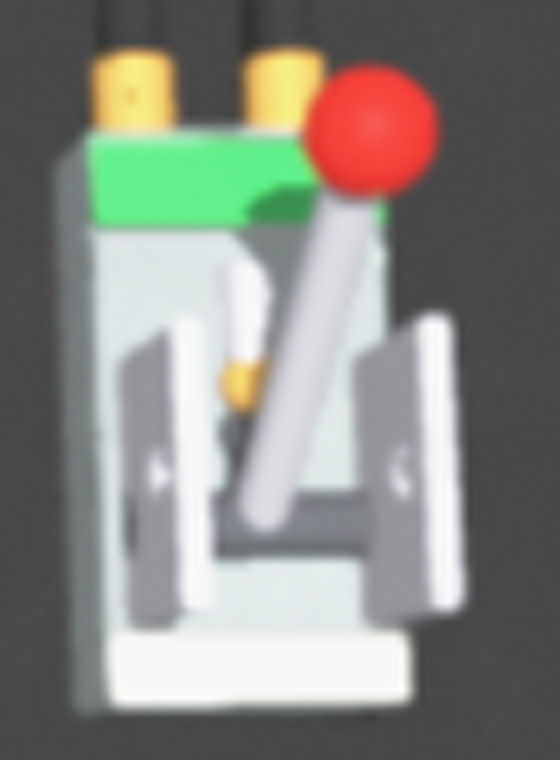

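```bash
python3 - <<'E'
from fit import *
print("hole", back("side",[(324.3,194.0)],80))
for cam,f in(("top","pics/top0.png"),("side","pics/side0.png"),("side","pics/side_27.png"),("top","pics/top_27.png")):
    im=cv2.imread(f)[:,:,::-1].copy();H,Sa,V=hues(im)
    m=(H>18)&(H<50)&(Sa>.6)&(V>.5)
    c=proj(cam,[[684,-30,10]])[0] if cam=="side" else np.array([341,174])
    n,l,st,ce=cv2.connectedComponentsWithStats(m.astype(np.uint8))
    k=1+np.argmin([np.hypot(*(ce[i]-c))+(1000 if st[i,4]<40 else 0) for i in range(1,n)])
    print(cam,ce[k],st[k,4],fitbox(l==k,cam,[684,-30,np.radians(95)],60,16,0,16))
c=np.array([[57,384],[362,412]])/7.-.5+[275,115]
w=back("top",c,8);d=w[0]-w[1];print("rod",w,np.hypot(*d[:2]),np.degrees(np.arctan2(d[1],d[0])))
E
```

```text
hole [[ 527.55199219 -255.38556911   80.        ]]
top [340.91287879 174.66666667] 264 (array([675.94740252, -39.10155418,  82.83307457]), np.float64(20.13319492502884))
side [258.22695035 255.43262411] 141 (array([680.23371566, -41.5511136 ,  84.53383313]), np.float64(15.729457900807382))
side [258.22695035 255.43262411] 141 (array([680.23371566, -41.5511136 ,  84.53383313]), np.float64(15.729457900807382))
top [340.96577947 174.66159696] 263 (array([675.94740252, -39.10155418,  82.83307457]), np.float64(20.13319492502884))
rod [[690.13361429  86.50397004   8.        ]
 [679.29200055  -7.72758907   8.        ]] 94.85318824752297 83.43681247815603
```

>>> jog_arm(series=[{"dx": 0.0386,"dy": -0.002,"dz": 0,"rx": 0,"ry": 0,"rz": 6.6,"gripper": 0.45},{"dx": 0.0386,"dy": -0.002,"dz": -0.02,"rx": 0,"ry": 0,"rz": 6.6,"gripper": 0.45},{"dx": 0.0386,"dy": -0.002,"dz": -0.04,"rx": 0,"ry": 0,"rz": 6.7,"gripper": 0.45},{"dx": 0.0386,"dy": -0.002,"dz": -0.04,"rx": 0,"ry": 0,"rz": 0,"gripper": 0.45},{"dx": 0,"dy": 0,"dz": -0.04,"rx": 0,"ry": 0,"rz": 0,"gripper": 0.45},{"dx": 0,"dy": 0,"dz": 0,"rx": 0,"ry": 0,"rz": 0,"gripper": 0.45},{"dx": 0,"dy": 0,"dz": 0,"rx": 0,"ry": 0,"rz": 0,"gripper": 0.45}])

```text
t: 52.0
eef_pos: [670.7, -53.2, 111.3]
tcp_rot: [-1.571, 0.001, -0.121]
ft_force: [0.1, 0.2, -0.2]
opening: 0.447
```

```bash
python3 - <<'E'
from fit import *
snap("32",(210,190,100,100),None,7)
E
```

```text
t 52.05 pos [671.3 -53.2 112.8] rot [-90.   -0.1  -6.9] op 0.45 F [ 0.3 -0.3  0.2]
```

View pics/side_32c.png

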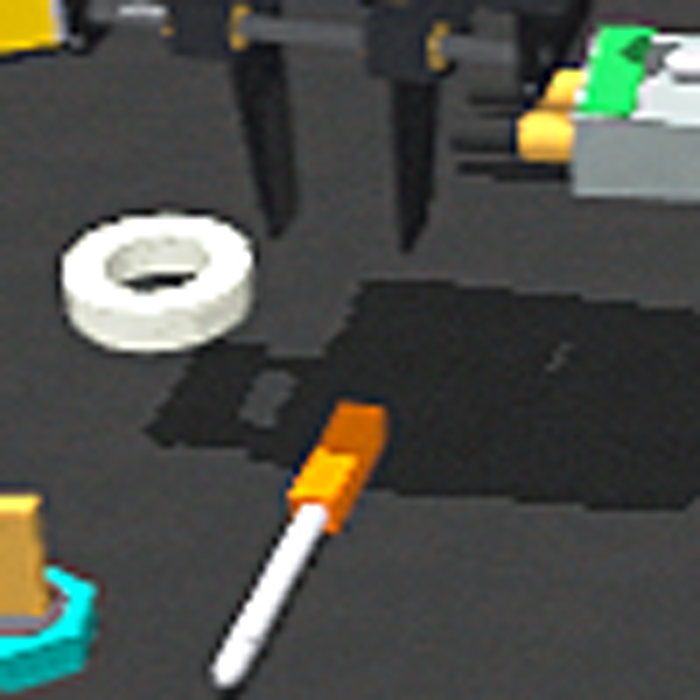

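>>> jog_arm(series=[{"dx": 0.007,"dy": 0,"dz": -0.03,"rx": 0,"ry": 0,"rz": 0,"gripper": 0.45},{"dx": 0,"dy": 0,"dz": -0.03,"rx": 0,"ry": 0,"rz": 0,"gripper": 0.45},{"dx": 0,"dy": 0,"dz": -0.02,"rx": 0,"ry": 0,"rz": 0,"gripper": 0.45},{"dx": 0,"dy": 0,"dz": -0.01,"rx": 0,"ry": 0,"rz": 0,"gripper": 0.45},{"dx": 0,"dy": 0,"dz": 0,"rx": 0,"ry": 0,"rz": 0,"gripper": 0.45},{"dx": 0,"dy": 0,"dz": 0,"rx": 0,"ry": 0,"rz": 0,"gripper": 0.45}])

```text
t: 52.65
eef_pos: [678.8, -53.1, 22.9]
tcp_rot: [-1.571, -0.003, -0.119]
ft_force: [0.7, -0.9, -0.7]
opening: 0.45
```

```bash
python3 - <<'E'
from fit import *
snap("33",(210,190,100,100),None,7)
E
```

```text
t 52.7 pos [678.8 -53.1  22.9] rot [-90.   -0.2  -6.8] op 0.446 F [-0.4  0.5 -0.4]
```

View pics/side_33c.png

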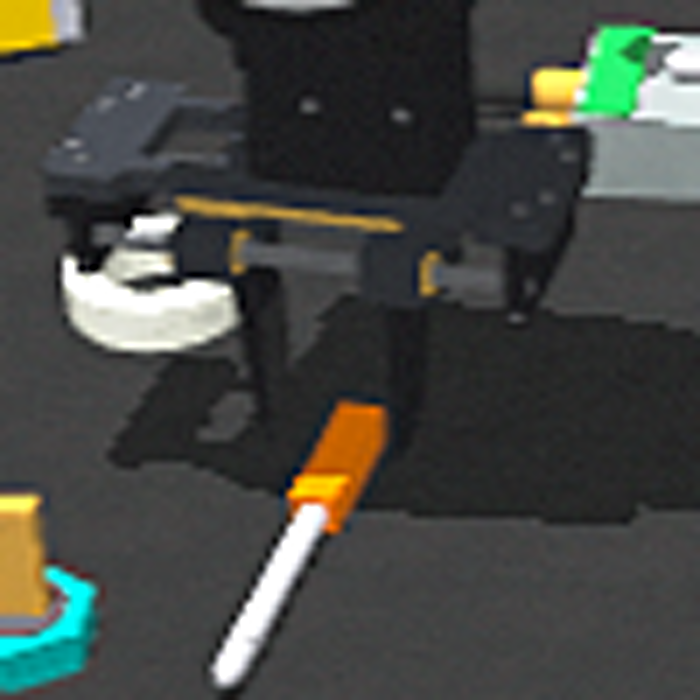

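>>> jog_arm(series=[{"dx": 0,"dy": 0,"dz": -0.005,"rx": 0,"ry": 0,"rz": 0,"gripper": 0.3},{"dx": 0,"dy": 0,"dz": -0.003,"rx": 0,"ry": 0,"rz": 0,"gripper": 0.3},{"dx": 0,"dy": 0,"dz": 0,"rx": 0,"ry": 0,"rz": 0,"gripper": 0},{"dx": 0,"dy": 0,"dz": 0,"rx": 0,"ry": 0,"rz": 0,"gripper": 0},{"dx": 0,"dy": 0,"dz": 0,"rx": 0,"ry": 0,"rz": 0,"gripper": 0},{"dx": 0,"dy": 0,"dz": 0,"rx": 0,"ry": 0,"rz": 0,"gripper": 0}])

```text
t: 53.3
eef_pos: [677.9, -52.9, 12.8]
tcp_rot: [-1.571, -0.0, -0.118]
ft_force: [-0.1, 0.0, -0.3]
opening: 0.167
```

>>> jog_arm(series=[{"dx": 0,"dy": 0,"dz": 0.006,"rx": 0,"ry": 0,"rz": 0,"gripper": 0},{"dx": 0,"dy": 0,"dz": 0.03,"rx": 0,"ry": 0,"rz": 0,"gripper": 0},{"dx": 0,"dy": 0,"dz": 0.04,"rx": 0,"ry": 0,"rz": 0,"gripper": 0},{"dx": 0,"dy": 0,"dz": 0.03,"rx": 0,"ry": 0,"rz": 0,"gripper": 0},{"dx": 0,"dy": 0,"dz": 0,"rx": 0,"ry": 0,"rz": 0,"gripper": 0},{"dx": 0,"dy": 0,"dz": 0,"rx": 0,"ry": 0,"rz": 0,"gripper": 0}])

```text
t: 53.9
eef_pos: [677.9, -52.9, 119.4]
tcp_rot: [-1.571, -0.001, -0.118]
ft_force: [0.0, 0.7, -1.6]
opening: 0.168
```

```bash
python3 - <<'E'
from fit import *
snap("34",(200,150,110,120),None,6)
E
```

```text
t 53.95 pos [677.5 -52.8 118.2] rot [-90.    0.   -6.8] op 0.164 F [ 0.   0.1 -1.9]
```

View pics/side_34c.png

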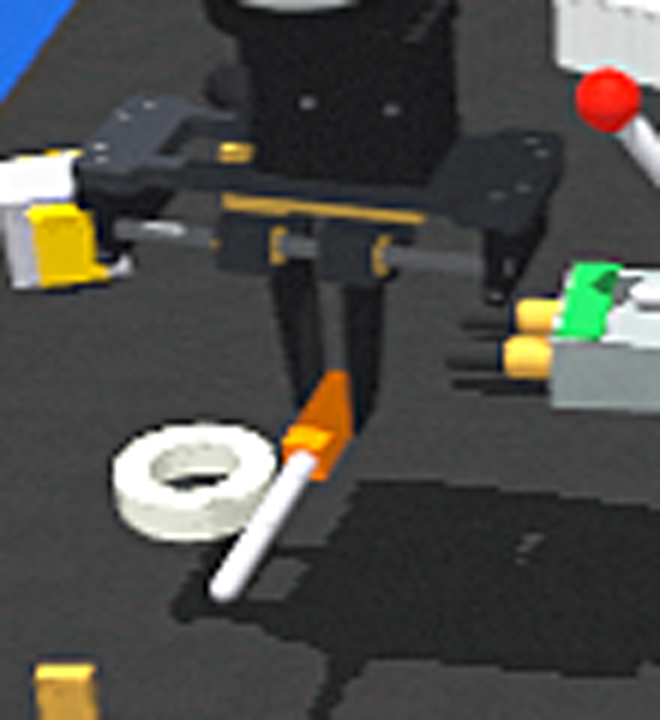

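>>> jog_arm(series=[{"dx": 0,"dy": 0,"dz": 0.04,"rx": 0,"ry": 0,"rz": 6,"gripper": 0},{"dx": 0,"dy": 0,"dz": 0.04,"rx": 0,"ry": 0,"rz": 0,"gripper": 0},{"dx": -0.015,"dy": -0.0417,"dz": 0.04,"rx": 0,"ry": 0,"rz": 0,"gripper": 0},{"dx": -0.015,"dy": -0.0417,"dz": 0,"rx": 0,"ry": 0,"rz": 0,"gripper": 0},{"dx": -0.015,"dy": -0.0417,"dz": 0,"rx": 0,"ry": 0,"rz": 0,"gripper": 0},{"dx": -0.015,"dy": -0.0417,"dz": 0,"rx": 0,"ry": 0,"rz": 0,"gripper": 0},{"dx": -0.015,"dy": -0.0417,"dz": 0,"rx": 0,"ry": 0,"rz": 0,"gripper": 0},{"dx": -0.015,"dy": -0.0417,"dz": 0,"rx": 0,"ry": 0,"rz": 0,"gripper": 0},{"dx": -0.015,"dy": -0.0417,"dz": 0,"rx": 0,"ry": 0,"rz": 0,"gripper": 0},{"dx": -0.015,"dy": -0.0417,"dz": 0,"rx": 0,"ry": 0,"rz": 0,"gripper": 0},{"dx": -0.015,"dy": -0.0417,"dz": 0,"rx": 0,"ry": 0,"rz": 0,"gripper": 0},{"dx": -0.015,"dy": -0.0417,"dz": 0,"rx": 0,"ry": 0,"rz": 0,"gripper": 0}])

```text
t: 55.15
eef_pos: [529.2, -464.6, 230.3]
tcp_rot: [-1.569, 0.002, -0.014]
ft_force: [0.9, -0.2, -0.9]
opening: 0.167
```

>>> jog_arm(series=[{"dx": 0,"dy": 0,"dz": 0,"rx": 0,"ry": 0,"rz": 0,"gripper": 0},{"dx": 0,"dy": 0,"dz": 0,"rx": 0,"ry": 0,"rz": 0,"gripper": 0}])

```text
t: 55.35
eef_pos: [529.6, -463.6, 230.2]
tcp_rot: [-1.568, 0.002, -0.015]
ft_force: [0.5, -0.1, 0.7]
opening: 0.165
```

```bash
python3 - <<'E'
from fit import *
print("nose exp",proj("side",[[693.8,84.2,113.4]]))
snap("35",(270,60,110,150),(430,170,130,130),5)
E
```

```text
nose exp [[237.38555198 249.55758883]]
t 55.45 pos [ 530.6 -462.1  231.2] rot [-89.9   0.1  -0.7] op 0.169 F [ 0.7 -0.1  0.3]
```

View pics/side_35c.png

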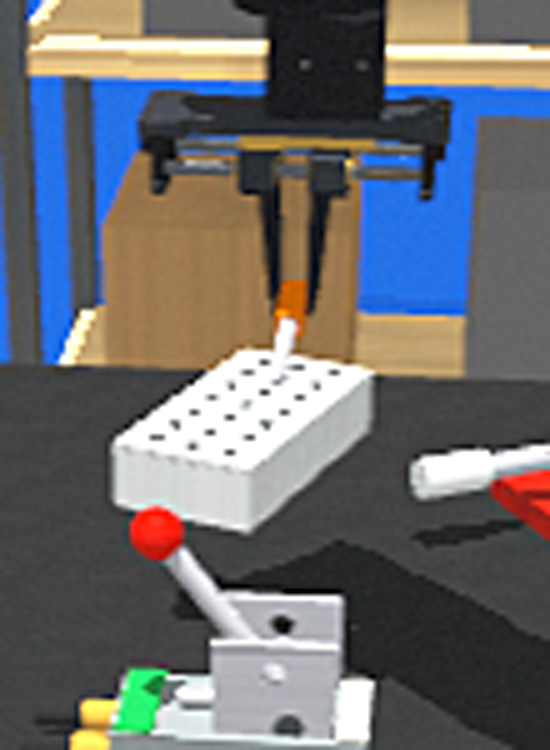

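View pics/top_35c.png

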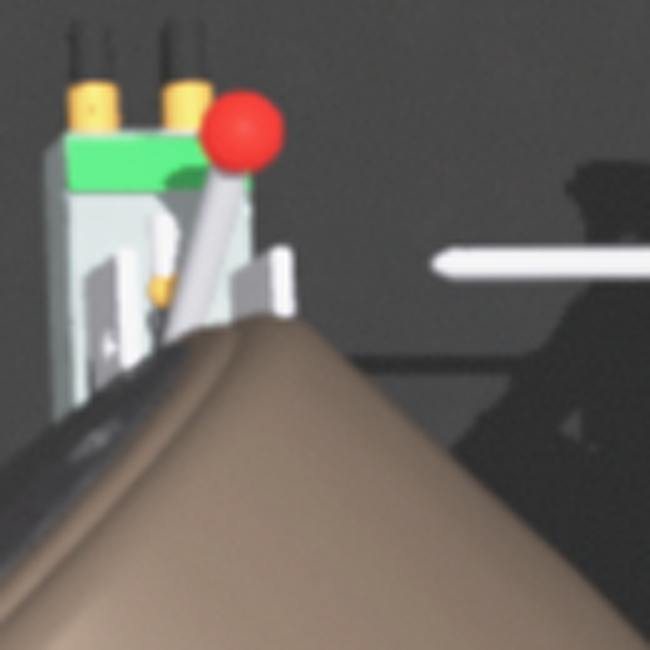

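>>> jog_arm(series=[{"dx": -0.003,"dy": -0.008,"dz": 0,"rx": 0,"ry": 0,"rz": 0,"gripper": 0},{"dx": 0,"dy": 0,"dz": -0.03,"rx": 0,"ry": 0,"rz": 0,"gripper": 0},{"dx": 0,"dy": 0,"dz": -0.03,"rx": 0,"ry": 0,"rz": 0,"gripper": 0},{"dx": 0,"dy": 0,"dz": -0.03,"rx": 0,"ry": 0,"rz": 0,"gripper": 0},{"dx": 0,"dy": 0,"dz": -0.03,"rx": 0,"ry": 0,"rz": 0,"gripper": 0},{"dx": 0,"dy": 0,"dz": -0.02,"rx": 0,"ry": 0,"rz": 0,"gripper": 0},{"dx": 0,"dy": 0,"dz": 0,"rx": 0,"ry": 0,"rz": 0,"gripper": 0},{"dx": 0,"dy": 0,"dz": 0,"rx": 0,"ry": 0,"rz": 0,"gripper": 0},{"dx": 0,"dy": 0,"dz": 0,"rx": 0,"ry": 0,"rz": 0,"gripper": 0}])

```text
t: 56.35
eef_pos: [528.1, -471.5, 94.0]
tcp_rot: [-1.572, -0.002, -0.013]
ft_force: [0.1, -0.3, -0.8]
opening: 0.166
```

```bash
python3 - <<'E'
from fit import *
snap("36",(290,150,70,70),(430,180,110,100),8)
E
```

```text
t 56.45 pos [ 527.9 -471.5   93.9] rot [-90.1  -0.1  -0.8] op 0.166 F [-0.4  0.4 -1. ]
```

View pics/side_36c.png

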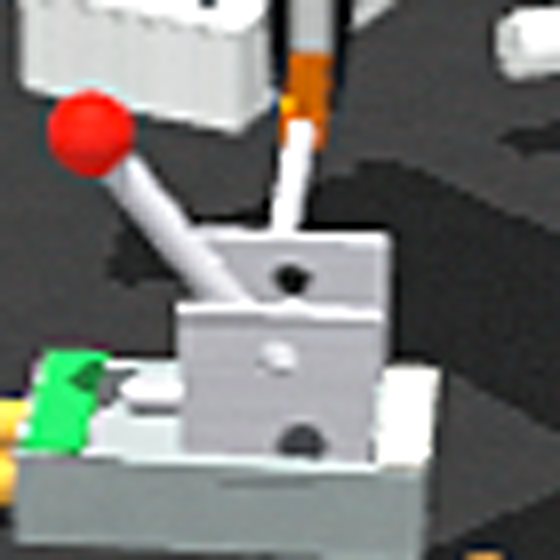

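View pics/top_36c.png

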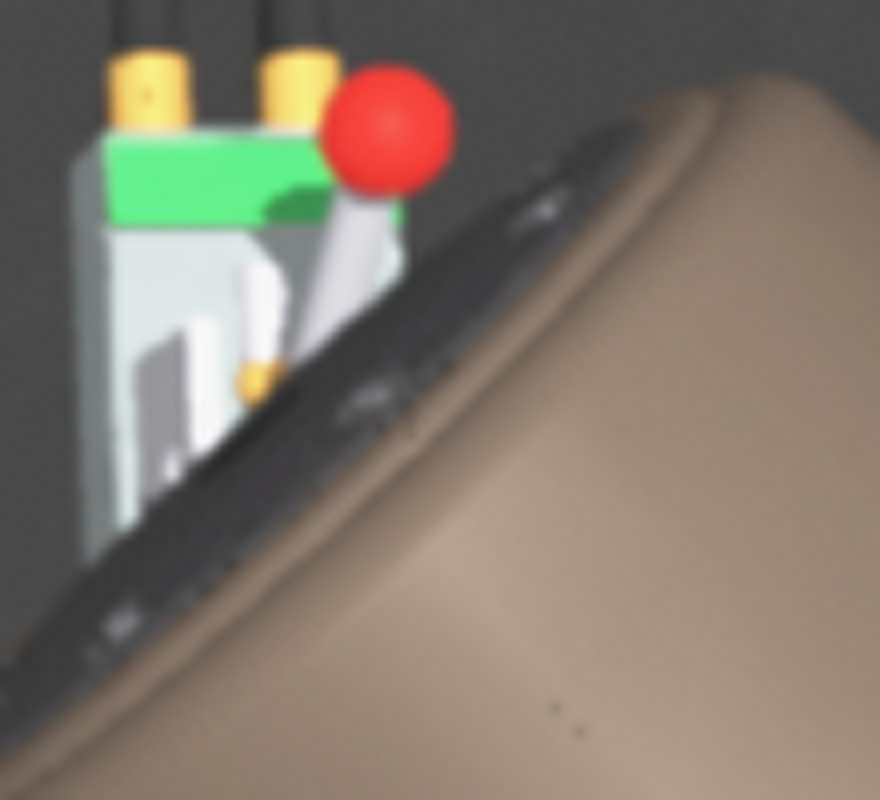

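```bash
python3 - <<'E'
from fit import *
P=lambda X:np.round((proj("side",[X])[0]-[290,150]+.5)*8-.5,0)
a=np.radians(89.2)
for s in(43,80,110,138): print(s,P([527.9+s*np.cos(a),-471.5+s*np.sin(a),93.9-4.8]))
for y in(-319,-313,-259,-253):
  print(y,P([527.5-.014*(y+286),y,80]))
E
```

```text
43 [308. 129.]
80 [300. 169.]
110 [294. 203.]
138 [288. 235.]
-319 [290. 275.]
-313 [289. 282.]
-259 [280. 351.]
-253 [279. 359.]
```

>>> jog_arm(series=[{"dx": -0.0018,"dy": 0,"dz": -0.005,"rx": 0,"ry": 0,"rz": 0,"gripper": 0},{"dx": 0,"dy": 0,"dz": -0.004,"rx": 0,"ry": 0,"rz": 0,"gripper": 0},{"dx": 0,"dy": 0,"dz": 0,"rx": 0,"ry": 0,"rz": 0,"gripper": 0},{"dx": 0,"dy": 0,"dz": 0,"rx": 0,"ry": 0,"rz": 0,"gripper": 0}])

```text
t: 56.85
eef_pos: [525.5, -471.2, 83.2]
tcp_rot: [-1.571, 0.0, -0.014]
ft_force: [0.6, 0.1, -0.6]
opening: 0.166
```

```bash
python3 - <<'E'
from fit import *
snap("37",(295,150,60,60),None,10)
E
```

```text
t 56.9 pos [ 525.6 -471.2   83.3] rot [-90.   -0.   -0.8] op 0.169 F [-0.2  0.3 -1.2]
```

View pics/side_37c.png

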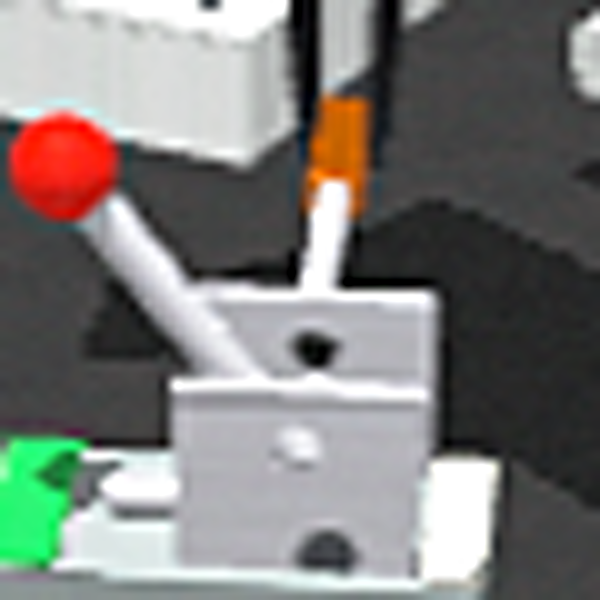

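```bash
python3 - <<'E'
from fit import *
P=lambda X:np.round((proj("side",[X])[0]-[295,150]+.5)*10-.5,0)
a=np.radians(89.2)
for s in(43,80,110,138): print(s,P([525.6+s*np.cos(a),-471.2+s*np.sin(a),83.3-4.8]))
for y in(-319,-313,-259,-253):
  print(y,P([527.5+.014*(y+286),y,80]))
print(P([517.5,-253,45]), P([497.5,-253,98]),P([567.5,-253,98]),P([597.2,-286,148.5]))
im=cv2.imread("pics/side_37.png");crop(im,"pics/z1.png",310,170,40,40,15)
E
```

```text
43 [342. 193.]
80 [333. 244.]
110 [325. 286.]
138 [317. 327.]
-319 [315. 344.]
-313 [313. 353.]
-259 [297. 439.]
-253 [295. 448.]
[330. 558.] [404. 396.] [156. 386.] [ 62. 168.]
```

View pics/z1.png

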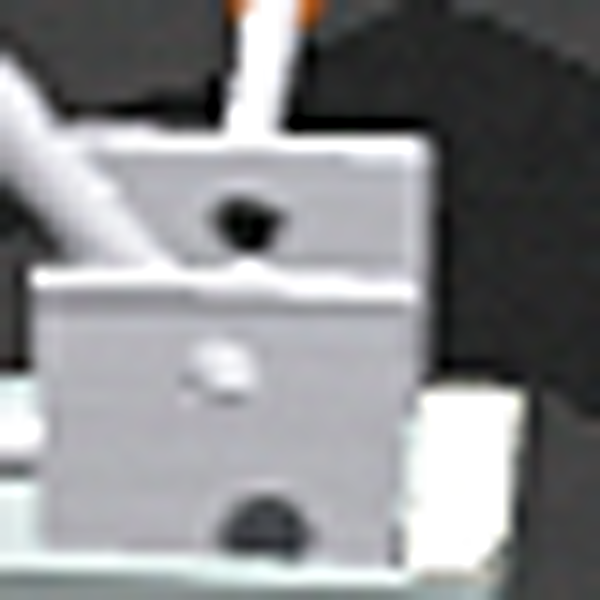

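>>> jog_arm(series=[{"dx": -0.0033,"dy": 0,"dz": 0.0015,"rx": 0,"ry": 0,"rz": 0,"gripper": 0},{"dx": 0,"dy": 0,"dz": 0,"rx": 0,"ry": 0,"rz": 0,"gripper": 0},{"dx": 0,"dy": 0,"dz": 0,"rx": 0,"ry": 0,"rz": 0,"gripper": 0}])

```text
t: 57.2
eef_pos: [522.2, -471.2, 85.0]
tcp_rot: [-1.571, -0.0, -0.014]
ft_force: [-0.8, -0.3, -0.4]
opening: 0.166
```

```bash
python3 - <<'E'
from fit import *
snap("38",(310,160,40,40),None,15)
E
```

```text
t 57.25 pos [ 522.3 -471.2   85. ] rot [-90.   -0.   -0.8] op 0.165 F [-0.3  0.1 -1. ]
```

View pics/side_38c.png

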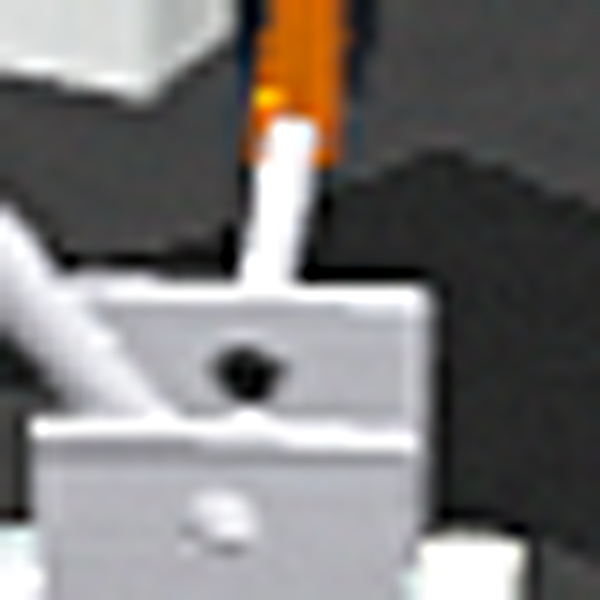

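>>> jog_arm(series=[{"dx": 0.0001,"dy": 0.006,"dz": 0,"rx": 0,"ry": 0,"rz": 0,"gripper": 0},{"dx": 0,"dy": 0.005,"dz": 0,"rx": 0,"ry": 0,"rz": 0,"gripper": 0},{"dx": 0.0001,"dy": 0.004,"dz": 0,"rx": 0,"ry": 0,"rz": 0,"gripper": 0},{"dx": 0,"dy": 0.003,"dz": 0,"rx": 0,"ry": 0,"rz": 0,"gripper": 0},{"dx": 0,"dy": 0,"dz": 0,"rx": 0,"ry": 0,"rz": 0,"gripper": 0}])

```text
t: 57.75
eef_pos: [522.6, -452.6, 84.9]
tcp_rot: [-1.571, -0.0, -0.013]
ft_force: [0.3, 0.1, -1.1]
opening: 0.164
```

>>> jog_arm(series=[{"dx": 0.0001,"dy": 0.003,"dz": 0,"rx": 0,"ry": 0,"rz": 0,"gripper": 0},{"dx": 0,"dy": 0.003,"dz": 0,"rx": 0,"ry": 0,"rz": 0,"gripper": 0},{"dx": 0,"dy": 0,"dz": 0,"rx": 0,"ry": 0,"rz": 0,"gripper": 0}])

```text
t: 58.05
eef_pos: [522.6, -446.8, 84.8]
tcp_rot: [-1.571, 0.0, -0.013]
ft_force: [0.3, -0.4, -1.5]
opening: 0.169
```

```bash
python3 - <<'E'
from fit import *
snap("39",(310,160,40,40),None,15)
E
```

```text
t 58.1 pos [ 522.6 -447.    84.8] rot [-90.   -0.   -0.8] op 0.163 F [ 0.2 -0.  -0.6]
```

View pics/side_39c.png

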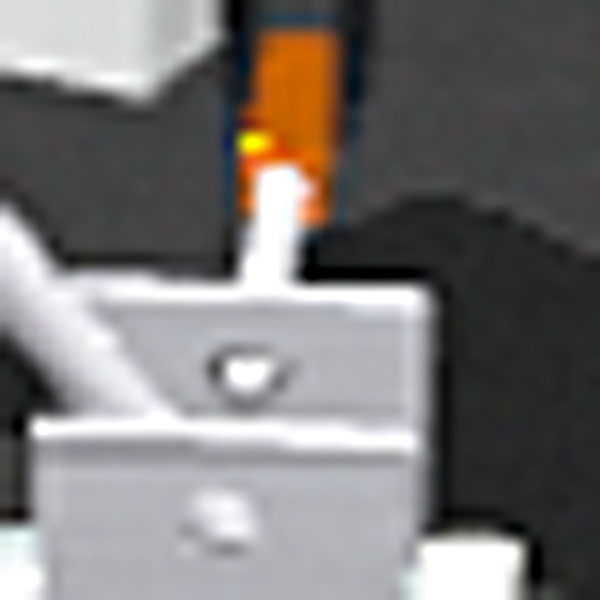

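>>> jog_arm(series=[{"dx": 0.0001,"dy": 0.006,"dz": 0,"rx": 0,"ry": 0,"rz": 0,"gripper": 0},{"dx": 0,"dy": 0.006,"dz": 0,"rx": 0,"ry": 0,"rz": 0,"gripper": 0},{"dx": 0.0001,"dy": 0.006,"dz": 0,"rx": 0,"ry": 0,"rz": 0,"gripper": 0},{"dx": 0.0001,"dy": 0.006,"dz": 0,"rx": 0,"ry": 0,"rz": 0,"gripper": 0},{"dx": 0,"dy": 0,"dz": 0,"rx": 0,"ry": 0,"rz": 0,"gripper": 0}])

```text
t: 58.6
eef_pos: [523.0, -422.2, 84.9]
tcp_rot: [-1.571, 0.0, -0.013]
ft_force: [0.2, 0.1, -1.6]
opening: 0.162
```

>>> jog_arm(series=[{"dx": 0.0001,"dy": 0.006,"dz": 0,"rx": 0,"ry": 0,"rz": 0,"gripper": 0},{"dx": 0.0001,"dy": 0.006,"dz": 0,"rx": 0,"ry": 0,"rz": 0,"gripper": 0},{"dx": 0.0001,"dy": 0.006,"dz": 0,"rx": 0,"ry": 0,"rz": 0,"gripper": 0},{"dx": 0,"dy": 0,"dz": 0,"rx": 0,"ry": 0,"rz": 0,"gripper": 0}])

```text
t: 59.0
eef_pos: [523.3, -404.3, 84.9]
tcp_rot: [-1.571, 0.0, -0.013]
ft_force: [-0.1, -1.0, -0.7]
opening: 0.165
```

```bash
python3 - <<'E'
from fit import *
snap("40",(310,160,40,40),None,15)
E
```

```text
t 59.05 pos [ 523.3 -404.8   84.9] rot [-90.   -0.   -0.7] op 0.164 F [ 0.5  0.  -1.1]
```

View pics/side_40c.png

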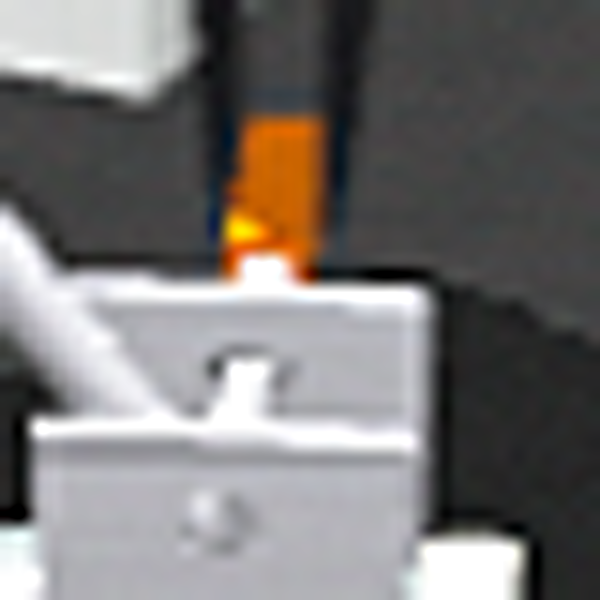

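>>> jog_arm(series=[{"dx": 0,"dy": 0.004,"dz": 0,"rx": 0,"ry": 0,"rz": 0,"gripper": 0},{"dx": 0,"dy": 0.004,"dz": 0,"rx": 0,"ry": 0,"rz": 0,"gripper": 0},{"dx": 0.0001,"dy": 0.004,"dz": 0,"rx": 0,"ry": 0,"rz": 0,"gripper": 0},{"dx": 0,"dy": 0.002,"dz": 0,"rx": 0,"ry": 0,"rz": 0,"gripper": 0},{"dx": 0,"dy": 0,"dz": 0,"rx": 0,"ry": 0,"rz": 0,"gripper": 0}])

```text
t: 59.55
eef_pos: [523.4, -390.9, 84.9]
tcp_rot: [-1.571, -0.0, -0.013]
ft_force: [0.4, 0.0, -1.6]
opening: 0.164
```

```bash
python3 - <<'E'
from fit import *
snap("41",(310,160,40,40),None,15)
E
```

```text
t 59.6 pos [ 523.3 -391.1   84.9] rot [-90.   -0.   -0.8] op 0.163 F [-0.7  0.5 -1.3]
```

View pics/side_41c.png

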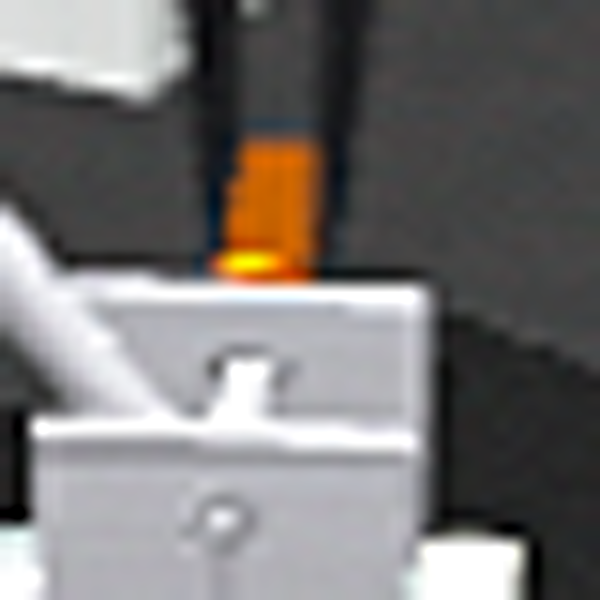

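The nose is in the second hole and centred. I'll continue until the shoulder meets the plate.

>>> jog_arm(series=[{"dx": 0.0001,"dy": 0.005,"dz": 0,"rx": 0,"ry": 0,"rz": 0,"gripper": 0},{"dx": 0,"dy": 0.005,"dz": 0,"rx": 0,"ry": 0,"rz": 0,"gripper": 0},{"dx": 0.0001,"dy": 0.005,"dz": 0,"rx": 0,"ry": 0,"rz": 0,"gripper": 0},{"dx": 0,"dy": 0.004,"dz": 0,"rx": 0,"ry": 0,"rz": 0,"gripper": 0},{"dx": 0,"dy": 0.003,"dz": 0,"rx": 0,"ry": 0,"rz": 0,"gripper": 0},{"dx": 0,"dy": 0,"dz": 0,"rx": 0,"ry": 0,"rz": 0,"gripper": 0}])

```text
t: 60.2
eef_pos: [523.6, -368.7, 84.9]
tcp_rot: [-1.571, -0.0, -0.013]
ft_force: [0.1, -0.8, -0.4]
opening: 0.166
```

>>> jog_arm(series=[{"dx": 0,"dy": 0.002,"dz": 0,"rx": 0,"ry": 0,"rz": 0,"gripper": 0},{"dx": 0,"dy": 0.001,"dz": 0,"rx": 0,"ry": 0,"rz": 0,"gripper": 0},{"dx": 0,"dy": 0.001,"dz": 0,"rx": 0,"ry": 0,"rz": 0,"gripper": 0},{"dx": 0,"dy": 0,"dz": 0,"rx": 0,"ry": 0,"rz": 0,"gripper": 0}])

```text
t: 60.6
eef_pos: [523.5, -365.1, 84.8]
tcp_rot: [-1.571, -0.0, -0.014]
ft_force: [0.3, -0.8, -2.4]
opening: 0.169
```

>>> jog_arm(series=[{"dx": 0,"dy": 0.001,"dz": 0,"rx": 0,"ry": 0,"rz": 0,"gripper": 0},{"dx": 0,"dy": 0.001,"dz": 0,"rx": 0,"ry": 0,"rz": 0,"gripper": 0},{"dx": 0,"dy": 0,"dz": 0,"rx": 0,"ry": 0,"rz": 0,"gripper": 0}])

```text
t: 60.9
eef_pos: [523.5, -363.1, 84.8]
tcp_rot: [-1.571, -0.0, -0.014]
ft_force: [0.2, -0.1, -0.9]
opening: 0.165
```

>>> jog_arm(series=[{"dx": 0,"dy": 0.001,"dz": 0,"rx": 0,"ry": 0,"rz": 0,"gripper": 0},{"dx": 0,"dy": 0.001,"dz": 0,"rx": 0,"ry": 0,"rz": 0,"gripper": 0},{"dx": 0,"dy": 0,"dz": 0,"rx": 0,"ry": 0,"rz": 0,"gripper": 0}])

```text
t: 61.2
eef_pos: [523.6, -362.7, 85.1]
tcp_rot: [-1.574, -0.001, -0.013]
ft_force: [-2.0, -9.4, -1.9]
opening: 0.166
```

>>> jog_arm(series=[{"dx": 0,"dy": 0.001,"dz": 0,"rx": 0,"ry": 0,"rz": 0,"gripper": 0},{"dx": 0,"dy": 0.001,"dz": 0,"rx": 0,"ry": 0,"rz": 0,"gripper": 0},{"dx": 0,"dy": 0,"dz": 0,"rx": 0,"ry": 0,"rz": 0,"gripper": 0}])

```text
t: 61.5
eef_pos: [523.7, -362.6, 85.3]
tcp_rot: [-1.577, -0.002, -0.013]
ft_force: [-2.8, -17.8, -4.3]
opening: 0.166
```

>>> jog_arm(series=[{"dx": 0,"dy": 0.001,"dz": 0,"rx": 0,"ry": 0,"rz": 0,"gripper": 0},{"dx": 0,"dy": 0.001,"dz": 0,"rx": 0,"ry": 0,"rz": 0,"gripper": 0},{"dx": 0,"dy": 0,"dz": 0,"rx": 0,"ry": 0,"rz": 0,"gripper": 0}])

```text
t: 61.8
eef_pos: [523.7, -362.3, 85.6]
tcp_rot: [-1.58, -0.003, -0.013]
ft_force: [-4.7, -27.3, -4.5]
opening: 0.166
```

```bash
python3 - <<'E'
from fit import *
snap("42",(300,140,60,70),None,9)
E
```

```text
t 61.85 pos [ 523.7 -362.3   85.6] rot [-90.5  -0.2  -0.7] op 0.17 F [ -4.7 -27.4  -6.1]
```

View pics/side_42c.png

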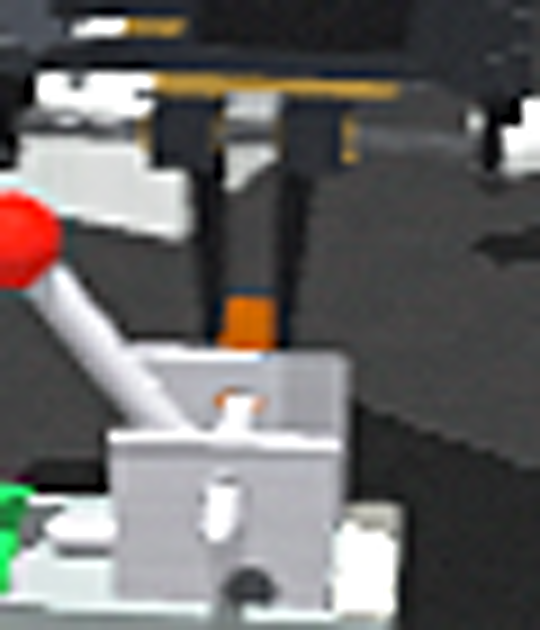

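>>> jog_arm(series=[{"dx": 0,"dy": -0.002,"dz": 0,"rx": 0,"ry": 0,"rz": 0,"gripper": 0},{"dx": 0,"dy": -0.002,"dz": 0,"rx": 0,"ry": 0,"rz": 0,"gripper": 0},{"dx": 0,"dy": 0,"dz": 0,"rx": 0,"ry": 0,"rz": 0,"gripper": 0}])

```text
t: 62.15
eef_pos: [523.5, -362.7, 85.0]
tcp_rot: [-1.573, -0.001, -0.014]
ft_force: [-2.4, -8.2, -2.6]
opening: 0.167
```

>>> jog_arm(series=[{"dx": 0,"dy": 0,"dz": 0,"rx": 0,"ry": 0,"rz": 0,"gripper": 0.35},{"dx": 0,"dy": 0,"dz": 0,"rx": 0,"ry": 0,"rz": 0,"gripper": 0.35},{"dx": 0,"dy": 0,"dz": 0,"rx": 0,"ry": 0,"rz": 0,"gripper": 0.35},{"dx": 0,"dy": 0,"dz": 0,"rx": 0,"ry": 0,"rz": 0,"gripper": 0.35}])

```text
t: 62.55
eef_pos: [523.6, -360.9, 84.9]
tcp_rot: [-1.571, -0.0, -0.013]
ft_force: [-0.0, 0.2, -0.1]
opening: 0.346
```

>>> jog_arm(series=[{"dx": 0,"dy": 0,"dz": 0.01,"rx": 0,"ry": 0,"rz": 0,"gripper": 0.35},{"dx": 0,"dy": 0,"dz": 0.03,"rx": 0,"ry": 0,"rz": 0,"gripper": 0.35},{"dx": 0,"dy": -0.02,"dz": 0.04,"rx": 0,"ry": 0,"rz": 0,"gripper": 0.35},{"dx": 0,"dy": -0.04,"dz": 0.04,"rx": 0,"ry": 0,"rz": 0,"gripper": 0.35},{"dx": -0.02,"dy": -0.04,"dz": 0.02,"rx": 0,"ry": 0,"rz": 0,"gripper": 0.35},{"dx": -0.04,"dy": -0.03,"dz": 0,"rx": 0,"ry": 0,"rz": 0,"gripper": 0.35},{"dx": -0.04,"dy": -0.03,"dz": 0,"rx": 0,"ry": 0,"rz": 0,"gripper": 0.35},{"dx": -0.04,"dy": -0.03,"dz": 0,"rx": 0,"ry": 0,"rz": 0,"gripper": 0.35},{"dx": -0.04,"dy": -0.03,"dz": 0,"rx": 0,"ry": 0,"rz": 0,"gripper": 0.35},{"dx": 0,"dy": 0,"dz": 0,"rx": 0,"ry": 0,"rz": 0,"gripper": 0.35},{"dx": 0,"dy": 0,"dz": 0,"rx": 0,"ry": 0,"rz": 0,"gripper": 0.35}])

```text
t: 63.65
eef_pos: [342.5, -577.0, 220.8]
tcp_rot: [-1.571, -0.0, -0.016]
ft_force: [0.4, 0.3, 0.0]
opening: 0.35
```

```bash
python3 - <<'E'
from fit import *
snap("43",(290,140,70,70),(430,180,80,90),8)
E
```

```text
t 63.75 pos [ 344.2 -576.   220.6] rot [-90.   -0.   -0.7] op 0.349 F [-0.3  0.7 -0.1]
```

View pics/side_43c.png

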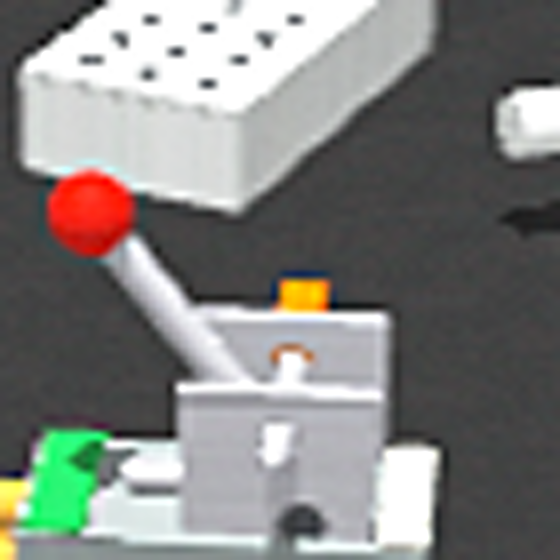

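View pics/top_43c.png

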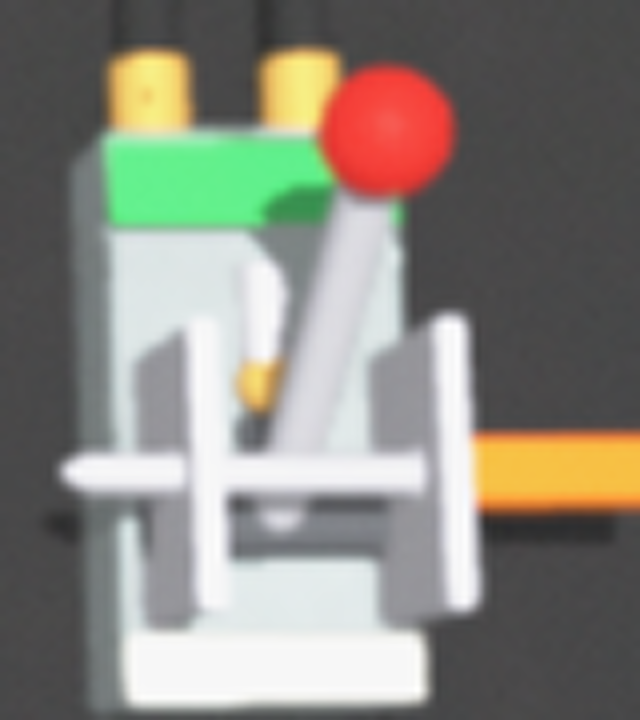

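View pics/side_43.png

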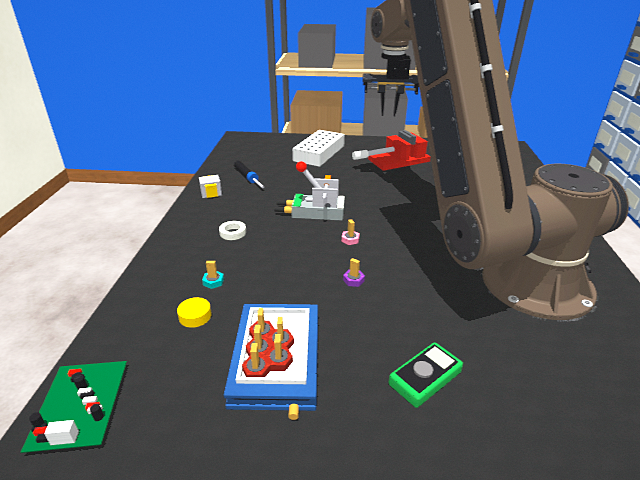

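View pics/top_43.png

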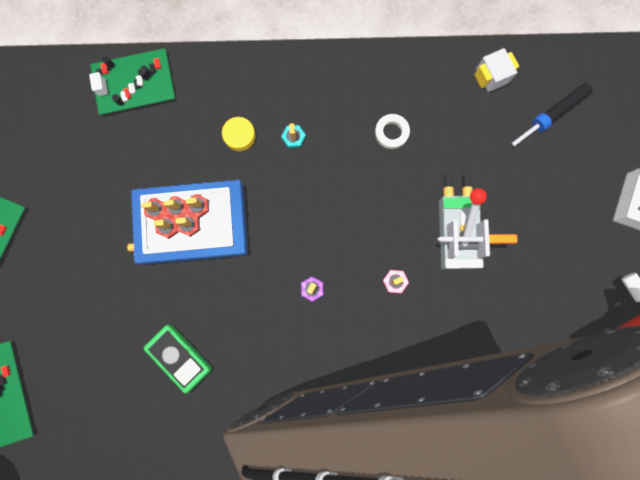

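```bash
python3 - <<'E'
from fit import *
k=lambda x,y:np.array([x+.5,y+.5])/8-.5+[430,180]
print("nose",back("top",[k(60,472)],78),"handle edge z88",back("top",[k(474,470)],86),"cheek R outer top z98",back("top",[k(472,420)],98),"cheek L mid",back("top",[k(205,420)],98))
im=cv2.imread("pics/side_43.png");crop(im,"pics/b1.png",235,300,70,85,9)
im=cv2.imread("pics/top_43.png");crop(im,"pics/b2.png",130,175,100,75,8)
E
```

```text
nose [[ 523.49290716 -223.87619712   78.        ]] handle edge z88 [[ 521.02826435 -322.95817723   86.        ]] cheek R outer top z98 [[ 531.67976432 -319.14105806   98.        ]] cheek L mid [[ 532.91275654 -254.81774383   98.        ]]
```

View pics/b1.png

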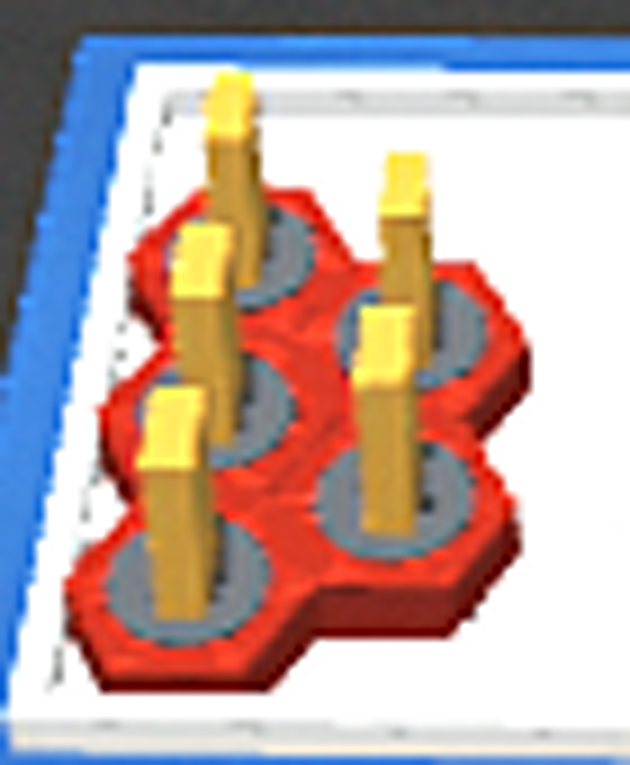

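View pics/b2.png

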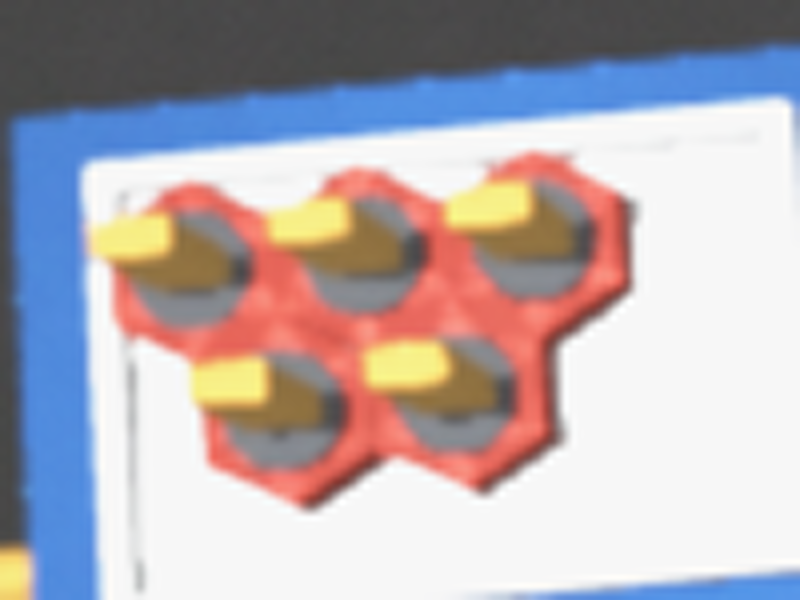

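```bash
python3 - <<'E'
from fit import *
im=cv2.imread("pics/side_43.png");crop(im,"pics/b3.png",245,325,45,40,16)
im=cv2.imread("pics/top_43.png");crop(im,"pics/b4.png",142,195,60,45,13)
E
```

```text
(no output)
```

View pics/b3.png

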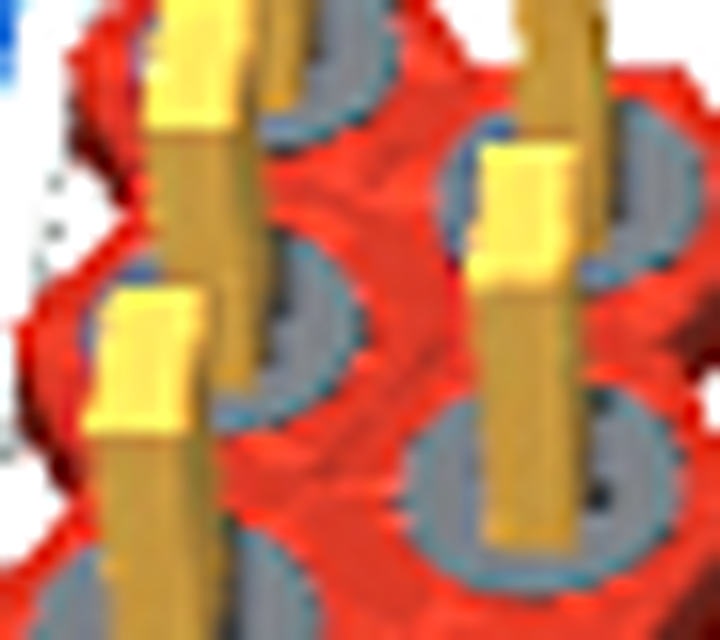

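View pics/b4.png

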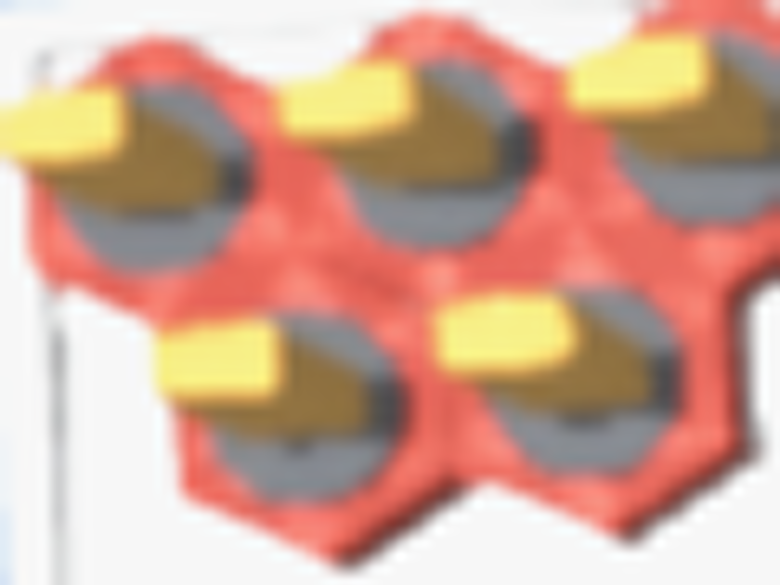

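The block is tight. I'll nudge the pin's end with closed fingers to make sure it's seated.

>>> jog_arm(series=[{"dx": 0.0298,"dy": 0.025,"dz": 0,"rx": 0,"ry": 0,"rz": 0,"gripper": 0},{"dx": 0.0298,"dy": 0.025,"dz": 0,"rx": 0,"ry": 0,"rz": 0,"gripper": 0},{"dx": 0.0298,"dy": 0.025,"dz": 0,"rx": 0,"ry": 0,"rz": 0,"gripper": 0},{"dx": 0.0298,"dy": 0.025,"dz": 0,"rx": 0,"ry": 0,"rz": 0,"gripper": 0},{"dx": 0.0298,"dy": 0.025,"dz": 0,"rx": 0,"ry": 0,"rz": 0,"gripper": 0},{"dx": 0.0298,"dy": 0.025,"dz": 0,"rx": 0,"ry": 0,"rz": 0,"gripper": 0},{"dx": 0,"dy": 0,"dz": 0,"rx": 0,"ry": 0,"rz": 0,"gripper": 0},{"dx": 0,"dy": 0,"dz": -0.04,"rx": 0,"ry": 0,"rz": 0,"gripper": 0},{"dx": 0,"dy": 0,"dz": -0.04,"rx": 0,"ry": 0,"rz": 0,"gripper": 0},{"dx": 0,"dy": 0,"dz": -0.03,"rx": 0,"ry": 0,"rz": 0,"gripper": 0},{"dx": 0,"dy": 0,"dz": 0,"rx": 0,"ry": 0,"rz": 0,"gripper": 0},{"dx": 0,"dy": 0,"dz": 0,"rx": 0,"ry": 0,"rz": 0,"gripper": 0}])

```text
t: 64.95
eef_pos: [522.8, -426.3, 111.0]
tcp_rot: [-1.571, -0.0, -0.013]
ft_force: [0.7, -0.2, 0.2]
opening: 0.006
```

>>> jog_arm(series=[{"dx": 0,"dy": 0,"dz": -0.02,"rx": 0,"ry": 0,"rz": 0,"gripper": 0},{"dx": 0,"dy": 0,"dz": -0.011,"rx": 0,"ry": 0,"rz": 0,"gripper": 0},{"dx": 0,"dy": 0.012,"dz": 0,"rx": 0,"ry": 0,"rz": 0,"gripper": 0},{"dx": 0,"dy": 0.012,"dz": 0,"rx": 0,"ry": 0,"rz": 0,"gripper": 0},{"dx": 0,"dy": 0.004,"dz": 0,"rx": 0,"ry": 0,"rz": 0,"gripper": 0},{"dx": 0,"dy": 0,"dz": 0,"rx": 0,"ry": 0,"rz": 0,"gripper": 0},{"dx": 0,"dy": 0,"dz": 0,"rx": 0,"ry": 0,"rz": 0,"gripper": 0}])

```text
t: 65.65
eef_pos: [522.6, -398.6, 79.9]
tcp_rot: [-1.572, -0.001, -0.013]
ft_force: [0.1, 0.4, -0.3]
opening: 0.002
```

>>> jog_arm(series=[{"dx": 0,"dy": 0.002,"dz": 0,"rx": 0,"ry": 0,"rz": 0,"gripper": 0},{"dx": 0,"dy": 0.002,"dz": 0,"rx": 0,"ry": 0,"rz": 0,"gripper": 0},{"dx": 0,"dy": 0,"dz": 0,"rx": 0,"ry": 0,"rz": 0,"gripper": 0}])

```text
t: 65.95
eef_pos: [522.2, -394.4, 79.1]
tcp_rot: [-1.571, 0.0, -0.014]
ft_force: [-0.3, 0.1, -0.1]
opening: 0.007
```

>>> jog_arm(series=[{"dx": 0,"dy": 0.001,"dz": 0,"rx": 0,"ry": 0,"rz": 0,"gripper": 0},{"dx": 0,"dy": 0.001,"dz": 0,"rx": 0,"ry": 0,"rz": 0,"gripper": 0},{"dx": 0,"dy": 0,"dz": 0,"rx": 0,"ry": 0,"rz": 0,"gripper": 0}])

```text
t: 66.25
eef_pos: [522.3, -392.4, 79.1]
tcp_rot: [-1.571, 0.0, -0.014]
ft_force: [0.2, 0.6, 0.7]
opening: 0.003
```

>>> jog_arm(series=[{"dx": 0,"dy": 0.001,"dz": 0,"rx": 0,"ry": 0,"rz": 0,"gripper": 0},{"dx": 0,"dy": 0.001,"dz": 0,"rx": 0,"ry": 0,"rz": 0,"gripper": 0},{"dx": 0,"dy": 0,"dz": 0,"rx": 0,"ry": 0,"rz": 0,"gripper": 0}])

```text
t: 66.55
eef_pos: [522.3, -390.4, 79.2]
tcp_rot: [-1.571, -0.0, -0.014]
ft_force: [0.1, 0.9, 0.0]
opening: 0.006
```

>>> jog_arm(series=[{"dx": 0,"dy": 0.001,"dz": 0,"rx": 0,"ry": 0,"rz": 0,"gripper": 0},{"dx": 0,"dy": 0.001,"dz": 0,"rx": 0,"ry": 0,"rz": 0,"gripper": 0},{"dx": 0,"dy": 0,"dz": 0,"rx": 0,"ry": 0,"rz": 0,"gripper": 0}])

```text
t: 66.85
eef_pos: [522.6, -389.5, 79.6]
tcp_rot: [-1.573, -0.001, -0.013]
ft_force: [-0.0, -4.9, 0.7]
opening: 0.006
```

>>> jog_arm(series=[{"dx": 0,"dy": 0.001,"dz": 0,"rx": 0,"ry": 0,"rz": 0,"gripper": 0},{"dx": 0,"dy": 0,"dz": 0,"rx": 0,"ry": 0,"rz": 0,"gripper": 0}])

```text
t: 67.05
eef_pos: [522.8, -389.3, 79.9]
tcp_rot: [-1.574, -0.002, -0.013]
ft_force: [-0.8, -9.8, 1.0]
opening: 0.006
```

>>> jog_arm(series=[{"dx": 0,"dy": 0.001,"dz": 0,"rx": 0,"ry": 0,"rz": 0,"gripper": 0},{"dx": 0,"dy": 0,"dz": 0,"rx": 0,"ry": 0,"rz": 0,"gripper": 0}])

```text
t: 67.25
eef_pos: [522.9, -389.2, 80.3]
tcp_rot: [-1.576, -0.003, -0.014]
ft_force: [-1.2, -13.7, 1.9]
opening: 0.002
```

>>> jog_arm(series=[{"dx": 0,"dy": -0.006,"dz": 0,"rx": 0,"ry": 0,"rz": 0,"gripper": 0},{"dx": 0,"dy": -0.03,"dz": 0,"rx": 0,"ry": 0,"rz": 0,"gripper": 0},{"dx": 0,"dy": -0.03,"dz": 0.03,"rx": 0,"ry": 0,"rz": 0,"gripper": 0},{"dx": 0,"dy": -0.02,"dz": 0.04,"rx": 0,"ry": 0,"rz": 0,"gripper": 0},{"dx": 0,"dy": -0.02,"dz": 0.04,"rx": 0,"ry": 0,"rz": 0,"gripper": 0},{"dx": -0.03,"dy": -0.02,"dz": 0.02,"rx": 0,"ry": 0,"rz": 0,"gripper": 0},{"dx": -0.04,"dy": -0.02,"dz": 0,"rx": 0,"ry": 0,"rz": 0,"gripper": 0},{"dx": -0.04,"dy": -0.02,"dz": 0,"rx": 0,"ry": 0,"rz": 0,"gripper": 0},{"dx": -0.04,"dy": -0.01,"dz": 0,"rx": 0,"ry": 0,"rz": 0,"gripper": 0},{"dx": 0,"dy": 0,"dz": 0,"rx": 0,"ry": 0,"rz": 0,"gripper": 0},{"dx": 0,"dy": 0,"dz": 0,"rx": 0,"ry": 0,"rz": 0,"gripper": 0}])

```text
t: 68.35
eef_pos: [371.6, -562.8, 209.2]
tcp_rot: [-1.57, -0.0, -0.015]
ft_force: [-0.0, 0.4, -0.3]
opening: 0.003
```

```bash
python3 - <<'E'
from fit import *
snap("44",(290,140,70,70),(130,100,390,190),2)
E
```

```text
t 68.45 pos [ 373.1 -562.2  209.1] rot [-90.   -0.   -0.7] op 0.004 F [ 0.   0.6 -0.9]
```

View pics/side_44c.png

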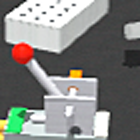

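View pics/top_44c.png

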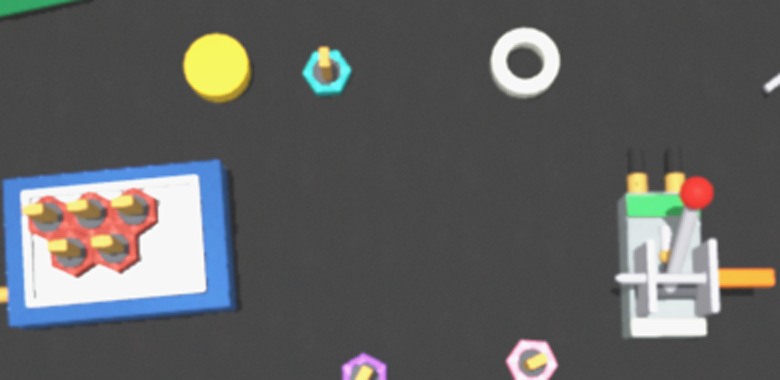

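All five insulators are packed, the lever is at the float mark, the pin is through both cheeks, and the bystanders and look-alikes haven't moved. Handing in.

```bash
python3 -c "
from cell import env
print(env.job_done())"
```

```text
the job is handed in; nothing more can be done
None
```

The job was handed in at about 68 s. All five red insulators found on the bench are packed in the tray as a 3 + 2 honeycomb. The valve lever is in float, and the pin is pushed through both cheek plates from the valve's -y side.

**Last checks:**
- **Block:** the final pictures show it flat, and the push-contact positions fit a 44 mm spacing. A faint dark line remains between the middle insulator of the row of three and the row-of-two insulator farther from the valve. It is at most a few tenths of a mm, and I left it.
- **Pin:** its nose stands out past the far plate. The top image put it about 1 mm short of fully seated, within the measuring error. Pressing the handle end with 14 N gave hard contact straight away, so the handle meets the plate.
- **Bystanders:** the tin, tape, meter and the three look-alikes have not moved in the pictures.

**Disagreed or went wrong:**
- **Cameras:** the two views differed by about 4 mm in x, so I aligned the parts by contact force and by their relative positions in the images.
- **Last insulator:** it came down on its neighbour's edge with about 27 N and slipped in the grip. I lifted it, set it down clear and slid it into place.
- **Block fit:** a numerical fit of the whole block to the images came out poor because tab and shadow pixels spoiled the mask, so I didn't use it.

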